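# Unload the sample caps from the cranked rod for inspection

### The arm

A 6-joint arm with a two-finger parallel gripper is mounted at the origin on the work surface. World frame = base frame: x ahead of the robot, y to its left, z up, the work surface at z = 0. Lengths are in m, angles in degrees, forces in N, time in s.
With the tool pointing down it reaches from about 0.3 to 0.875 m from the base axis. Payload 6.4 kg.
Tool frame: the origin (TCP) lies on the centre line of the jaws, within the pads' length; the fingertips stand 11 mm ahead of it and the grasp point (between the pads) lies 8 mm behind it; z points along the fingers, y is the direction in which the jaws open and shut (so a half turn about z gives the same grasp; the last joint's range is limited). The gripper opens to 85 mm and grips with 20 to 120 N. Pads are 22 mm wide; open, the fingers measure 114 mm over their backs; the gripper's body (76 mm by 85 mm) begins 54 mm behind the grasp point. The pads swing forward as they close: fully open they stand 13 mm farther back than shut.
Start: joints at [-81.32, 10.359, 92.074, -0, 77.567, -11.82], TCP at [0.201, -0.539, 0.242] pointing down, gripper open.
Joint ranges: [-171.53, 171.53], [-51.25, 118.39], [17.06, 147.69], [-65.23, 245.23], [0, 150.52], [-178.68, 178.68]. Speed limits (degrees/s): [147.25, 147.25, 172.46, 180, 180, 180].

### API

Orientations are given as a 3x3 rotation matrix whose columns are the frame's x, y, z axes.
In Python, from bench import observe, grab_frame, camera_info, job_done, look_for gives the robot as it stands.
- The arm moves only by the tool carry_out, never from a script. Its argument "commands" is a list that holds one entry, the list of rows, each a list of 7 numbers: the opening, from -1 (shut) to 1 (fully open), then the shift along the tool's x, y, z in cm, then the turn, a rotation vector about the tool's x, y, z in degrees. A call has 1 to 5 rows; each row shifts and turns the pose as measured when the row begins, along the tool's axes as they then stand; what a row does not reach is not made up. A row lasts 1/12 s, in which the tool goes at most 41.7 mm and 7.16 degrees, less where a joint would pass 70% of its speed; a pose out of reach is approached as far as the arm can. A call is refused whole if a number of a shift passes 4.17 or a number of a turn 7.16, either way. A call with a gripper value outside its range is refused whole. The fingers move at their own pace and stop on an object; "squeeze" is the grip in N (left out, the last holds). Time passes only in rows, so rows that do not move let the fingers close. It gives the time, the measured TCP pose, the force and the opening at its end, in the units of the state.
- observe(): the state, without advancing time (a new reading comes with each control period).
- grab_frame(name): name is "scene" or "top" or "wrist"; returns the picture (420x560x3 uint8, red, green, blue); there is no depth.
- camera_info(name): a dict with "camera_matrix" (3x3 intrinsics, pixels), "R" (3x3) and "t" (3): a world point X has camera coordinates R X + t; the wrist camera has in their place "tool_from_camera" (4x4, takes a point from camera to tool coordinates, whose origin is the TCP and whose axes are the flange's). Camera axes: x right, y down, z forward; pixel columns grow to the right and rows downward; lengths in m; the calibration is good to about 2 mm. A picture is of the moment at which its call begins: read the wrist's pose just before it. camera_info takes no time and is no camera call.
- job_done(): hands the job in, once; it reports no verdict.
Trained networks look in the newest picture that a camera, given by its name, has taken for a name from the list of things; names that differ only in an ending like _2 or _b are one class to them, and where a whole thing is asked for, a point or a joint stands for the part that bears it (a point fixed in the world has none). Each returns a list of dicts, best first, with "score" (0 to 1); they miss things now and then, are a little off and sometimes report something else, mostly with a low value. They report only what shows in the picture. A call takes as long as a camera call. They do not tell look-alikes from the thing itself.
- look_for(camera, thing): "uv" ([column, row] in pixels, amid what is visible of it).
The state is a dict: "clock": time; "joint_positions": joint angles; "joint_vel": joint speeds; "tau": joint torques, N m; "eef_pos": TCP position; "eef_rot": TCP orientation; "force": force on the tool from outside, world axes, zero at the start; "torque": the same for the moment, N m; "finger_gap": finger opening in m.
Only numpy, scipy, OpenCV 4.12 (cv2) and the standard library are available. Lean on these libraries where they do the work, as an engineer would, in place of code of your own. Each camera call takes 0.05 s, during which the arm holds its last target. There are 200 camera calls.

### The job

Unload the cranked sample rod for inspection: lift the blue end stop off its upright end and stand it aside, then draw each orange cap up the sloping leg, round the bend and off that end, and lay it, and any orange cap left loose behind the rings, flat on a white ring of its own on the grey sorting plate, centred, with its spout along the white line towards the orange tick. Close the rod again: put the end stop back fully down on the upright end with its nose pointing at the green marker on the foot. Leave the bottle, both steel gauges, the white cap and the grey pot where they are.

Things in the scene. Friction and masses are not known exactly. Their poses are not given: they have to be found in the camera images.
- stand: fixed sample stand: round steel foot 200 mm across, 12 mm thick, carrying a cranked steel rod 12 mm thick, all in the plane y 0. Origin on the table at the foot's centre, under the rod's upright end; z up, -x is its front, roughly towards the robot. Below the stop collar (34 mm across) an upright post at x 113 mm goes into the foot
- rod_end (a point): the rounded top of the rod's upright end, stand x 0, z 246 mm
- bend_top (a point): where the upright end passes into the bend, on the rod's centre line at stand x 0, z 200 mm. Going on down, the rod bends through 45 degrees towards the stand's +x (rear) at a radius of 60 mm (arc centre x 60, z 200 mm) to x 18, z 158 mm, where the sloping leg begins
- leg: the rod's sloping leg, fixed. Origin on the rod's centre line at the upper face of the stop collar (stand x 95, z 80 mm); z up along the leg (45 degrees, towards the stand's front), straight up to z 110 mm, where the bend begins; y is the stand's y, x points up and to the rear
- marker: green marker, a block 34 x 22 x 5 mm fixed on the stand's foot, in front of the rod or to one side. Origin on the axis of the rod's upright end; +x points from that axis straight to the green block
- plate: fixed dark grey sorting plate 320 x 440 mm, top 3 mm above the table, with four white rings 68 mm across in a row along its y; from each ring a white line runs along the plate's -x (roughly towards the robot) to an orange tick at the front edge. Origin under the plate's centre; z up. Ring centres at x -40 mm and y -157.5, -52.5, 52.5, 157.5 mm; behind the rings the corner at x 105, y -160 mm is free
- green (a point): centre of the green block, 80 mm from the axis of the rod's upright end
- cap1_center (a point): orange dispensing cap (three or four; an absent one reads None): round body 56 mm across, 22 mm high, with a 22 mm hole right through along its axis z; a side spout along +x. Same above and below; about 80 g. This point is the hole's centre at mid-height, 11 mm from either face. It starts threaded on the sloping leg, hanging on it, spout forward and down
- cap2_center (a point): the same point of orange cap 2, on the leg above cap 1
- cap3_center (a point): the same point of orange cap 3 (may be absent), on the leg above cap 2
- cap4_center (a point): the same point of orange cap 4 (may be absent), which lies loose and flat on the sorting plate behind the rings
- cap1_spout (a point): a good place to grip cap 1: the middle of its spout, 48 mm from the cap's axis at mid-height. The spout is 18 mm wide, 16 mm high and ends 71 mm from the axis in a steel insert
- cap2_spout (a point): the same point of cap 2's spout
- cap3_spout (a point): the same point of cap 3's spout
- cap4_spout (a point): the same point of cap 4's spout
- stop_bar (a point): blue end stop, 70 mm high, 90 g: round body 42 mm across, 44 mm high, with a 16 mm hole 34 mm deep from below; on top a finger bar 40 mm long (x), 14 mm wide, 26 mm high; low down a nose with a white line along +x. This point: centre of the bar, on the axis, 57 mm above the underside (269 mm above the table when seated). z up. Starts on the rod, nose to the rear
- stop_nose (a point): tip of the end stop's nose, 50 mm from its axis and 12 mm above its underside
- bottle: squat clear glass bottle, 86 mm across, 94 mm high; leave alone. Origin under its centre
- gauge: steel double-ended go/no-go plug gauge lying on the table, about 145 mm long, 20 mm thick; leave alone. Origin under its middle, x along it
- reject: white cap of the same shape as the orange ones, under the magnifier; leave alone. Origin at the centre of its underside
- ring_gauge: steel ring gauge, 68 mm across, 18 mm high, lying on the table; leave alone. Origin under its centre
- pot: grey plastic pot, 76 mm across, 70 mm high; leave alone. Origin under its centre
Not all that is in view belongs to the job. Of the things shaped like the part that bears stop_bar, the blue one is meant.

How it is judged:
By the outcome, as a careful person would: the job done as asked, in the order asked, and still so for the second after the job is handed in, with the robot touching nothing.
Of cap3, cap4 only 1 to 2 are there at a start; the rules pass over those that are not, and their reading is None.
At some moment in a run one of cap1, cap2, cap3, cap4 may be knocked a few centimetres aside while the robot is not near it.
It also fails if it takes over 210 s, if anything falls off the work surface, if the arm or the gripper's body presses on something with over 40 N, if the wrist force passes 120 N, or if a joint passes its speed limit or range.

## Working session

There is one attempt and no reset: what is moved stays moved. The work goes in short steps, Python scripts to look and compute and a tool call to move; the robot and the scene stay as the last step left them, time stands still between calls to the robot, and variables do not carry over. Pictures are saved under pics/ and viewed, on a budget of 14 in all, crops included, one or two more only if the job needs it, and the job is handed in when it is done.

Besides the shell and the picture viewer there is one more tool, called after "Emit:" as name(argument=value, ...) on one line, values as JSON. carry_out: Moves the arm, as the interface text tells. Its arguments: {"type":"object","properties":{"commands":{"type":"array","items":{"type":"array","items":{"type":"array","items":{"type":"number"}}}},"squeeze":{"type":"number"}},"required":["commands"]}

```bash
ls; mkdir -p pics
cat > h.py <<'E'
import numpy as np, cv2
from bench import observe, grab_frame, camera_info, job_done, look_for
np.set_printoptions(precision=4, suppress=True)
def cam(name, st=None):
    c=camera_info(name); K=np.array(c["camera_matrix"])
    if name!="wrist": return K,np.array(c["R"]),np.array(c["t"])
    st=st or observe(); T=np.eye(4); T[:3,:3]=st["eef_rot"]; T[:3,3]=st["eef_pos"]
    W=np.linalg.inv(T@np.array(c["tool_from_camera"])); return K,W[:3,:3],W[:3,3]
def proj(C,X):
    K,R,t=C; p=(np.atleast_2d(X)@R.T+t)@K.T; return p[:,:2]/p[:,2:]
def ray(C,uv):
    K,R,t=C; d=R.T@np.linalg.solve(K,[uv[0],uv[1],1]); return -R.T@t, d/np.linalg.norm(d)
def onz(C,uv,z):
    o,d=ray(C,uv); return o+d*(z-o[2])/d[2]
def tri(rays):
    A=np.zeros((3,3));b=np.zeros(3)
    for o,d in rays:
        P=np.eye(3)-np.outer(d,d);A+=P;b+=P@o
    X=np.linalg.solve(A,b); return X,[float(np.linalg.norm((np.eye(3)-np.outer(d,d))@(X-o))) for o,d in rays]
def snap(name,path=None):
    st=observe(); C=cam(name,st); im=grab_frame(name)
    if path: cv2.imwrite(path,im[:,:,::-1])
    return C,im
E
python3 - <<'E'
from h import *
s=observe();print(s)
for n in["scene","top"]:
    C,im=snap(n,f"pics/{n}0.png"); print(n,-C[1].T@C[2],C[0][0,0])
    for th in "stand rod_end bend_top leg green plate cap1_center cap1_spout cap4_center stop_bar stop_nose bottle gauge reject ring_gauge pot".split():
        print(th,[(np.round(r["uv"]).astype(int).tolist(),round(r["score"],2)) for r in look_for(n,th)][:6])
a=cv2.imread("pics/scene0.png");b=cv2.imread("pics/top0.png")
E
```

```text
pics
{'clock': 0.0, 'joint_positions': array([-81.3192,  10.4018,  92.129 ,   0.0023,  77.5675, -11.819 ]), 'joint_vel': array([ 0.0911, -0.0895, -0.0018,  0.0291,  0.0008,  0.0149]), 'tau': array([  0.0005, -44.4872, -35.1331,  -0.0003,   0.0093,  -0.    ]), 'eef_pos': array([ 0.2013, -0.5381,  0.2414]), 'eef_rot': array([[ 0.9367,  0.3502, -0.0002],
       [ 0.3502, -0.9367,  0.0017],
       [ 0.0004, -0.0017, -1.    ]]), 'force': array([ 0.232 , -0.472 ,  0.2301]), 'torque': array([-0.0202, -0.0085,  0.0017]), 'finger_gap': 0.08538229239098924}
scene [ 0.927  -0.5635  1.2206] 455.355675122404
stand [([248, 288], 0.72)]
rod_end [([249, 289], 0.62)]
bend_top [([250, 290], 0.84)]
leg [([266, 276], 0.64)]
green [([248, 254], 0.63)]
plate [([250, 291], 0.23)]
cap1_center [([280, 296], 0.68), ([274, 290], 0.65)]
cap1_spout [([278, 297], 0.6), ([352, 179], 0.49)]
cap4_center [([353, 178], 0.59), ([174, 324], 0.21)]
stop_bar [([288, 364], 0.89), ([250, 252], 0.85), ([324, 293], 0.8), ([194, 269], 0.65)]
stop_nose [([250, 253], 0.84), ([194, 269], 0.82), ([328, 293], 0.81), ([290, 364], 0.
[... 277 characters left out ...]
.8224675703345
stand [([332, 217], 0.72), ([136, 200], 0.66)]
rod_end [([332, 219], 0.95), ([196, 238], 0.71)]
bend_top [([334, 222], 0.77)]
leg [([343, 191], 0.59)]
green []
plate [([195, 237], 0.67)]
cap1_center [([410, 258], 0.39)]
cap1_spout []
cap4_center [([173, 197], 0.78)]
stop_bar [([377, 150], 0.82), ([351, 202], 0.81), ([359, 272], 0.74), ([304, 286], 0.68), ([305, 153], 0.5), ([333, 219], 0.37)]
stop_nose [([309, 154], 0.68), ([350, 203], 0.62), ([361, 271], 0.55), ([382, 144], 0.55)]
bottle [([266, 147], 0.87), ([352, 200], 0.62), ([341, 188], 0.37)]
gauge [([408, 256], 0.88)]
reject [([137, 196], 0.9)]
ring_gauge [([306, 293], 0.82), ([344, 178], 0.25)]
pot [([406, 189], 0.82)]
```

View pics/scene0.png

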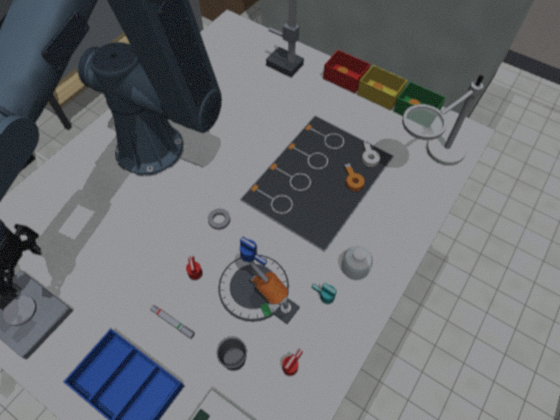

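View pics/top0.png

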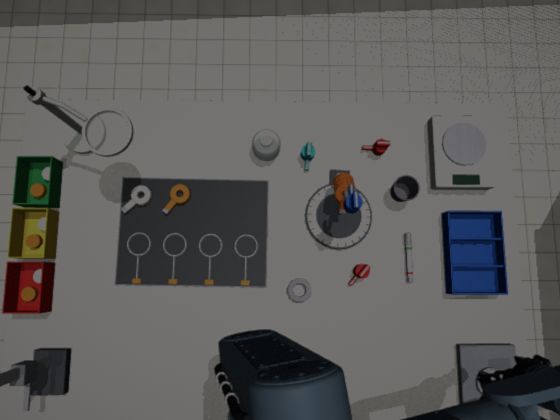

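Run:
```python
from h import *
Ct,Cs=cam("top"),cam("scene")
for n,uvt,z in [("ring",(139,244),.003),("ring",(175,244.5),.003),("ring",(210.5,245),.003),("ring",(246,246),.003),("tick",(136,281),.003),("tick",(245,283),.003),("foot",(339,215),.012),("cap4",(180,194),.014),("pot",(404.5,189),.07),("ringg",(299,290),.018),("bottle",(266,140),.094)]:
    print(n,onz(Ct,uvt,z))
for uv in [(266,310),(287,308)]: print("scene",onz(Cs,uv,.015))
print("foot scene",onz(Cs,(254,286),.012))
X,e=tri([ray(Ct,(352,199)),ray(Cs,(249,250))]);print("stop",X,e)
a=cv2.imread("pics/scene0.png")[215:335,190:330];b=cv2.imread("pics/top0.png")[150:270,280:420]
cv2.imwrite("pics/c1.png",np.vstack([cv2.resize(x,None,fx=5,fy=5,interpolation=cv2.INTER_CUBIC)for x in(a,b)])[:, :]) 
cv2.imwrite("pics/c1.png",np.hstack([cv2.resize(x,(400,343),interpolation=cv2.INTER_CUBIC)for x in(a,b)]))
```

```text
ring [0.5031 0.3796 0.003 ]
ring [0.5019 0.2743 0.003 ]
ring [0.5007 0.1701 0.003 ]
ring [0.4979 0.0656 0.003 ]
tick [0.3959 0.3831 0.003 ]
tick [0.3904 0.0672 0.003 ]
foot [ 0.59   -0.2099  0.012 ]
cap4 [0.6509 0.2626 0.014 ]
pot [ 0.6581 -0.391   0.07  ]
ringg [ 0.3708 -0.0891  0.018 ]
bottle [0.7937 0.0074 0.094 ]
scene [ 0.661  -0.2455  0.015 ]
scene [ 0.7054 -0.2088  0.015 ]
foot scene [ 0.5921 -0.2065  0.012 ]
stop [ 0.5957 -0.207   0.246 ] [0.0024442218600995167, 0.0024442218600993853]
```

View pics/c1.png

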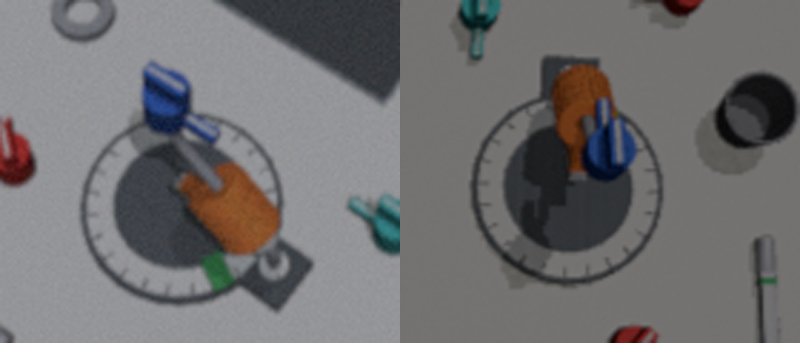

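```bash
cat >> h.py <<'E'
from scipy.spatial.transform import Rotation as Ro
def Rt(tilt=0,yaw=0):
    "tool down, x fwd at yaw; tilt>0 turns the fingers towards +x (rear)"
    return (Ro.from_euler('z',yaw,degrees=True)*Ro.from_euler('y',-tilt,degrees=True)).as_matrix()@np.diag([1.,-1,-1])
def plan(wps,g,start=None,dmax=3.8,amax=6.8):
    """wps: list of (pos,R); prints rows to reach each from the pose before"""
    if start is None: s=observe(); p,R=np.array(s["eef_pos"]),np.array(s["eef_rot"])
    else: p,R=start
    for P,Q in wps:
        P=np.array(P,float); rv=Ro.from_matrix(R.T@Q).as_rotvec(degrees=True)
        d=100*np.linalg.norm(P-p); n=max(1,int(np.ceil(max(d/dmax,np.linalg.norm(rv)/amax))))
        rows=[];p0=p;R0=R
        for i in range(n):
            Rn=R@Ro.from_rotvec(rv/n,degrees=True).as_matrix()
            rows.append([g]+np.round(R.T@(P-p0)*100/n,2).tolist()+np.round(rv/n,2).tolist()); R=Rn
        p,R=P,Q; print("->",np.round(P,3),n,"rows")
        last=None;c=0
        for r in rows+[None]:
            if r==last:c+=1
            else:
                if last is not None: print("  ",c,"x",last)
                last=r;c=1
E
python3 - <<'E'
from h import *
print(np.array(camera_info("wrist")["tool_from_camera"]),camera_info("wrist")["camera_matrix"][0][0])
Ct=cam("top")
print("post block",onz(Ct,(343,174),.006), onz(Ct,(280+570*.35,150+77*.35),.006))
R=Rt(0,0)
plan([([.30,-.45,.36],R),([.42,-.21,.40],R)],1)
E
```

```text
[[-0.0016 -0.9608 -0.2774  0.0691]
 [ 1.     -0.0015 -0.0004  0.0006]
 [-0.0001 -0.2774  0.9608 -0.1312]
 [ 0.      0.      0.      1.    ]] 343.69737548493737
post block [ 0.7162 -0.2256  0.006 ] [ 0.7093 -0.6424  0.006 ]
-> [ 0.3  -0.45  0.36] 5 rows
   1 x [1, 2.47, -0.97, -2.35, -0.0, -0.0, 4.1]
   1 x [1, 2.39, -1.14, -2.35, -0.0, -0.0, 4.1]
   1 x [1, 2.3, -1.31, -2.35, -0.0, -0.0, 4.1]
   1 x [1, 2.2, -1.47, -2.35, -0.0, -0.0, 4.1]
   1 x [1, 2.09, -1.63, -2.35, -0.0, -0.0, 4.1]
-> [ 0.42 -0.21  0.4 ] 8 rows
   8 x [1, 1.5, -3.0, -0.5, 0.0, 0.0, 0.0]
```

Emit:
carry_out(commands=[[[1,0,0,-0.7,0,0,-6.7],[1,0,0,-0.7,0,0,-6.7],[1,0,0,-0.7,0,0,-6.7],[1,0,0,-0.7,0,0,-6.7],[1,0,0,-0.7,0,0,-6.7]]])

```text
clock: 2.12
eef_pos: [0.2012, -0.5373, 0.2761]
eef_rot: [[0.57, 0.822, -0.001], [0.822, -0.57, 0.005], [0.003, -0.003, -1.0]]
force: [-0.3, 0.0, -0.4]
finger_gap: 0.0857
```

Emit:
carry_out(commands=[[[1,0,0,-0.7,0,0,-6.7],[1,0,0,-0.7,0,0,-6.7],[1,0,0,-0.7,0,0,-6.7],[1,0,0,-0.7,0,0,-6.7],[1,0,0,-0.7,0,0,-6.7]]])

```text
clock: 2.53
eef_pos: [0.2012, -0.5372, 0.3128]
eef_rot: [[-0.009, 1.0, -0.001], [1.0, 0.009, 0.005], [0.005, -0.001, -1.0]]
force: [0.2, 0.4, -0.2]
finger_gap: 0.0855
```

Emit:
carry_out(commands=[[[1,0,0,-0.7,0,0,-6.7],[1,0,0,-0.7,0,0,-6.7],[1,0,0,-0.7,0,0,-6.7],[1,0,0,-0.7,0,0,-6.7],[1,0,0,-0.7,0,0,-6.7]]])

```text
clock: 2.95
eef_pos: [0.2011, -0.5373, 0.3496]
eef_rot: [[-0.585, 0.811, -0.001], [0.811, 0.585, 0.005], [0.005, 0.002, -1.0]]
force: [0.3, 0.2, 0.6]
finger_gap: 0.0851
```

Emit:
carry_out(commands=[[[1,0,0,-0.7,0,0,-6.7],[1,0,0,-0.7,0,0,-6.7],[1,0,0,-0.7,0,0,-6.7],[1,0,0,-0.7,0,0,-6.7],[1,0,0,-0.7,0,0,-6.7]]])

```text
clock: 3.37
eef_pos: [0.2012, -0.5372, 0.3863]
eef_rot: [[-0.946, 0.325, -0.001], [0.325, 0.946, 0.005], [0.002, 0.005, -1.0]]
force: [0.6, -0.0, -0.8]
finger_gap: 0.0856
```

Run:
```python
from h import *
s=observe();print(s["eef_pos"],s["eef_rot"],s["joint_positions"],s["clock"])
plan([([.45,-.21,.40],Rt(0,180))],1)
```

```text
[ 0.2012 -0.5372  0.3863] [[-0.9456  0.3253 -0.0008]
 [ 0.3253  0.9456  0.0052]
 [ 0.0024  0.0047 -1.    ]] [ -81.3229    5.8187   80.8106    0.0004   93.6735 -152.3394] 3.3667
-> [ 0.45 -0.21  0.4 ] 11 rows
   1 x [1, -1.17, 3.55, -0.11, 0.03, -0.01, -1.73]
   1 x [1, -1.28, 3.51, -0.11, 0.03, -0.01, -1.73]
   1 x [1, -1.38, 3.47, -0.11, 0.03, -0.01, -1.73]
   1 x [1, -1.49, 3.43, -0.11, 0.03, -0.01, -1.73]
   1 x [1, -1.59, 3.38, -0.12, 0.03, -0.01, -1.73]
   1 x [1, -1.69, 3.33, -0.12, 0.03, -0.01, -1.73]
   1 x [1, -1.79, 3.28, -0.12, 0.03, -0.01, -1.73]
   1 x [1, -1.89, 3.23, -0.12, 0.03, -0.01, -1.73]
   1 x [1, -1.98, 3.17, -0.12, 0.03, -0.01, -1.73]
   1 x [1, -2.08, 3.11, -0.12, 0.03, -0.01, -1.73]
   1 x [1, -2.17, 3.04, -0.12, 0.03, -0.01, -1.73]
```

Tracking is good. On to a viewing place in front of the stand.

Emit:
carry_out(commands=[[[1,-1.2,3.55,-0.1,0,0,-1.73],[1,-1.3,3.5,-0.1,0,0,-1.73],[1,-1.4,3.5,-0.1,0,0,-1.73],[1,-1.5,3.4,-0.1,0,0,-1.73],[1,-1.6,3.4,-0.1,0,0,-1.73]]])

```text
clock: 3.78
eef_pos: [0.313, -0.3891, 0.392]
eef_rot: [[-0.984, 0.178, -0.002], [0.178, 0.984, 0.002], [0.002, 0.002, -1.0]]
force: [0.3, -0.2, -0.3]
finger_gap: 0.0854
```

Emit:
carry_out(commands=[[[1,-1.7,3.3,-0.1,0,0,-1.73],[1,-1.8,3.3,-0.1,0,0,-1.73],[1,-1.9,3.2,-0.1,0,0,-1.73],[1,-2.0,3.2,-0.1,0,0,-1.73],[1,-2.1,3.1,-0.1,0,0,-1.73]]])

```text
clock: 4.2
eef_pos: [0.4296, -0.2318, 0.3984]
eef_rot: [[-1.0, 0.022, 0.0], [0.022, 1.0, 0.0], [-0.0, 0.0, -1.0]]
force: [0.4, -0.6, -0.2]
finger_gap: 0.0852
```

Emit:
carry_out(commands=[[[1,-2.2,3.0,-0.1,0,0,-1.73],[1,0,0,0,0,0,0]]])

```text
clock: 4.37
eef_pos: [0.4558, -0.1954, 0.4003]
eef_rot: [[-1.0, -0.018, 0.003], [-0.017, 1.0, 0.001], [-0.003, 0.001, -1.0]]
force: [0.1, 0.4, -0.2]
finger_gap: 0.0853
```

Run:
```python
from h import *
C,im=snap("wrist","pics/w1.png"); s=observe();print(s["eef_pos"])
for th in "stop_bar stop_nose cap1_center cap1_spout green rod_end leg bend_top".split():
    print(th,[(np.round(r["uv"]).astype(int).tolist(),round(r["score"],2)) for r in look_for("wrist",th)][:6])
a=np.array([.5915,-.208,0])
for n,p in dict(bar=[0,0,.269],nose=[.05,0,.224],foot=[0,0,.012],green=[.07,-.037,.017],post=[.113,0,.006]).items(): print(n,proj(C,a+p))
```

```text
[ 0.4546 -0.1974  0.4002]
stop_bar [([262, 327], 0.96), ([199, 352], 0.95), ([326, 343], 0.92), ([235, 136], 0.77), ([368, 94], 0.54)]
stop_nose [([234, 131], 0.77), ([264, 327], 0.73), ([322, 348], 0.66), ([196, 355], 0.63)]
cap1_center []
cap1_spout []
green []
rod_end [([274, 233], 0.89), ([268, 286], 0.25)]
leg []
bend_top [([275, 234], 0.73), ([546, 280], 0.23)]
bar [[266.0654 348.4734]]
nose [[267.6711 359.9554]]
foot [[272.7147 242.3566]]
green [[250.0022 282.4677]]
post [[272.2183 302.0926]]
```

View pics/w1.png

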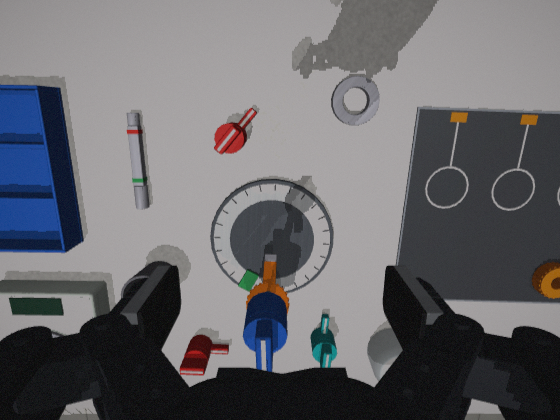

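Emit:
carry_out(commands=[[[1,-3.4,-0.25,1.0,0,0,1],[1,-3.4,-0.25,1.0,0,0,0],[1,-3.4,-0.25,1.0,0,0,0],[1,-3.4,-0.25,1.0,0,0,0],[1,0,0,0,0,0,0]]])

```text
clock: 5.23
eef_pos: [0.5911, -0.2189, 0.3588]
eef_rot: [[-1.0, 0.023, 0.003], [0.023, 1.0, -0.003], [-0.003, -0.003, -1.0]]
force: [-0.9, 0.5, -0.9]
finger_gap: 0.0851
```

Run:
```python
from h import *
C,im=snap("wrist","pics/w2.png"); s=observe();print(s["eef_pos"],s["eef_rot"])
for th in "stop_bar stop_nose cap1_center cap1_spout green rod_end leg bend_top".split():
    print(th,[(np.round(r["uv"]).astype(int).tolist(),round(r["score"],2)) for r in look_for("wrist",th)][:6])
a=np.array([.5915,-.208,0])
for n,p in dict(bar=[0,0,.282],nose=[.05,0,.224],foot=[0,0,.012],green=[.07,-.037,.017],post=[.113,0,.006]).items(): print(n,proj(C,a+p))
```

```text
[ 0.5893 -0.2189  0.3604] [[-0.9997  0.0228  0.0024]
 [ 0.0228  0.9997 -0.0039]
 [-0.0025 -0.0038 -1.    ]]
stop_bar [([241, 26], 0.97), ([210, 300], 0.88), ([295, 208], 0.79), ([354, 287], 0.63), ([288, 143], 0.31)]
stop_nose [([239, 21], 0.89), ([297, 207], 0.84), ([353, 286], 0.84), ([208, 300], 0.7)]
cap1_center [([279, 251], 0.64)]
cap1_spout [([288, 149], 0.74), ([279, 252], 0.6)]
green [([264, 209], 0.76), ([272, 232], 0.68), ([286, 145], 0.62)]
rod_end [([286, 146], 0.76), ([381, 4], 0.7)]
leg [([266, 210], 0.62), ([448, 286], 0.45)]
bend_top [([287, 144], 0.83)]
bar [[300.6756 226.0493]]
nose [[297.7178 259.8102]]
foot [[290.8935 162.8685]]
green [[266.043  212.5951]]
post [[292.0585 237.3418]]
```

View pics/w2.png

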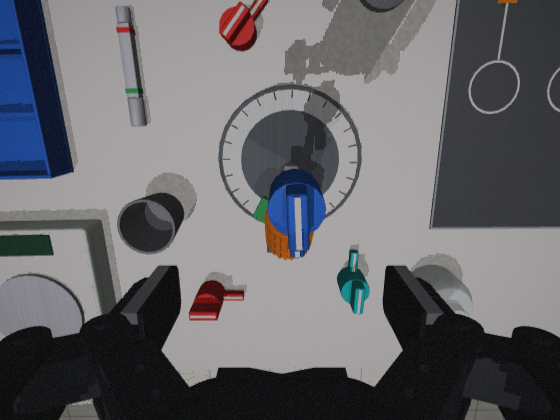

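Run:
```python
from h import *
C=cam("wrist")
print("ring",onz(C,(494,87),.003),"foot",onz(C,(290.5,156),.012),"green",onz(C,(262,209),.017),"plate corner",onz(C,(431,227),.003))
print("bar ends",onz(C,(293,197),.282),onz(C,(299,240),.282))
Ct=cam("top");print("corner top",onz(Ct,(268,181),.003),onz(Ct,(122,178),.003),onz(Ct,(266,287),.003),onz(Ct,(116,284),.003))
```

```text
ring [0.4969 0.0667 0.003 ] foot [ 0.5821 -0.2094  0.012 ] green [ 0.6575 -0.2523  0.017 ] plate corner [0.6958 0.002  0.003 ]
bar ends [ 0.5715 -0.2122  0.282 ] [ 0.6013 -0.2086  0.282 ]
corner top [0.6941 0.0016 0.003 ] [0.701 0.44  0.003] [0.3789 0.006  0.003 ] [0.3873 0.4402 0.003 ]
```

Emit:
carry_out(commands=[[[1,0,0.9,2.0,0,0,-1.3],[1,0,0,3.0,0,0,0],[1,0,0,2.5,0,0,0],[1,0,0,1.6,0,0,0],[1,0,0,0,0,0,0]]])

```text
clock: 6.1
eef_pos: [0.589, -0.2109, 0.2799]
eef_rot: [[-1.0, 0.001, 0.021], [0.0, 1.0, -0.015], [-0.021, -0.015, -1.0]]
force: [0.1, 0.3, -0.5]
finger_gap: 0.0853
```

Emit:
carry_out(commands=[[[-1,0,0,0,0,0,0],[-1,0,0,0,0,0,0],[-1,0,0,0,0,0,0],[-1,0,0,0,0,0,0],[-1,0,0,0,0,0,0]]], squeeze=40)

```text
clock: 6.52
eef_pos: [0.5898, -0.2118, 0.2861]
eef_rot: [[-1.0, 0.001, 0.028], [0.001, 1.0, -0.019], [-0.028, -0.019, -0.999]]
force: [-0.7, -0.2, 0.4]
finger_gap: 0.0251
```

Emit:
carry_out(commands=[[[-1,0,0,0,0,0,0],[-1,0,0,0,0,0,0],[-1,0,0,0,0,0,0]]])

```text
clock: 6.77
eef_pos: [0.5906, -0.2122, 0.2883]
eef_rot: [[-1.0, 0.001, 0.031], [0.001, 1.0, -0.021], [-0.031, -0.021, -0.999]]
force: [0.7, 0.2, 0.3]
finger_gap: 0.0126
```

Emit:
carry_out(commands=[[[0,0,0,0,0,0,0],[0,0,0,0,0,0,0],[0,0,0,0,0,0,0]]])

```text
clock: 7.02
eef_pos: [0.5907, -0.2124, 0.2886]
eef_rot: [[-1.0, 0.001, 0.031], [0.001, 1.0, -0.021], [-0.031, -0.021, -0.999]]
force: [-0.4, -0.2, -0.5]
finger_gap: 0.0425
```

Run:
```python
from h import *
s=observe();print(s["eef_pos"],s["eef_rot"],s["finger_gap"],s["joint_vel"],s["force"],s["clock"])
plan([([.589,-.211,.268],Rt(0,180))],0)
C,im=snap("wrist")
s=observe();print(s["eef_pos"],s["finger_gap"],s["joint_vel"],s["clock"])
```

```text
[ 0.5907 -0.2124  0.2886] [[-0.9995  0.0012  0.0312]
 [ 0.0006  0.9998 -0.0212]
 [-0.0312 -0.0211 -0.9993]] 0.042469445263773185 [ 0.0206 -0.0276 -0.0039 -0.0465 -0.0164 -0.0762] [-0.4044 -0.1733 -0.4842] 7.0167
-> [ 0.589 -0.211  0.268] 1 rows
   1 x [0, 0.23, 0.18, 2.05, -1.21, 1.79, -0.05]
[ 0.5907 -0.2123  0.2886] 0.04311729619450227 [-0.0382 -0.0529 -0.044   0.112   0.0007  0.0969] 7.0667
```

Emit:
carry_out(commands=[[[0,0.2,0.2,1.0,-1.2,1.8,0],[0,0,0,0.5,0,0,0],[0,0,0,0,0,0,0]]])

```text
clock: 7.32
eef_pos: [0.5893, -0.2107, 0.2737]
eef_rot: [[-1.0, 0.001, 0.0], [0.001, 1.0, -0.001], [-0.0, -0.001, -1.0]]
force: [-0.4, 0.2, 1.0]
finger_gap: 0.043
```

Emit:
carry_out(commands=[[[0,0,0,0,0,0,0],[0,0,0,0,0,0,0]]])

```text
clock: 7.48
eef_pos: [0.5892, -0.2106, 0.2733]
eef_rot: [[-1.0, 0.001, 0.001], [0.001, 1.0, -0.001], [-0.001, -0.001, -1.0]]
force: [0.7, 0.2, 0.6]
finger_gap: 0.0428
```

Run:
```python
from h import *
s=observe();print(s["eef_pos"],s["eef_rot"],s["joint_positions"],s["force"],s["clock"])
plan([([.589,-.211,.268],Rt(0,180))],0)
```

```text
[ 0.5892 -0.2106  0.2733] [[-1.      0.0007  0.0006]
 [ 0.0007  1.     -0.0008]
 [-0.0006 -0.0008 -1.    ]] [ -30.5095   15.3783   82.4464   -0.0242   82.1234 -120.4647] [0.7119 0.1769 0.5618] 7.4833
-> [ 0.589 -0.211  0.268] 1 rows
   1 x [0, 0.02, -0.04, 0.53, -0.05, 0.03, -0.04]
```

Emit:
carry_out(commands=[[[0,0,0,0.4,0,0,0],[-0.4,0,0,0,0,0,0],[-0.6,0,0,0,0,0,0],[-1,0,0,0,0,0,0],[-1,0,0,0,0,0,0]]], squeeze=40)

```text
clock: 7.9
eef_pos: [0.5895, -0.2105, 0.2699]
eef_rot: [[-1.0, 0.001, 0.003], [0.001, 1.0, -0.002], [-0.003, -0.002, -1.0]]
force: [0.6, -0.2, -0.8]
finger_gap: 0.0132
```

Emit:
carry_out(commands=[[[-1,0,0,0,0,0,0],[-1,0,0,0,0,0,0]]])

```text
clock: 8.07
eef_pos: [0.5895, -0.2105, 0.2699]
eef_rot: [[-1.0, 0.001, 0.003], [0.001, 1.0, -0.002], [-0.003, -0.002, -1.0]]
force: [-0.2, -0.4, -1.3]
finger_gap: 0.0134
```

Run:
```python
from h import *
s=observe();print(s["eef_pos"],s["eef_rot"],s["force"],s["finger_gap"])
C,im=snap("wrist","pics/w3.png")
```

```text
[ 0.5895 -0.2105  0.2699] [[-1.      0.0005  0.003 ]
 [ 0.0005  1.     -0.002 ]
 [-0.003  -0.002  -1.    ]] [-0.2078 -0.443  -1.2913] 0.01338943825210637
```

View pics/w3.png

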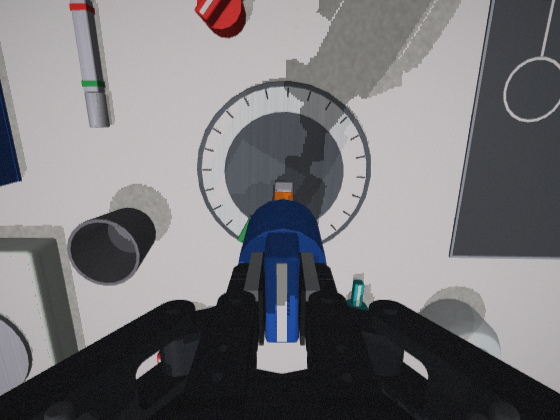

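Emit:
carry_out(commands=[[[-1,0,0,-1,0,0,0],[-1,0,0,-1.5,0,0,0],[-1,0,0,-2,0,0,0],[-1,0,0,-2,0,0,0],[-1,0,0,-1,0,0,0]]])

```text
clock: 8.53
eef_pos: [0.5888, -0.2093, 0.3458]
eef_rot: [[-1.0, 0.0, -0.001], [0.0, 1.0, 0.002], [0.001, 0.002, -1.0]]
force: [0.5, -1.1, 0.3]
finger_gap: 0.0131
```

Emit:
carry_out(commands=[[[-1,0,2,0,0,0,0],[-1,0,3,0,0,0,0],[-1,0,3,0,0,0,0],[-1,0,3,0,0,0,0],[-1,0,3,0,0,0,0]]])

```text
clock: 8.95
eef_pos: [0.5902, -0.0729, 0.3523]
eef_rot: [[-1.0, 0.011, 0.007], [0.011, 1.0, -0.005], [-0.007, -0.005, -1.0]]
force: [1.1, 0.3, -0.6]
finger_gap: 0.013
```

Emit:
carry_out(commands=[[[-1,0,1.5,0,0,0,0],[-1,0,0,2,0,0,0],[-1,0,0,3,0,0,0],[-1,0,0,3,0,0,0],[-1,0,0,3,0,0,0]]])

```text
clock: 9.37
eef_pos: [0.5965, -0.0507, 0.2521]
eef_rot: [[-1.0, 0.002, 0.028], [0.001, 1.0, -0.009], [-0.028, -0.009, -1.0]]
force: [0.1, -0.9, -0.6]
finger_gap: 0.0133
```

Emit:
carry_out(commands=[[[-1,0,0,3,0,0,0],[-1,0,0,3,0,0,0],[-1,0,0,2.5,0,0,0],[-1,0,0,2,0,0,0],[-1,0,0,0,0,0,0]]])

```text
clock: 9.78
eef_pos: [0.5958, -0.0503, 0.1379]
eef_rot: [[-1.0, 0.001, 0.02], [0.0, 1.0, -0.008], [-0.02, -0.008, -1.0]]
force: [-0.5, -0.5, -1.6]
finger_gap: 0.0133
```

Run:
```python
from h import *
s=observe();print(s["eef_pos"],s["eef_rot"],s["force"],s["finger_gap"],s["clock"])
C,im=snap("scene","pics/s2.png")
cv2.imwrite("pics/s2.png",cv2.resize(im[190:340,170:370,::-1],(800,600),interpolation=cv2.INTER_CUBIC))
```

```text
[ 0.5958 -0.0503  0.1379] [[-0.9998  0.0006  0.0203]
 [ 0.0004  1.     -0.0076]
 [-0.0203 -0.0076 -0.9998]] [-0.4545 -0.5197 -1.6197] 0.0132583890295127 9.7833
```

View pics/s2.png

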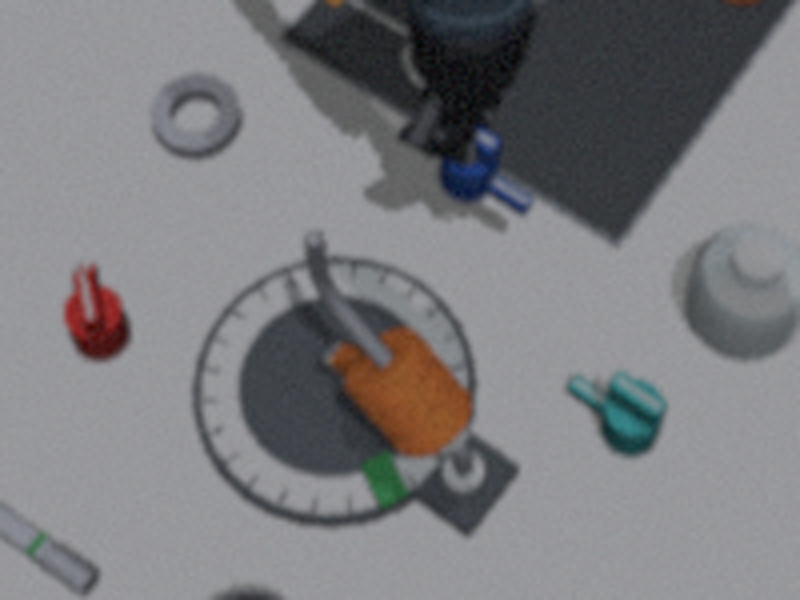

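Emit:
carry_out(commands=[[[-1,0,0,2.0,-0.4,1.2,0],[-1,0,0,2.0,0,0,0],[-1,0,0,1.5,0,0,0],[-1,0,0,1.0,0,0,0],[-1,0,0,0,0,0,0]]])

```text
clock: 10.25
eef_pos: [0.6046, -0.0529, 0.0838]
eef_rot: [[-1.0, 0.0, 0.015], [0.0, 1.0, -0.006], [-0.015, -0.006, -1.0]]
force: [-0.4, -0.1, -1.0]
finger_gap: 0.0127
```

Run:
```python
from h import *
s=observe();print(s["eef_pos"],s["eef_rot"],s["force"])
plan([([.595,-.05,.0585],Rt(0,180))],-1)
# stand geometry from scene/top rod end
Cs,Ct=cam("scene"),cam("top")
print("rod end scene@.246",onz(Cs,(248.75,250),.243),"foot",onz(Cs,(170+333*.25,190+391*.25),.012),"green",onz(Cs,(266.3,310),.017),"post",onz(Cs,(170+463*.25,190+472*.25),.012))
C,im=snap("top","pics/t2.png")
cv2.imwrite("pics/t2.png",cv2.resize(im[150:270,270:430,::-1],(800,600),interpolation=cv2.INTER_CUBIC))
```

```text
[ 0.6046 -0.0529  0.0838] [[-0.9999  0.0003  0.0152]
 [ 0.0002  1.     -0.0055]
 [-0.0152 -0.0055 -0.9999]] [-0.381  -0.1057 -1.0137]
-> [ 0.595 -0.05   0.058] 1 rows
   1 x [-1, 1.0, 0.31, 2.51, -0.32, 0.87, -0.01]
rod end scene@.246 [ 0.5924 -0.2079  0.243 ] foot [ 0.5935 -0.2119  0.012 ] green [ 0.6621 -0.2456  0.017 ] post [ 0.702  -0.2099  0.012 ]
```

View pics/t2.png

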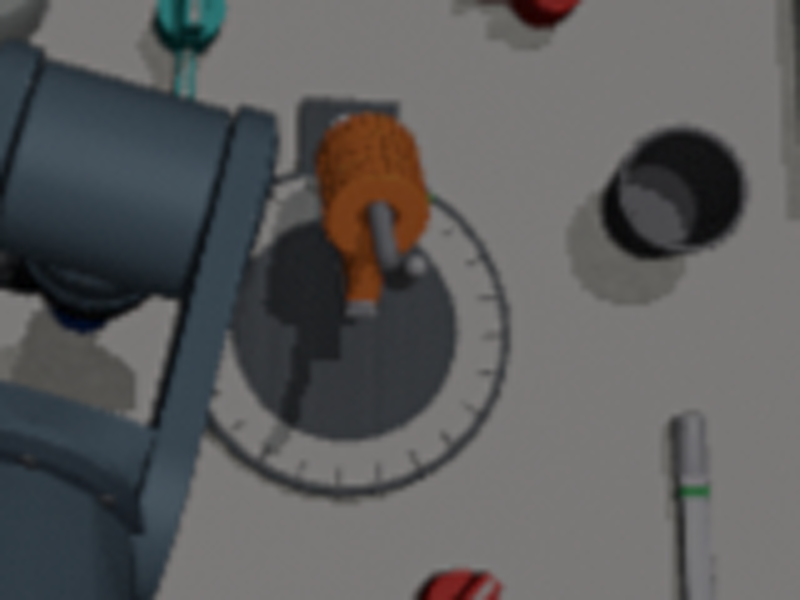

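Emit:
carry_out(commands=[[[-1,0.5,0.2,1.2,-0.3,0.9,0],[-1,0,0,0.8,0,0,0],[-1,0,0,0.3,0,0,0],[-1,0,0,0,0,0,0]]])

```text
clock: 10.63
eef_pos: [0.6035, -0.0518, 0.0651]
eef_rot: [[-1.0, -0.0, 0.007], [-0.0, 1.0, -0.002], [-0.007, -0.002, -1.0]]
force: [0.1, 0.3, -0.9]
finger_gap: 0.0135
```

Run:
```python
from h import *
s=observe();print(s["eef_pos"],s["eef_rot"],s["force"],s["joint_positions"])
plan([([.60,-.05,.0585],Rt(0,180))],-1)
Ct=cam("top"); print("rod end top",onz(Ct,(353.2,203),.243),"foot",onz(Ct,(339.2,216.2),.012),"postblk",onz(Ct,(270+349*.2,150+100*.2),.003),"spout tip",onz(Ct,(270+362*.2,150+308*.2),.06))
```

```text
[ 0.6035 -0.0518  0.0651] [[-1.     -0.      0.0072]
 [-0.0001  1.     -0.0024]
 [-0.0072 -0.0024 -1.    ]] [ 0.1395  0.3353 -0.9247] [ -16.113    25.9316   94.5191   -0.0207   59.1171 -106.1048]
-> [ 0.6   -0.05   0.058] 1 rows
   1 x [-1, 0.35, 0.18, 0.66, -0.14, 0.41, 0.0]
rod end top [ 0.588  -0.2086  0.243 ] foot [ 0.5864 -0.2104  0.012 ] postblk [ 0.7293 -0.2166  0.003 ] spout tip [ 0.5932 -0.2122  0.06  ]
```

Emit:
carry_out(commands=[[[-1,0,0,0.5,-0.1,0.4,0],[-1,0,0,0.2,0,0,0],[-1,0,0,0.0,0,0,0]]])

```text
clock: 10.88
eef_pos: [0.6043, -0.052, 0.059]
eef_rot: [[-1.0, -0.0, 0.001], [-0.0, 1.0, -0.001], [-0.001, -0.001, -1.0]]
force: [-1.1, 1.1, 0.5]
finger_gap: 0.0133
```

Emit:
carry_out(commands=[[[-1,0,0,0.1,0,0,0],[0,0,0,0,0,0,0],[0,0,0,0,0,0,0],[0,0,0,0,0,0,0],[0.3,0,0,-0.3,0,0,0]]])

```text
clock: 11.3
eef_pos: [0.6048, -0.0521, 0.0619]
eef_rot: [[-1.0, -0.0, 0.001], [-0.0, 1.0, -0.001], [-0.001, -0.001, -1.0]]
force: [-0.9, 0.9, 0.1]
finger_gap: 0.0535
```

Emit:
carry_out(commands=[[[0.3,0,0,-1.0,0,0,0],[0.3,0,0,-2,0,0,0],[0.3,0,0,-3,0,0,0],[0.5,0,0,-3,0,0,0],[1,0,0,-3,0,0,0]]])

```text
clock: 11.72
eef_pos: [0.5994, -0.0507, 0.1802]
eef_rot: [[-1.0, 0.0, -0.014], [0.0, 1.0, 0.003], [0.014, 0.003, -1.0]]
force: [1.8, 1.0, -0.6]
finger_gap: 0.0742
```

Run:
```python
from h import *
s=observe();print(s["eef_pos"],s["eef_rot"],s["force"])
ax=np.array([.589,-.2095,0])
# leg frame & cap spouts (hanging 5 mm off axis)
O=ax+[.095,0,.080]; lz=np.array([-.7071,0,.7071]); lx=np.array([.7071,0,.7071])
for k in range(3):
    print(k+1,"centre",O+lz*(.011+.022*k)-lx*.005,"spout",O+lz*(.011+.022*k)-lx*.053)
# view pose: tool tilted 45, looking along the leg's front
G=O+lz*.055-lx*.053; R=Rt(-45,180); print(R)
pre=G-R[:,2]*.10; print("pre",pre)
plan([([.55,-.05,.30],Rt(0,180)),([.45,-.20,.30],Rt(-45,180)),(pre,R)],1)
```

```text
[ 0.5994 -0.0507  0.1802] [[-0.9999  0.0001 -0.0139]
 [ 0.      1.      0.0033]
 [ 0.0139  0.0033 -0.9999]] [ 1.848   0.9909 -0.5927]
1 centre [ 0.6727 -0.2095  0.0842] spout [ 0.6387 -0.2095  0.0503]
2 centre [ 0.6571 -0.2095  0.0998] spout [ 0.6232 -0.2095  0.0659]
3 centre [ 0.6416 -0.2095  0.1154] spout [ 0.6076 -0.2095  0.0814]
[[-0.7071  0.      0.7071]
 [ 0.      1.     -0.    ]
 [-0.7071 -0.     -0.7071]]
pre [ 0.5369 -0.2095  0.1521]
-> [ 0.55 -0.05  0.3 ] 4 rows
   1 x [1, 1.28, 0.03, -2.98, 0.05, -0.2, -0.0]
   1 x [1, 1.27, 0.02, -2.98, 0.05, -0.2, -0.0]
   1 x [1, 1.26, 0.02, -2.99, 0.05, -0.2, -0.0]
   1 x [1, 1.25, 0.02, -2.99, 0.05, -0.2, -0.0]
-> [ 0.45 -0.2   0.3 ] 7 rows
   1 x [1, 1.43, -2.14, 0.0, -0.0, -6.43, -0.0]
   1 x [1, 1.42, -2.14, -0.16, -0.0, -6.43, -0.0]
   1 x [1, 1.39, -2.14, -0.32, -0.0, -6.43, -0.0]
   1 x [1, 1.35, -2.14, -0.47, -0.0, -6.43, -0.0]
   1 x [1, 1.29, -2.14, -0.62, -0.0, -6.43, -0.0]
   1 x [1, 1.21, -2.14, -0.76, -0.0, -6.43, -0.0]
   1 x [1, 1.12, -2.14, -0.89, -0.0, -6.43, -0.0]
-> [ 0.537 -0.21   0.152] 5 rows
   5 x [1, 0.86, -0.19, 3.32, 0.0, 0.0, 0.0]
```

Emit:
carry_out(commands=[[[1,1.3,0,-3,0,-0.2,0],[1,1.3,0,-3,0,-0.2,0],[1,1.3,0,-3,0,-0.2,0],[1,1.3,0,-3,0,-0.2,0]]])

```text
clock: 12.05
eef_pos: [0.5475, -0.0509, 0.3095]
eef_rot: [[-1.0, -0.0, 0.004], [-0.0, 1.0, 0.002], [-0.004, 0.002, -1.0]]
force: [0.2, -1.2, 0.4]
finger_gap: 0.0853
```

Emit:
carry_out(commands=[[[1,1.4,-2.1,0,0,-6.4,0],[1,1.4,-2.1,-0.2,0,-6.4,0],[1,1.4,-2.1,-0.3,0,-6.4,0],[1,1.4,-2.1,-0.5,0,-6.4,0],[1,1.3,-2.1,-0.6,0,-6.4,0]]])

```text
clock: 12.47
eef_pos: [0.4824, -0.1558, 0.3288]
eef_rot: [[-0.823, -0.012, 0.567], [-0.02, 1.0, -0.009], [-0.567, -0.019, -0.823]]
force: [0.0, -0.3, 0.3]
finger_gap: 0.0853
```

Emit:
carry_out(commands=[[[1,1.2,-2.1,-0.8,0,-6.4,0],[1,1.1,-2.1,-0.9,0,-6.4,0],[1,0,0,0,0,0,0]]])

```text
clock: 12.72
eef_pos: [0.4529, -0.198, 0.3301]
eef_rot: [[-0.689, -0.003, 0.725], [-0.022, 1.0, -0.016], [-0.725, -0.027, -0.689]]
force: [0.1, 0.3, -0.4]
finger_gap: 0.0854
```

Run:
```python
from h import *
C,im=snap("wrist","pics/w4.png");s=observe();print(s["eef_pos"],s["eef_rot"],s["joint_positions"])
for th in "cap1_center cap1_spout green rod_end bend_top".split():
    print(th,[(np.round(r["uv"]).astype(int).tolist(),round(r["score"],2)) for r in look_for("wrist",th)][:6])
ax=np.array([.589,-.2095,0]);O=ax+[.095,0,.080]; lz=np.array([-.7071,0,.7071]); lx=np.array([.7071,0,.7071])
print("foot",proj(C,ax+[0,0,.012]),"rodend",proj(C,ax+[0,0,.246]))
for k in range(3): print("spouttip",k+1,proj(C,O+lz*(.011+.022*k)-lx*.076),proj(C,O+lz*(.011+.022*k)-lx*.053))
cv2.imwrite("pics/w4.png",cv2.resize(im[:,:,::-1],(800,600)))
```

```text
[ 0.4541 -0.1963  0.3312] [[-0.6907 -0.0046  0.7231]
 [-0.0216  0.9997 -0.0143]
 [-0.7228 -0.0255 -0.6906]] [ -62.7263  -30.737   127.5817   44.6173   64.9173 -166.6528]
cap1_center []
cap1_spout [([408, 170], 0.59)]
green [([252, 99], 0.59), ([505, 68], 0.33)]
rod_end [([279, 50], 0.84)]
bend_top []
foot [[279.8541  53.5055]] rodend [[272.1521 231.5171]]
spouttip 1 [[279.4103  88.2569]] [[279.078  107.2638]]
spouttip 2 [[278.9746  87.6134]] [[278.6328 107.5813]]
spouttip 3 [[278.4922  86.901 ]] [[278.1408 107.9321]]
```

View pics/w4.png

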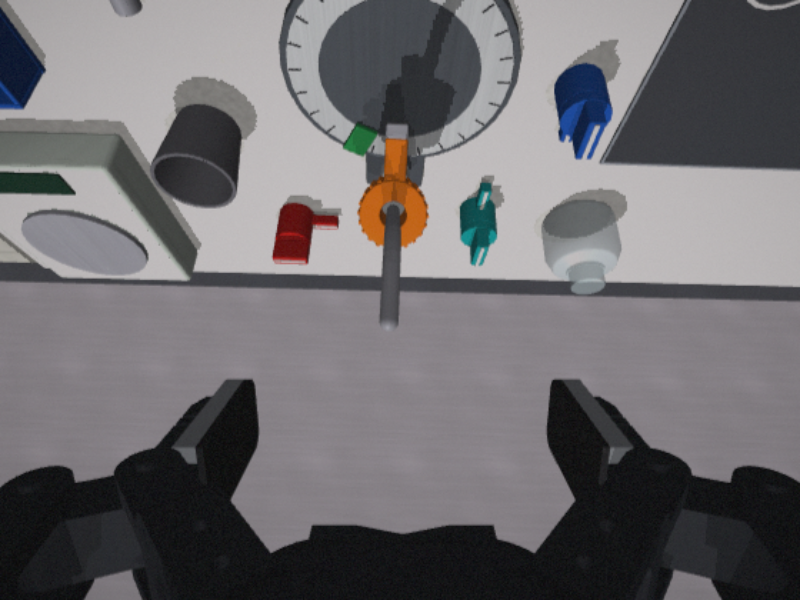

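```bash
cat >> h.py <<'E'
ax=np.array([.589,-.2095,0]);O=ax+[.095,0,.080]; lz=np.array([-.7071,0,.7071]); lx=np.array([.7071,0,.7071]); R45=Rt(-45,180)
def legp(z,r): return O+lz*z-lx*r
E
python3 - <<'E'
from h import *
C=cam("wrist"); print("green",onz(C,(252.7,97.3),.017),onz(C,(252,99),.017))
P=legp(.058,.054); plan([(legp(.158,.054),R45),(P,R45)],1)
E
```

```text
green [ 0.6615 -0.2367  0.017 ] [ 0.6647 -0.2378  0.017 ]
-> [ 0.534 -0.21   0.154] 6 rows
   1 x [1, 1.29, -0.25, 2.98, -0.04, 0.21, 0.3]
   1 x [1, 1.27, -0.26, 2.98, -0.04, 0.21, 0.3]
   1 x [1, 1.26, -0.27, 2.99, -0.04, 0.21, 0.3]
   1 x [1, 1.25, -0.28, 2.99, -0.04, 0.21, 0.3]
   1 x [1, 1.24, -0.29, 3.0, -0.04, 0.21, 0.3]
   1 x [1, 1.23, -0.3, 3.0, -0.04, 0.21, 0.3]
-> [ 0.605 -0.21   0.083] 3 rows
   3 x [1, 0.0, 0.0, 3.33, 0.0, 0.0, 0.0]
```

Emit:
carry_out(commands=[[[1,1.3,-0.25,2.9,0,0.2,0.3],[1,1.3,-0.25,2.9,0,0.2,0.3],[1,1.3,-0.25,2.9,0,0.2,0.3],[1,1.2,-0.25,2.9,0,0.2,0.3],[1,1.2,-0.25,2.5,0,0.2,0.3]]])

```text
clock: 13.43
eef_pos: [0.5289, -0.197, 0.2006]
eef_rot: [[-0.706, -0.018, 0.708], [-0.028, 1.0, -0.003], [-0.707, -0.022, -0.706]]
force: [0.5, -0.2, -0.8]
finger_gap: 0.0853
```

Emit:
carry_out(commands=[[[1,0.8,-0.2,1.5,0,0,0.3],[1,0,0,0,0,0,0]]])

```text
clock: 13.6
eef_pos: [0.5389, -0.1895, 0.1835]
eef_rot: [[-0.718, -0.021, 0.696], [-0.022, 1.0, 0.008], [-0.696, -0.009, -0.718]]
force: [0.0, 0.5, 0.1]
finger_gap: 0.0854
```

Run:
```python
from h import *
C,im=snap("wrist","pics/w5.png");s=observe();print(s["eef_pos"],s["eef_rot"],s["joint_positions"])
for k in range(3): print("spouttip",k+1,proj(C,legp(.011+.022*k,.076)),proj(C,legp(.011+.022*k,.005)))
plan([(legp(.058,.054),R45)],1)
print(proj(C,[legp(.158,0),ax+[0,0,.246],ax+[.113,0,.012]]))
```

```text
[ 0.5387 -0.1895  0.1844] [[-0.7172 -0.0222  0.6965]
 [-0.0227  0.9997  0.0085]
 [-0.6965 -0.0097 -0.7175]] [ -48.851    -4.3372  126.3153   55.1367   40.2405 -178.4956]
spouttip 1 [[259.1373 142.9704]] [[258.8314 222.4828]]
spouttip 2 [[257.596 145.062]] [[257.3661 230.2552]]
spouttip 3 [[255.7935 147.508 ]] [[255.6695 239.254 ]]
-> [ 0.605 -0.21   0.083] 4 rows
   2 x [1, 0.6, -0.51, 2.97, 0.12, -0.21, 0.32]
   1 x [1, 0.61, -0.51, 2.97, 0.12, -0.21, 0.32]
   1 x [1, 0.62, -0.5, 2.97, 0.12, -0.21, 0.32]
[[242.1716 320.2489]
 [237.2146 449.1185]
 [262.6578 176.0208]]
```

View pics/w5.png

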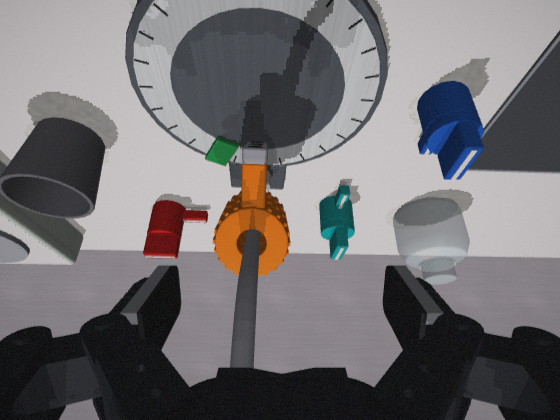

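```bash
cat >> h.py <<'E'
def legpose(z,r,phi,tilt=0):
    "grip pose on the leg: z along leg of TCP, radius r from rod axis, swung phi about the leg"
    R=R45@Ro.from_euler('z',phi,degrees=True).as_matrix(); return O+lz*z+R[:,0]*r, R
E
python3 - <<'E'
from h import *
plan([legpose(.158,.053,20),legpose(.058,.053,20)],1)
E
```

```text
-> [ 0.537 -0.191  0.157] 4 rows
   1 x [1, 0.52, -0.04, 0.47, 0.09, -0.23, 5.32]
   1 x [1, 0.51, -0.09, 0.47, 0.09, -0.23, 5.32]
   1 x [1, 0.5, -0.13, 0.47, 0.09, -0.23, 5.32]
   1 x [1, 0.49, -0.18, 0.47, 0.09, -0.23, 5.32]
-> [ 0.608 -0.191  0.086] 3 rows
   3 x [1, 0.0, -0.0, 3.33, 0.0, 0.0, 0.0]
```

Emit:
carry_out(commands=[[[1,0.5,-0.1,0.5,0.1,-0.2,5.3],[1,0.5,-0.1,0.5,0.1,-0.2,5.3],[1,0.5,-0.1,0.5,0.1,-0.2,5.3],[1,0.5,-0.1,0.4,0.1,-0.2,5.3],[1,0,0,0,0,0,0]]])

```text
clock: 14.07
eef_pos: [0.5433, -0.1847, 0.162]
eef_rot: [[-0.665, 0.232, 0.71], [0.338, 0.941, 0.009], [-0.666, 0.246, -0.704]]
force: [-0.1, 0.7, -0.3]
finger_gap: 0.0852
```

Run:
```python
from h import *
s=observe();print(s["eef_pos"],s["eef_rot"],s["joint_positions"])
plan([legpose(.100,.053,20),legpose(.058,.053,20)],1)
```

```text
[ 0.5433 -0.1847  0.162 ] [[-0.6646  0.2322  0.7102]
 [ 0.3384  0.9409  0.009 ]
 [-0.6662  0.2464 -0.7039]] [ -48.314    -1.1619  127.3503   61.3375   37.6829 -164.1115]
-> [ 0.578 -0.191  0.115] 2 rows
   1 x [1, 0.28, -0.49, 2.87, 0.29, 0.03, 0.11]
   1 x [1, 0.28, -0.47, 2.87, 0.29, 0.03, 0.11]
-> [ 0.608 -0.191  0.086] 2 rows
   2 x [1, 0.0, 0.0, 2.1, 0.0, 0.0, 0.0]
```

Emit:
carry_out(commands=[[[1,0.3,-0.3,2.0,0.2,0,0],[1,0.2,-0.3,2.0,0.2,0,0],[1,0.1,-0.3,1.7,0.2,0,0],[1,0,0,0,0,0,0]]])

```text
clock: 14.4
eef_pos: [0.5836, -0.1903, 0.1225]
eef_rot: [[-0.663, 0.222, 0.715], [0.317, 0.949, -0.001], [-0.678, 0.225, -0.699]]
force: [-0.8, -0.1, -0.1]
finger_gap: 0.0853
```

Run:
```python
from h import *
s=observe();print(s["eef_pos"],s["eef_rot"],s["joint_positions"])
plan([legpose(.058,.053,20)],1)
C,im=snap("wrist","pics/w6.png")
```

```text
[ 0.5836 -0.1903  0.1225] [[-0.6631  0.2224  0.7148]
 [ 0.3166  0.9485 -0.0014]
 [-0.6783  0.2254 -0.6994]] [ -44.2704    8.9764  123.1222   70.6188   31.8595 -173.3019]
-> [ 0.608 -0.191  0.086] 2 rows
   1 x [1, 0.43, -0.2, 2.15, 0.06, 0.31, 0.77]
   1 x [1, 0.41, -0.2, 2.15, 0.06, 0.31, 0.77]
```

View pics/w6.png

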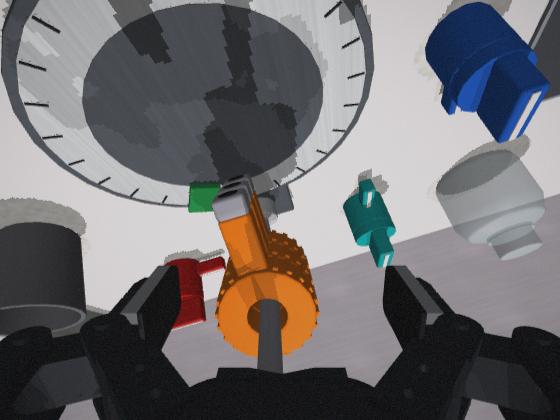

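```bash
cat > kin.py <<'E'
import numpy as np
from scipy.optimize import least_squares
from scipy.spatial.transform import Rotation as Ro
D=[([-81.3192,10.4018,92.129,.0023,77.5675,-11.819],[.2013,-.5381,.2414],[[.9367,.3502,-.0002],[.3502,-.9367,.0017],[.0004,-.0017,-1]]),
([-81.3229,5.8187,80.8106,.0004,93.6735,-152.3394],[.2012,-.5372,.3863],[[-.9456,.3253,-.0008],[.3253,.9456,.0052],[.0024,.0047,-1]]),
([-30.5095,15.3783,82.4464,-.0242,82.1234,-120.4647],[.5892,-.2106,.2733],[[-1,.0007,.0006],[.0007,1,-.0008],[-.0006,-.0008,-1]]),
([-16.113,25.9316,94.5191,-.0207,59.1171,-106.1048],[.6035,-.0518,.0651],[[-1,0,.0072],[-.0001,1,-.0024],[-.0072,-.0024,-1]]),
([-62.7263,-30.737,127.5817,44.6173,64.9173,-166.6528],[.4541,-.1963,.3312],[[-.6907,-.0046,.7231],[-.0216,.9997,-.0143],[-.7228,-.0255,-.6906]]),
([-48.851,-4.3372,126.3153,55.1367,40.2405,-178.4956],[.5387,-.1895,.1844],[[-.7172,-.0222,.6965],[-.0227,.9997,.0085],[-.6965,-.0097,-.7175]]),
([-48.314,-1.1619,127.3503,61.3375,37.6829,-164.1115],[.5433,-.1847,.162],[[-.6646,.2322,.7102],[.3384,.9409,.009],[-.6662,.2464,-.7039]]),
([-44.2704,8.9764,123.1222,70.6188,31.8595,-173.3019],[.5836,-.1903,.1225],[[-.6631,.2224,.7148],[.3166,.9485,-.0014],[-.6783,.2254,-.6994]])]
S=(1,1)
def fk(q,p,S=S):
    q=np.radians(q); e=lambda a,t:Ro.from_euler(a,t).as_matrix()
    a1,h,L2,e3,L3,off,T,c6,e5=p
    R=e('z',q[0]); X=R@[a1,off,h]; R=R@e('y',q[1]); X=X+R@[0,0,L2]; R=R@e('y',q[2]); X=X+R@[e3,0,L3]
    R=R@e('z',S[0]*q[3])@e('y',q[4]); X=X+R@[e5,0,0]
    R=R@e('z',S[1]*q[5]+c6); return X+R@[0,0,T],R
def fit(S):
    f=lambda p:np.concatenate([np.r_[(fk(q,p,S)[0]-x)*10,(fk(q,p,S)[1]-np.array(R)).ravel()] for q,x,R in D])
    return min((least_squares(f,[0,.3,.4,0,.4,.117,.25,c,0]) for c in(-1.5,0,1.5,3)),key=lambda r:r.cost)
if __name__=="__main__":
    for S in[(1,1),(-1,1),(1,-1),(-1,-1)]:
        r=fit(S);print(S,r.cost,r.x.round(4))
E
python3 kin.py
```

```text
(1, 1) 7.077579414525131e-07 [-1.0000e-04  3.1320e-01  4.3820e-01  8.5400e-02  5.1450e-01  1.1780e-01
  3.0790e-01  1.5708e+00 -1.0000e-04]
(-1, 1) 11.783325483910545 [ 0.0984 -0.0701  0.2117 -0.1527  0.263   0.1413 -0.0451  2.1507 -0.1611]
(1, -1) 6.100499709533034 [-1.0000e-04  3.1320e-01  4.3820e-01  8.5400e-02  5.1450e-01  1.1780e-01
  3.0790e-01  2.2446e+00 -1.0000e-04]
(-1, -1) 12.209359446282102 [ 0.0984 -0.0701  0.2117 -0.1527  0.263   0.1413 -0.0451 -2.8993 -0.1611]
```

```bash
cat >> kin.py <<'E'
P0=[-1e-4,.3132,.4382,.0854,.5145,.1178,.3079,np.pi/2,0]
LO=np.array([-171,-51,17.5,-65,0.5,-400]);HI=np.array([171,118,147,245,150,400])
def ik(x,R,seed):
    f=lambda q:np.r_[(fk(q,P0)[0]-x)*10,(fk(q,P0)[1]-R).ravel()]
    r=least_squares(f,np.clip(seed,LO+.1,HI-.1),bounds=(LO,HI),x_scale=30.); return r.x,r.cost
def rod(s,ax=(.589,-.2095)):
    "s: distance of cap centre up the leg from collar; returns point, axis, spout base direction"
    if s<.110: th=0;c=[.095-.70711*s,.080+.70711*s]
    else:
        th=min((s-.11)/.06,np.pi/4); 
        t=max(0,s-.11-.06*np.pi/4); a=np.pi/4-th; c=[.06-.06*np.cos(a),.2-.06*np.sin(a)+t]
    b=np.pi/4-th
    return np.array([ax[0]+c[0],ax[1],c[1]]),np.array([-np.sin(b),0,np.cos(b)]),np.array([-np.cos(b),0,-np.sin(b)])
def grip(s,phi,dl=0,r=.050,back=.003):
    c,a,b=rod(s); p,d=np.radians([phi,dl]); sp=np.cos(p)*b+np.sin(p)*np.array([0,1,0])
    z=-(np.cos(d)*a+np.sin(d)*sp); x=np.cos(d)*sp-np.sin(d)*a; y=np.cross(z,x)
    return c+sp*r-z*back, np.c_[x,y,z]
E
python3 - <<'E'
from kin import *
np.set_printoptions(precision=0,suppress=True)
for k,s in((3,.055),(2,.033),(1,.011)):
    for dl in(-10,0,20,40):
        seed=np.array(D[-1][0],float)
        for phi in(20,40,60):
            q,c=ik(*grip(s,phi,dl),seed); print(k,dl,phi,q, "" if c<1e-6 else "BAD")
            seed=q
E
```

```text
3 -10 20 [ -40.   17.  113.   49.   34. -150.] 
3 -10 40 [ -40.   17.  113.   53.   37. -133.] 
3 -10 60 [ -41.   17.  113.   58.   39. -117.] 
3 0 20 [ -42.   16.  119.   76.   29. -177.] 
3 0 40 [ -40.   15.  120.   76.   28. -154.] 
3 0 60 [ -38.   15.  119.   74.   27. -130.] 
3 20 20 [ -44.   24.  127.  129.   43. -230.] 
3 20 40 [ -36.   21.  128.  145.   33. -219.] 
3 20 60 [ -29.   17.  126.  161.   21. -210.] 
3 40 20 [ -42.   41.  127.  149.   73. -250.] 
3 40 40 [ -28.   36.  127.  176.   62. -241.] 
3 40 60 [ -17.   29.  124.  206.   47. -242.] 
2 -10 20 [ -39.   20.  111.   51.   32. -150.] 
2 -10 40 [ -39.   20.  111.   54.   35. -134.] 
2 -10 60 [ -39.   20.  111.   59.   37. -118.] 
2 0 20 [ -40.   20.  117.   79.   28. -179.] 
2 0 40 [ -38.   19.  118.   79.   27. -157.] 
2 0 60 [ -36.   18.  117.   77.   26. -133.] 
2 20 20 [ -42.   28.  125.  132.   43. -232.] 
2 20 40 [ -34.   24.  125.  148.   34. -221.] 
2 20 60 [ -27.   21.  123.  165.   22. -213.] 
2 40 20 [ -41.   44.  124.  151.   73. -250.] 
2 40 40 [ -27.   39.  124.  178.   62. -242.] 
2 40 60 [ -16.   33.  121.  206.   47. -242.] 
1 -10 20 [ -38.   23.  109.   52.   31. -151.] 
1 -10 40 [ -38.   23.  109.   56.   34. -135.] 
1 -10 60 [ -38.   23.  109.   61.   36. -119.] 
1 0 20 [ -39.   23.  115.   83.   27. -182.] 
1 0 40 [ -37.   22.  115.   82.   26. -159.] 
1 0 60 [ -35.   21.  115.   80.   24. -136.] 
1 20 20 [ -40.   31.  122.  135.   43. -234.] 
1 20 40 [ -33.   28.  123.  151.   34. -223.] 
1 20 60 [ -26.   25.  121.  168.   23. -215.] 
1 40 20 [ -39.   47.  121.  153.   73. -250.] 
1 40 40 [ -26.   42.  122.  179.   62. -242.] 
1 40 60 [ -15.   36.  118.  207.   48. -242.]
```

Run:
```python
from h import *
from kin import grip,ik,rod
C=cam("wrist")
c,a,b=rod(.055); print("top face centre",proj(C,[c+a*.011+b*.005, c+a*.011+b*.076,c+a*.008+b*.071,ax+[0,0,.2]]))
for k in (3,2,1):
  g=grip(-.011+.022*k,24,-3,r=.054); q,e=ik(*g,observe()["joint_positions"]); print(k,g[0],q.round(0),e<1e-6)
plan([grip(.055+.015,24,-3,r=.054),grip(.055,24,-3,r=.054)],1)
```

```text
top face centre [[271.1019 315.0225]
 [225.1083 198.6371]
 [229.5317 206.0313]
 [285.9619 518.9126]]
3 [ 0.6082 -0.1876  0.0862] [ -41.   16.  118.   68.   30. -164.] True
2 [ 0.6238 -0.1876  0.0707] [ -40.   19.  116.   71.   28. -166.] True
1 [ 0.6393 -0.1876  0.0551] [ -39.   23.  114.   73.   27. -168.] True
-> [ 0.598 -0.188  0.097] 1 rows
   1 x [1, 0.95, -0.05, 2.88, 0.04, 3.64, 5.55]
-> [ 0.608 -0.188  0.086] 1 rows
   1 x [1, -0.08, 0.0, 1.5, 0.0, 0.0, 0.0]
```

Emit:
carry_out(commands=[[[1,0.4,0,1.0,0,1.8,2.8],[1,0.4,0,1.0,0,1.8,2.8],[1,0.2,0,0.9,0,0,0],[1,0,0,0.5,0,0,0],[1,0,0,0,0,0,0]]])

```text
clock: 14.87
eef_pos: [0.6033, -0.1854, 0.099]
eef_rot: [[-0.681, 0.276, 0.678], [0.395, 0.918, 0.022], [-0.616, 0.283, -0.735]]
force: [-0.3, 0.5, 0.1]
finger_gap: 0.0853
```

Run:
```python
from h import *
from kin import grip
s=observe();print(s["eef_pos"],s["joint_positions"],s["force"])
plan([grip(.055,24,-3,r=.054)],1)
```

```text
[ 0.6033 -0.1854  0.099 ] [ -41.5458   13.8707  119.152    66.6363   30.5212 -163.55  ] [-0.2795  0.4876  0.0766]
-> [ 0.608 -0.188  0.086] 1 rows
   1 x [1, 0.36, -0.43, 1.27, 0.23, 0.36, 0.72]
```

Final approach, then close slowly.

Emit:
carry_out(commands=[[[1,0.2,-0.25,0.7,0.2,0.3,0.5],[1,0.15,-0.2,0.6,0,0,0],[1,0,0,0,0,0,0],[0.2,0,0,0,0,0,0],[-0.2,0,0,0,0,0,0]]], squeeze=30)

```text
clock: 15.28
eef_pos: [0.6086, -0.1881, 0.086]
eef_rot: [[-0.682, 0.282, 0.674], [0.4, 0.916, 0.021], [-0.612, 0.284, -0.738]]
force: [-0.0, -0.3, 0.0]
finger_gap: 0.064
```

Emit:
carry_out(commands=[[[-0.5,0,0,0,0,0,0],[-0.6,0,0,0,0,0,0],[-1,0,0,0,0,0,0],[-1,0,0,0,0,0,0],[-1,0,0,0,0,0,0]]], squeeze=40)

```text
clock: 15.7
eef_pos: [0.6081, -0.1883, 0.0862]
eef_rot: [[-0.682, 0.283, 0.674], [0.4, 0.916, 0.02], [-0.612, 0.283, -0.738]]
force: [-1.0, -1.3, -0.3]
finger_gap: 0.017
```

Run:
```python
from h import *
from kin import grip
C,im=snap("wrist","pics/w7.png")
s=observe();print(s["eef_pos"],s["joint_positions"],s["force"],s["finger_gap"])
plan([grip(.055,24,-3,r=.054)],1)
```

```text
[ 0.6081 -0.1883  0.0863] [ -41.2464   16.0827  118.295    68.3903   29.6312 -165.1708] [-1.4725 -0.7547  0.4053] 0.016822321037208984
-> [ 0.608 -0.188  0.086] 1 rows
   1 x [1, 0.03, 0.07, 0.01, -0.0, 0.18, 0.41]
```

View pics/w7.png

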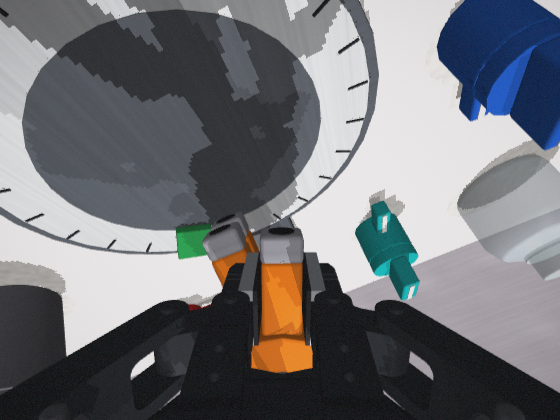

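Run:
```python
from h import *
from kin import grip,ik
G=lambda s:grip(s,24,-3,r=.054)
plan([G(.110)]+[G(.110+.00589*i) for i in range(1,9)]+[G(.24)],-1,start=G(.055),dmax=1.4)
q=observe()["joint_positions"]
for s in(.08,.11,.13,.157,.2,.24): q,e=ik(*G(s),q);print(s,q.round(0),e<1e-6)
```

```text
-> [ 0.57  -0.188  0.125] 4 rows
   4 x [-1, 0.07, 0.0, -1.36, 0.0, 0.0, 0.0]
-> [ 0.563 -0.188  0.133] 1 rows
   1 x [-1, -0.02, 0.03, -1.07, 2.28, 5.14, 0.12]
-> [ 0.557 -0.188  0.142] 1 rows
   1 x [-1, -0.02, 0.03, -1.07, 2.28, 5.14, 0.12]
-> [ 0.551 -0.188  0.151] 1 rows
   1 x [-1, -0.02, 0.03, -1.07, 2.28, 5.14, 0.12]
-> [ 0.547 -0.188  0.161] 1 rows
   1 x [-1, -0.02, 0.03, -1.07, 2.28, 5.14, 0.12]
-> [ 0.544 -0.188  0.171] 1 rows
   1 x [-1, -0.02, 0.03, -1.07, 2.28, 5.14, 0.12]
-> [ 0.541 -0.188  0.182] 1 rows
   1 x [-1, -0.02, 0.03, -1.07, 2.28, 5.14, 0.12]
-> [ 0.54  -0.188  0.192] 1 rows
   1 x [-1, -0.02, 0.03, -1.07, 2.28, 5.14, 0.12]
-> [ 0.54  -0.188  0.203] 1 rows
   1 x [-1, -0.02, 0.03, -1.07, 2.28, 5.14, 0.12]
-> [ 0.54  -0.188  0.286] 6 rows
   6 x [-1, 0.07, 0.0, -1.38, 0.0, 0.0, 0.0]
0.08 [ -43.   12.  120.   65.   31. -162.] True
0.11 [ -45.    7.  123.   61.   34. -159.] True
0.13 [ -39.    5.  112.   21.   47. -118.] True
0.157 [-31.  14.  93.  -0.  76. -97.] True
0.2 [-31.  12.  90.  -0.  81. -97.] True
0.24 [-31.  10.  87.  -0.  86. -97.] True
```

Emit:
carry_out(commands=[[[-1,0,0,-0.7,0,0,0],[-1,0.05,0,-1.2,0,0,0],[-1,0.1,0,-1.4,0,0,0],[-1,0.1,0,-1.4,0,0,0],[-1,0,0,-0.5,0,0,0]]])

```text
clock: 16.17
eef_pos: [0.5699, -0.1882, 0.1246]
eef_rot: [[-0.683, 0.283, 0.674], [0.4, 0.916, 0.021], [-0.612, 0.283, -0.739]]
force: [0.7, -0.6, -1.0]
finger_gap: 0.0169
```

```bash
cat > nx.py <<'E'
import sys
from h import *
from kin import grip
ph=float(sys.argv[1]); ss=list(map(float,sys.argv[2:])); G=lambda s:grip(s,ph,-3,r=.054)
s=observe();print(s["clock"],s["eef_pos"],s["joint_positions"],s["force"],s["torque"],s["finger_gap"])
t=min(np.arange(0,.3,.001),key=lambda v:np.linalg.norm(G(v)[0]-s["eef_pos"])); print("at s",t,"err tool mm",s["eef_rot"].T@(s["eef_pos"]-G(t)[0])*1000,"rot",Ro.from_matrix(s["eef_rot"].T@G(t)[1]).as_rotvec(degrees=True))
plan([G(v) for v in ss],-1,dmax=1.5,amax=6)
E
python3 nx.py 24 .110 .122 .134
```

```text
16.1667 [ 0.5699 -0.1882  0.1246] [ -44.8733    7.1853  122.7908   61.2564   33.982  -159.6835] [ 0.7362 -0.588  -1.0165] [-0.0195  0.381  -0.0707] 0.016876791353679258
at s 0.109 err tool mm [-0.2667 -0.532  -0.2894] rot [0.0169 0.1075 0.4088]
-> [ 0.57  -0.188  0.125] 1 rows
   1 x [-1, 0.02, 0.06, -0.03, 0.02, 0.11, 0.41]
-> [ 0.556 -0.188  0.142] 2 rows
   1 x [-1, -0.07, 0.06, -1.09, 2.33, 5.23, 0.12]
   1 x [-1, 0.03, 0.01, -1.09, 2.33, 5.23, 0.12]
-> [ 0.547 -0.188  0.162] 2 rows
   1 x [-1, -0.07, 0.06, -1.09, 2.33, 5.23, 0.12]
   1 x [-1, 0.03, 0.01, -1.09, 2.33, 5.23, 0.12]
```

Superb tracking. Through the first half of the bend.

Emit:
carry_out(commands=[[[-1,-0.02,0.05,-1.05,2.3,5.2,0.2],[-1,-0.02,0.03,-1.07,2.3,5.2,0.1],[-1,-0.02,0.03,-1.07,2.3,5.2,0.1],[-1,-0.02,0.03,-1.07,2.3,5.2,0.1]]])

```text
clock: 16.5
eef_pos: [0.5492, -0.1886, 0.1549]
eef_rot: [[-0.844, 0.363, 0.395], [0.404, 0.914, 0.022], [-0.354, 0.178, -0.918]]
force: [2.5, 2.7, -1.8]
finger_gap: 0.0166
```

```bash
python3 nx.py 24 .145 .157 .2
```

```text
16.5 [ 0.5492 -0.1886  0.1549] [ -39.0775    4.885   112.4802   21.3626   46.9663 -118.0248] [ 2.5047  2.6565 -1.7956] [ 0.0852 -0.1865  0.1543] 0.016645080962364698
at s 0.13 err tool mm [-0.0971 -1.0385 -0.0066] rot [0.088  0.1115 0.1365]
-> [ 0.541 -0.188  0.181] 3 rows
   1 x [-1, -0.08, 0.09, -0.9, 1.96, 4.4, 0.15]
   1 x [-1, -0.01, 0.06, -0.91, 1.96, 4.4, 0.15]
   1 x [-1, 0.06, 0.03, -0.91, 1.96, 4.4, 0.15]
-> [ 0.54  -0.188  0.203] 2 rows
   1 x [-1, -0.07, 0.06, -1.09, 2.33, 5.23, 0.12]
   1 x [-1, 0.03, 0.01, -1.09, 2.33, 5.23, 0.12]
-> [ 0.54  -0.188  0.246] 3 rows
   3 x [-1, 0.07, 0.0, -1.43, 0.02, 0.04, 0.0]
```

Emit:
carry_out(commands=[[[-1,-0.05,0.08,-0.9,2.0,4.4,0.1],[-1,0,0.06,-0.9,2.0,4.4,0.1],[-1,0.02,0.04,-0.9,2.0,4.4,0.1],[-1,-0.02,0.05,-1.1,2.3,5.2,0.1],[-1,0,0.03,-1.1,2.3,5.2,0.1]]])

```text
clock: 16.92
eef_pos: [0.5389, -0.1888, 0.2093]
eef_rot: [[-0.909, 0.411, -0.063], [0.411, 0.911, 0.01], [0.061, -0.017, -0.998]]
force: [6.7, 1.0, -4.6]
finger_gap: 0.0168
```

```bash
python3 nx.py 24 .157 .20 .24
```

```text
16.9167 [ 0.5389 -0.1888  0.2093] [-30.4708  14.0678  91.6768  -1.3839  77.66   -95.8194] [ 6.6847  1.0018 -4.6079] [ 0.2715 -1.1843  0.1352] 0.01675735116435616
at s 0.163 err tool mm [ 0.3265 -1.4954 -0.3668] rot [-0.9619 -0.5287 -0.3406]
-> [ 0.54  -0.188  0.203] 1 rows
   1 x [-1, -0.07, 0.16, 0.65, -1.01, -0.64, -0.34]
-> [ 0.54  -0.188  0.246] 3 rows
   3 x [-1, 0.07, 0.0, -1.43, 0.02, 0.04, 0.0]
-> [ 0.54  -0.188  0.286] 3 rows
   3 x [-1, 0.07, -0.0, -1.33, 0.0, 0.0, 0.0]
```

Emit:
carry_out(commands=[[[-1,-0.15,0.1,-0.7,-0.9,-0.5,-0.3],[-1,0,0,-1.4,0,0,0],[-1,0.05,0,-1.5,0,0,0],[-1,0.05,0,-1.6,0,0,0],[-1,0,0,-1.6,0,0,0]]])

```text
clock: 17.33
eef_pos: [0.5443, -0.1873, 0.2751]
eef_rot: [[-0.914, 0.402, -0.051], [0.401, 0.916, 0.028], [0.058, 0.005, -0.998]]
force: [0.7, -0.0, -0.4]
finger_gap: 0.0168
```

Emit:
carry_out(commands=[[[-1,0.1,0,-2,0,0,0],[-1,0,0,-1.5,0,0,0],[-1,0,0,0,0,0,0]]])

```text
clock: 17.58
eef_pos: [0.5448, -0.1881, 0.3133]
eef_rot: [[-0.915, 0.401, -0.042], [0.4, 0.916, 0.028], [0.05, 0.009, -0.999]]
force: [1.1, 0.1, -0.6]
finger_gap: 0.017
```

Run:
```python
from h import *
C=cam("top")
s=observe();print(s["clock"],s["eef_pos"],s["eef_rot"],s["joint_positions"],s["force"],s["finger_gap"])
# plate frame from top: ring centres
u=[(139,244),(175,244.5),(210.5,245),(246,246)]
im=grab_frame("top"); g=cv2.cvtColor(im,cv2.COLOR_RGB2GRAY)
for a,b in u:
    p=g[int(b)-18:int(b)+19,int(a)-18:int(a)+19].astype(int); m=p>130
    n,l,st,ce=cv2.connectedComponentsWithStats(m.astype(np.uint8)); 
    ys,xs=np.nonzero(m&(np.arange(37)[:,None]<30)); print((a,b),m.sum(),end=" ")
    if len(xs)>20:
        (cx,cy),(w,h),an=cv2.fitEllipse(np.c_[xs,ys].astype(np.float32)); uv=(cx+int(a)-18,cy+int(b)-18); print(uv,w,h,onz(C,uv,.003))
hs=cv2.cvtColor(im,cv2.COLOR_RGB2HSV); m=((hs[:,:,0]<18)&(hs[:,:,1]>150)&(hs[:,:,2]>60)).astype(np.uint8)
n,l,st,ce=cv2.connectedComponentsWithStats(m)
for i in range(1,n):
    if st[i,4]>15: print("orange",st[i],ce[i],onz(C,ce[i],.003))
cv2.imwrite("pics/t3.png",im[:,:,::-1])
```

```text
17.5833 [ 0.5448 -0.1881  0.3133] [[-0.9151  0.401  -0.0418]
 [ 0.4001  0.916   0.0284]
 [ 0.0497  0.0092 -0.9987]] [-30.9304   9.5995  84.7917   0.1624  88.5014 -97.3081] [ 1.1493  0.0568 -0.6498] 0.01700639621430382
(139, 244) 0 (175, 244.5) 0 (210.5, 245) 0 (246, 246) 0 orange [333 173  16  22 207] [339.6763 182.1932] [ 0.6915 -0.2154  0.003 ]
orange [ 31 184  14  13 140] [ 37.4143 189.8786] [0.6636 0.6885 0.003 ]
orange [165 184  25  27 263] [177.5361 194.8821] [0.6503 0.2721 0.003 ]
orange [ 26 235  16  13 149] [ 33.0872 240.8792] [0.5115 0.6884 0.003 ]
orange [  6 262   9  16  24] [  8.  267.5] [0.4342 0.7538 0.003 ]
orange [   3  262   41   51 1048] [ 28.1164 288.4342] [0.3745 0.691  0.003 ]
```

```bash
cat >> h.py <<'E'
RINGS=[(.4982,.0649),(.5000,.1699),(.5018,.2749),(.5037,.3799)]
def Rsp(az,d=-3):
    "tool orientation with a level cap's spout at azimuth az, grip lean d"
    p,d=np.radians([az,d]); sp=np.array([np.cos(p),np.sin(p),0]); a=np.array([0,0,1.])
    z=-(np.cos(d)*a+np.sin(d)*sp); x=np.cos(d)*sp-np.sin(d)*a; return np.c_[x,np.cross(z,x),z],sp
def place(k,h=0,r=.0495,d=-3,az=179):
    R,sp=Rsp(az,d); p=np.array([*RINGS[k],0])+sp*r; p[2]=.017+h; return p,R
E
python3 - <<'E'
from h import *
plan([place(0,.15),place(0,.03),place(0,0)],-1,dmax=2.6)
E
```

```text
-> [0.449 0.066 0.167] 12 rows
   1 x [-1, 1.51, 1.61, 1.3, 0.14, 0.01, -1.88]
   1 x [-1, 1.46, 1.66, 1.3, 0.14, 0.01, -1.88]
   1 x [-1, 1.4, 1.71, 1.29, 0.14, 0.01, -1.88]
   1 x [-1, 1.35, 1.76, 1.29, 0.14, 0.01, -1.88]
   1 x [-1, 1.29, 1.8, 1.29, 0.14, 0.01, -1.88]
   1 x [-1, 1.23, 1.85, 1.28, 0.14, 0.01, -1.88]
   1 x [-1, 1.16, 1.89, 1.28, 0.14, 0.01, -1.88]
   1 x [-1, 1.1, 1.93, 1.27, 0.14, 0.01, -1.88]
   1 x [-1, 1.04, 1.97, 1.27, 0.14, 0.01, -1.88]
   1 x [-1, 0.97, 2.0, 1.26, 0.14, 0.01, -1.88]
   1 x [-1, 0.91, 2.04, 1.26, 0.14, 0.01, -1.88]
   1 x [-1, 0.84, 2.07, 1.25, 0.14, 0.01, -1.88]
-> [0.449 0.066 0.047] 5 rows
   5 x [-1, -0.13, 0.0, 2.4, 0.0, 0.0, 0.0]
-> [0.449 0.066 0.017] 2 rows
   2 x [-1, -0.08, 0.0, 1.5, 0.0, 0.0, 0.0]
```

Emit:
carry_out(commands=[[[-1,1.5,1.6,1.3,0.14,0,-1.9],[-1,1.45,1.65,1.3,0.14,0,-1.9],[-1,1.4,1.7,1.3,0.14,0,-1.9],[-1,1.35,1.75,1.3,0.14,0,-1.9],[-1,1.3,1.8,1.3,0.14,0,-1.9]]])

```text
clock: 18.05
eef_pos: [0.5016, -0.0832, 0.2441]
eef_rot: [[-0.969, 0.244, -0.042], [0.244, 0.97, 0.018], [0.045, 0.008, -0.999]]
force: [-0.1, 0.3, -1.2]
finger_gap: 0.0168
```

Emit:
carry_out(commands=[[[-1,1.2,1.85,1.3,0.14,0,-1.9],[-1,1.15,1.9,1.3,0.14,0,-1.9],[-1,1.1,1.95,1.3,0.14,0,-1.9],[-1,1.0,2.0,1.3,0.14,0,-1.9],[-1,0.95,2.0,1.3,0.14,0,-1.9]]])

```text
clock: 18.47
eef_pos: [0.4536, 0.0292, 0.1708]
eef_rot: [[-0.996, 0.074, -0.05], [0.073, 0.997, 0.012], [0.05, 0.009, -0.999]]
force: [-0.2, 0.7, -2.2]
finger_gap: 0.0164
```

Emit:
carry_out(commands=[[[-1,0.9,2.0,1.3,0.14,0,-1.9],[-1,0.5,1.2,0.8,0.14,0,-1.9],[-1,0,0,0,0,0,0]]])

```text
clock: 18.72
eef_pos: [0.4313, 0.0678, 0.1422]
eef_rot: [[-0.998, 0.0, -0.06], [-0.001, 1.0, 0.012], [0.06, 0.012, -0.998]]
force: [-0.6, -0.1, -1.3]
finger_gap: 0.0171
```

```bash
cat > pl.py <<'E'
import sys
from h import *
k=int(sys.argv[1]); hs=list(map(float,sys.argv[2].split(','))); kw=eval("dict(%s)"%(sys.argv[3] if len(sys.argv)>3 else ""))
s=observe();print(s["clock"],s["eef_pos"],s["joint_positions"],s["force"],s["finger_gap"])
plan([place(k,h,**kw) for h in hs],-1,dmax=2.4)
E
python3 pl.py 0 .03,0.004,0
```

```text
18.7167 [0.4313 0.0678 0.1422] [ -6.9183   1.7544 114.174    0.2912  67.5602 -97.0572] [-0.6336 -0.0859 -1.3084] 0.01707747543144645
-> [0.449 0.066 0.047] 5 rows
   2 x [-1, -0.46, -0.06, 1.88, 0.13, -0.09, 0.21]
   1 x [-1, -0.46, -0.05, 1.88, 0.13, -0.09, 0.21]
   1 x [-1, -0.45, -0.05, 1.88, 0.13, -0.09, 0.21]
   1 x [-1, -0.45, -0.04, 1.88, 0.13, -0.09, 0.21]
-> [0.449 0.066 0.021] 2 rows
   2 x [-1, -0.07, 0.0, 1.3, 0.0, 0.0, 0.0]
-> [0.449 0.066 0.017] 1 rows
   1 x [-1, -0.02, 0.0, 0.4, 0.0, 0.0, 0.0]
```

Emit:
carry_out(commands=[[[-1,-0.45,-0.05,1.9,0.1,-0.1,0.2],[-1,-0.45,-0.05,1.9,0.1,-0.1,0.2],[-1,-0.45,-0.05,1.9,0.1,-0.1,0.2],[-1,-0.45,-0.05,1.9,0.1,-0.1,0.2],[-1,-0.3,0,1.2,0.1,0,0.2]]])

```text
clock: 19.13
eef_pos: [0.4461, 0.0659, 0.0489]
eef_rot: [[-0.999, 0.019, -0.047], [0.019, 1.0, 0.004], [0.048, 0.004, -0.999]]
force: [-1.2, -0.7, -0.2]
finger_gap: 0.0168
```

```bash
python3 pl.py 0 0.006,0
```

```text
19.1333 [0.4461 0.0659 0.0489] [ -6.6893  12.8236 115.1828  -0.0797  54.7254 -95.5676] [-1.1876 -0.6856 -0.1665] 0.016796930217454053
-> [0.449 0.066 0.023] 2 rows
   1 x [-1, -0.19, -0.01, 1.29, 0.1, 0.14, -0.03]
   1 x [-1, -0.2, -0.01, 1.29, 0.1, 0.14, -0.03]
-> [0.449 0.066 0.017] 1 rows
   1 x [-1, -0.03, 0.0, 0.6, 0.0, 0.0, 0.0]
```

Emit:
carry_out(commands=[[[-1,-0.2,0,1.3,0.1,0.1,0],[-1,-0.2,0,1.2,0.1,0.1,0],[-1,0,0,0.2,0,0,0],[-1,0,0,0,0,0,0]]])

```text
clock: 19.47
eef_pos: [0.4466, 0.0643, 0.0174]
eef_rot: [[-0.998, 0.025, -0.054], [0.025, 1.0, 0.004], [0.054, 0.003, -0.999]]
force: [-3.8, 5.3, 16.6]
finger_gap: 0.0171
```

```bash
python3 pl.py 0 0.0
```

```text
19.4667 [0.4466 0.0643 0.0174] [ -6.839   16.9038 115.1057  -0.1772  51.0983 -95.3126] [-3.7629  5.2527 16.5922] 0.017085778380203386
-> [0.449 0.066 0.017] 1 rows
   1 x [-1, -0.21, 0.15, 0.03, 0.18, -0.11, -0.41]
```

Emit:
carry_out(commands=[[[-1,-0.2,0.15,-0.2,0,0,-0.4],[-1,0,0,0.1,0,0,0],[-0.5,0,0,0,0,0,0],[-0.2,0,0,0,0,0,0],[-0.2,0,0,0,0,0,0]]])

```text
clock: 19.88
eef_pos: [0.4487, 0.0641, 0.0188]
eef_rot: [[-0.998, 0.021, -0.052], [0.021, 1.0, 0.005], [0.052, 0.004, -0.999]]
force: [-0.1, -0.4, 0.8]
finger_gap: 0.0342
```

Emit:
carry_out(commands=[[[-0.2,0,0,-1.5,0,0,0],[-0.2,0,0,-3,0,0,0],[0.2,0,0,-3.5,0,0,0],[1,0,0,-3.5,0,0,0],[1,0,0,-3,0,0,0]]])

```text
clock: 20.3
eef_pos: [0.4493, 0.0634, 0.1613]
eef_rot: [[-0.997, 0.023, -0.07], [0.022, 1.0, 0.007], [0.07, 0.006, -0.998]]
force: [1.6, -1.5, -0.1]
finger_gap: 0.0692
```

Emit:
carry_out(commands=[[[1,0,0,-1,0,0,0],[1,0,0,0,0,0,0]]])

```text
clock: 20.47
eef_pos: [0.4541, 0.0628, 0.1789]
eef_rot: [[-0.998, 0.023, -0.058], [0.023, 1.0, 0.006], [0.058, 0.004, -0.998]]
force: [0.3, -1.2, -0.9]
finger_gap: 0.0855
```

Run:
```python
from h import *
C,im=snap("wrist","pics/w8.png"); s=observe(); print(s["eef_pos"])
hs=cv2.cvtColor(im,cv2.COLOR_RGB2HSV); m=((hs[:,:,0]<20)&(hs[:,:,1]>140)&(hs[:,:,2]>60)).astype(np.uint8)
n,l,st,ce=cv2.connectedComponentsWithStats(m)
for i in range(1,n):
    if st[i,4]>30: print("orange",st[i],ce[i].round(1))
R0=np.array(RINGS[0]); X=np.array([*R0,.003]); print("ring c",proj(C,X),"cap top c",proj(C,X+[0,0,.022]),proj(C,X+[-.071,.0012,.011]))
for th in ("cap1_center","cap1_spout"): print(th,[(np.round(r["uv"],1).tolist(),round(r["score"],2)) for r in look_for("wrist",th)][:4])
cv2.imwrite("pics/w8.png",im[:,:,::-1])
```

```text
[0.4539 0.0628 0.178 ]
orange [271 123  27  17 433] [284.  131.5]
orange [389 123  29  17 443] [402.6 130.6]
orange [507 122  30  17 463] [521.4 129.9]
orange [ 251  188   65   96 3685] [283.2 242.3]
orange [467 399  35  20 507] [482.6 409.8]
ring c [[285.1888 247.3459]] cap top c [[285.5537 255.4767]] [[284.9551 174.272 ]]
cap1_center []
cap1_spout []
```

View pics/w8.png

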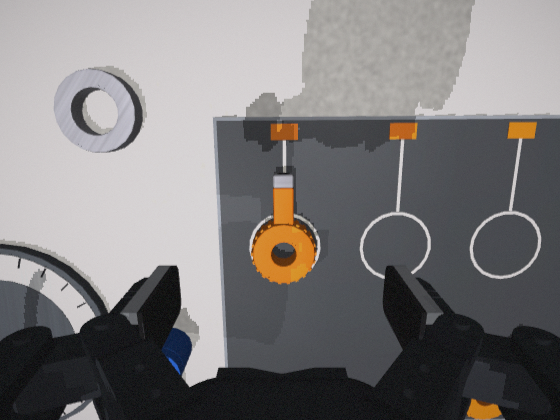

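```bash
cat > go.py <<'E'
import sys
from h import *
from kin import grip,ik
ph=24; sg=float(sys.argv[1]); ds=list(map(float,sys.argv[2].split(',')))
def G(d): p,R=grip(sg,ph,-3,r=.054); return p-R[:,2]*d,R
s=observe();print(s["clock"],s["eef_pos"],s["joint_positions"],s["force"],s["finger_gap"])
plan([G(d) for d in ds],1,dmax=3.2 if max(ds)>.1 else 1.6,amax=6.2)
q=s["joint_positions"]
for d in ds: q,e=ik(*G(d),q);print(d,G(d)[0],q.round(0),e<1e-6)
E
python3 go.py .033 .22,.08
```

```text
20.6167 [0.4519 0.063  0.1752] [ -6.9689   1.8018 109.8019  -0.0778  72.0777 -95.6348] [-0.0123 -0.0535 -1.1955] 0.08549816897665942
-> [ 0.476 -0.192  0.233] 9 rows
   1 x [1, -0.29, -2.83, -0.68, -1.21, -4.99, 2.31]
   1 x [1, -0.46, -2.8, -0.71, -1.21, -4.99, 2.31]
   1 x [1, -0.64, -2.76, -0.72, -1.21, -4.99, 2.31]
   1 x [1, -0.81, -2.72, -0.71, -1.21, -4.99, 2.31]
   1 x [1, -0.98, -2.66, -0.69, -1.21, -4.99, 2.31]
   1 x [1, -1.14, -2.61, -0.66, -1.21, -4.99, 2.31]
   1 x [1, -1.3, -2.54, -0.6, -1.21, -4.99, 2.31]
   1 x [1, -1.45, -2.48, -0.54, -1.21, -4.99, 2.31]
   1 x [1, -1.6, -2.4, -0.46, -1.21, -4.99, 2.31]
-> [ 0.57  -0.189  0.13 ] 5 rows
   5 x [1, -0.0, 0.0, 2.8, 0.0, 0.0, 0.0]
0.22 [ 0.4759 -0.1923  0.2335] [ -57.  -18.  129.   46.   53. -147.] True
0.08 [ 0.57   -0.1893  0.1299] [ -45.    7.  123.   60.   34. -158.] True
```

Emit:
carry_out(commands=[[[1,-0.3,-2.8,-0.9,-1.2,-5,2.3],[1,-0.5,-2.8,-0.9,-1.2,-5,2.3],[1,-0.65,-2.75,-0.9,-1.2,-5,2.3],[1,-0.8,-2.7,-0.7,-1.2,-5,2.3],[1,-1.0,-2.65,-0.7,-1.2,-5,2.3]]])

```text
clock: 21.03
eef_pos: [0.4629, -0.0756, 0.2025]
eef_rot: [[-0.908, 0.198, 0.369], [0.236, 0.97, 0.062], [-0.345, 0.143, -0.928]]
force: [-0.2, 0.2, -0.7]
finger_gap: 0.0857
```

Emit:
carry_out(commands=[[[1,-1.1,-2.6,-0.7,-1.2,-5,2.3],[1,-1.3,-2.5,-0.6,-1.2,-5,2.3],[1,-1.4,-2.5,-0.5,-1.2,-5,2.3],[1,-1.6,-2.4,-0.5,-1.2,-5,2.3],[1,0,0,0,0,0,0]]])

```text
clock: 21.45
eef_pos: [0.4673, -0.1974, 0.2215]
eef_rot: [[-0.667, 0.301, 0.682], [0.425, 0.905, 0.015], [-0.612, 0.3, -0.731]]
force: [-0.6, 1.0, -1.5]
finger_gap: 0.0852
```

```bash
python3 go.py .033 .12,.06
```

```text
21.45 [ 0.4673 -0.1974  0.2215] [ -59.2349  -17.4973  131.1283   47.9368   53.0778 -149.8703] [-0.5843  1.0139 -1.4504] 0.08518818568218502
-> [ 0.543 -0.19   0.159] 4 rows
   1 x [1, -0.24, 0.27, 2.43, -0.0, 0.2, -0.29]
   1 x [1, -0.25, 0.27, 2.43, -0.0, 0.2, -0.29]
   2 x [1, -0.26, 0.27, 2.43, -0.0, 0.2, -0.29]
-> [ 0.583 -0.189  0.115] 2 rows
   2 x [1, -0.0, 0.0, 3.0, 0.0, 0.0, 0.0]
0.12 [ 0.5431 -0.1902  0.1595] [ -48.   -0.  125.   55.   39. -154.] True
0.06 [ 0.5834 -0.1889  0.1151] [ -44.   10.  121.   63.   33. -160.] True
```

Emit:
carry_out(commands=[[[1,-0.25,0.27,2.4,0,0.2,-0.3],[1,-0.25,0.27,2.4,0,0.2,-0.3],[1,-0.25,0.27,2.4,0,0.2,-0.3],[1,-0.25,0.27,2.4,0,0.2,-0.3],[1,0,0,2,0,0,0]]])

```text
clock: 21.87
eef_pos: [0.5524, -0.1928, 0.1357]
eef_rot: [[-0.683, 0.304, 0.664], [0.418, 0.908, 0.014], [-0.599, 0.287, -0.748]]
force: [-0.4, -0.9, 0.4]
finger_gap: 0.0854
```

Emit:
carry_out(commands=[[[1,0,0,0,0,0,0]]])

```text
clock: 21.95
eef_pos: [0.5516, -0.1899, 0.1304]
eef_rot: [[-0.688, 0.305, 0.659], [0.42, 0.907, 0.02], [-0.592, 0.29, -0.752]]
force: [-0.2, 0.4, -0.1]
finger_gap: 0.0855
```

```bash
python3 go.py .033 .03,0
python3 - <<'E'
from h import *
from kin import rod
C,im=snap("wrist","pics/w9.png")
c,a,b=rod(.033); print("top face hole",proj(C,c+a*.011+b*.005),"tip",proj(C,c+a*.008+b*.076))
hs=cv2.cvtColor(im,cv2.COLOR_RGB2HSV); m=((hs[:,:,0]<20)&(hs[:,:,1]>140)&(hs[:,:,2]>60)).astype(np.uint8)
n,l,st,ce=cv2.connectedComponentsWithStats(m)
for i in range(1,n):
    if st[i,4]>300: print("orange",st[i],ce[i].round(1))
for th in ("cap1_center","cap1_spout"): print(th,[(np.round(r["uv"],1).tolist(),round(r["score"],2)) for r in look_for("wrist",th)][:4])
E
```

```text
21.95 [ 0.5516 -0.1899  0.1304] [ -46.4519    4.4718  124.2135   57.5335   35.5822 -155.852 ] [-0.2019  0.3754 -0.0755] 0.08552725326219054
-> [ 0.604 -0.188  0.093] 5 rows
   1 x [1, -0.26, 0.13, 1.25, -0.1, -0.18, -0.18]
   1 x [1, -0.25, 0.13, 1.25, -0.1, -0.18, -0.18]
   2 x [1, -0.25, 0.12, 1.25, -0.1, -0.18, -0.18]
   1 x [1, -0.24, 0.12, 1.25, -0.1, -0.18, -0.18]
-> [ 0.624 -0.188  0.071] 2 rows
   2 x [1, -0.0, 0.0, 1.5, 0.0, 0.0, 0.0]
0.03 [ 0.6036 -0.1882  0.0929] [ -42.   15.  119.   67.   30. -163.] True
0.0 [ 0.6238 -0.1876  0.0707] [ -40.   19.  116.   71.   28. -166.] True
top face hole [[291.4544 306.7074]] tip [[247.4559 216.4157]]
orange [ 191  217  137  137 7839] [264.6 293.5]
cap1_center [([283.2, 258.4], 0.9)]
cap1_spout [([448.0, 93.1], 0.61), ([283.4, 254.4], 0.55), ([488.9, 205.8], 0.38)]
```

View pics/w9.png

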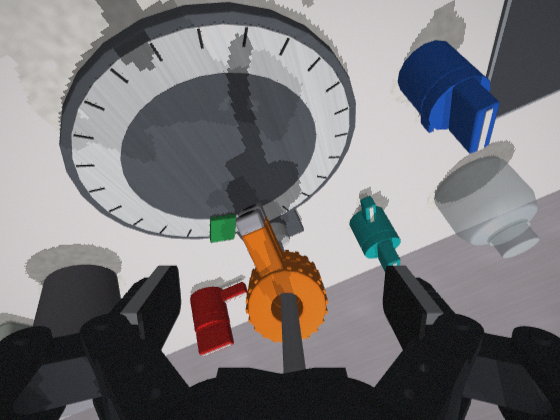

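Emit:
carry_out(commands=[[[1,-0.25,0.13,1.25,-0.1,-0.2,-0.2],[1,-0.25,0.13,1.25,-0.1,-0.2,-0.2],[1,-0.25,0.13,1.25,-0.1,-0.2,-0.2],[1,-0.25,0.13,1.25,-0.1,-0.2,-0.2],[1,-0.25,0.13,1.0,-0.1,-0.2,-0.2]]])

```text
clock: 22.52
eef_pos: [0.6022, -0.1918, 0.1044]
eef_rot: [[-0.674, 0.286, 0.681], [0.401, 0.916, 0.011], [-0.621, 0.28, -0.732]]
force: [-0.1, 0.0, 0.0]
finger_gap: 0.0856
```

Emit:
carry_out(commands=[[[1,0,0,0.8,0,0,0],[1,0,0,0.5,0,0,0],[1,0,0,0,0,0,0]]])

```text
clock: 22.77
eef_pos: [0.6118, -0.1926, 0.0967]
eef_rot: [[-0.672, 0.286, 0.683], [0.4, 0.917, 0.009], [-0.623, 0.279, -0.73]]
force: [0.2, -0.1, -0.3]
finger_gap: 0.0854
```

```bash
python3 go.py .033 0
```

```text
22.7667 [ 0.6118 -0.1926  0.0967] [ -41.2404   15.1515  118.0944   68.0304   29.5184 -164.345 ] [ 0.2182 -0.0683 -0.2688] 0.0854297831144204
-> [ 0.624 -0.188  0.071] 2 rows
   1 x [1, 0.51, 0.04, 1.36, -0.16, 0.51, 0.21]
   1 x [1, 0.5, 0.03, 1.37, -0.16, 0.51, 0.21]
0.0 [ 0.6238 -0.1876  0.0707] [ -40.   19.  116.   71.   28. -166.] True
```

Emit:
carry_out(commands=[[[1,0.5,0.05,1.2,-0.2,0.5,0.2],[1,0.4,0.03,1.0,-0.1,0.5,0.2],[1,0.1,0,0.4,0,0,0],[1,0,0,0.1,0,0,0],[1,0,0,0,0,0,0]]])

```text
clock: 23.18
eef_pos: [0.6238, -0.1883, 0.0722]
eef_rot: [[-0.681, 0.288, 0.674], [0.406, 0.914, 0.019], [-0.61, 0.286, -0.739]]
force: [-0.1, 0.3, -0.2]
finger_gap: 0.0853
```

```bash
python3 go.py .033 0
```

```text
23.1833 [ 0.6238 -0.1883  0.0722] [ -39.8695   19.322   116.2458   70.6536   28.2541 -166.2906] [-0.1252  0.3295 -0.1644] 0.08531356869174374
-> [ 0.624 -0.188  0.071] 1 rows
   1 x [1, 0.13, 0.02, 0.11, -0.06, 0.14, 0.03]
0.0 [ 0.6238 -0.1876  0.0707] [ -40.   19.  116.   71.   28. -166.] True
```

Close and pull up the leg (77 mm to the bend).

Emit:
carry_out(commands=[[[0.2,0.1,0,0.1,0,0,0],[-0.2,0,0,0,0,0,0],[-0.5,0,0,0,0,0,0],[-0.7,0,0,0,0,0,0],[-1,0,0,0,0,0,0]]])

```text
clock: 23.6
eef_pos: [0.6235, -0.1883, 0.0718]
eef_rot: [[-0.68, 0.288, 0.674], [0.406, 0.914, 0.018], [-0.611, 0.286, -0.738]]
force: [0.2, -0.2, 0.2]
finger_gap: 0.0258
```

Emit:
carry_out(commands=[[[-1,0,0,0,0,0,0],[-1,0,0,0,0,0,0],[-1,0,0,0,0,0,0]]])

```text
clock: 23.85
eef_pos: [0.6233, -0.1885, 0.072]
eef_rot: [[-0.68, 0.289, 0.674], [0.406, 0.914, 0.018], [-0.611, 0.286, -0.738]]
force: [-1.1, -0.3, -1.2]
finger_gap: 0.0167
```

Emit:
carry_out(commands=[[[-1,0.05,0,-0.7,0,0,0],[-1,0.05,0,-1.3,0,0,0],[-1,0.1,0,-1.4,0,0,0],[-1,0.1,0,-1.4,0,0,0],[-1,0.1,0,-1.2,0,0,0]]])

```text
clock: 24.27
eef_pos: [0.5791, -0.1879, 0.1153]
eef_rot: [[-0.68, 0.288, 0.674], [0.406, 0.914, 0.019], [-0.61, 0.286, -0.739]]
force: [1.4, -0.3, -0.4]
finger_gap: 0.0169
```

```bash
python3 nx.py 24 .110
```

```text
24.2667 [ 0.5791 -0.1879  0.1153] [ -43.8595    9.3409  121.8306   63.0162   32.6208 -160.6113] [ 1.3629 -0.3431 -0.4453] [-0.0893  0.1811 -0.0461] 0.01689230481178398
at s 0.096 err tool mm [-0.0926 -0.3326 -0.1811] rot [-0.0896  0.1695  0.0343]
-> [ 0.57  -0.188  0.125] 1 rows
   1 x [-1, 0.07, 0.04, -1.34, -0.09, 0.17, 0.03]
```

Emit:
carry_out(commands=[[[-1,0.07,0.04,-1.3,0,0.2,0],[-1,-0.02,0.05,-1.05,2.3,5.2,0.1],[-1,-0.02,0.05,-1.07,2.3,5.2,0.1],[-1,-0.02,0.05,-1.07,2.3,5.2,0.1],[-1,-0.02,0.05,-1.07,2.3,5.2,0.1]]])

```text
clock: 24.68
eef_pos: [0.5481, -0.1884, 0.1578]
eef_rot: [[-0.842, 0.37, 0.392], [0.409, 0.912, 0.02], [-0.35, 0.177, -0.92]]
force: [8.3, 1.0, -2.1]
finger_gap: 0.0167
```

```bash
python3 nx.py 24 .157
```

```text
24.6833 [ 0.5481 -0.1884  0.1578] [ -38.9994    4.517   112.4209   20.8766   47.3645 -117.1662] [ 8.3358  1.0112 -2.0755] [ 0.2049 -0.8023  0.3309] 0.01673460406243047
at s 0.132 err tool mm [-0.1707 -0.7868  0.5277] rot [ 0.6713  1.7249 -0.1679]
-> [ 0.54  -0.188  0.203] 5 rows
   1 x [-1, -0.17, 0.11, -0.89, 2.08, 4.7, 0.06]
   1 x [-1, -0.1, 0.08, -0.91, 2.08, 4.7, 0.06]
   1 x [-1, -0.02, 0.05, -0.91, 2.08, 4.7, 0.06]
   1 x [-1, 0.05, 0.01, -0.91, 2.08, 4.7, 0.06]
   1 x [-1, 0.13, -0.02, -0.91, 2.08, 4.7, 0.06]
```

Emit:
carry_out(commands=[[[-1,-0.35,0.11,-0.8,2.1,4.7,0.1],[-1,-0.2,0.08,-0.9,2.1,4.7,0.1],[-1,-0.02,0.05,-0.9,2.1,4.7,0.1],[-1,0.0,0.02,-0.9,2.1,4.6,0.1],[-1,0.05,0.0,-0.9,1.9,4.0,0.1]]])

```text
clock: 25.1
eef_pos: [0.5409, -0.1915, 0.2109]
eef_rot: [[-0.906, 0.419, -0.054], [0.419, 0.908, 0.006], [0.051, -0.018, -0.999]]
force: [3.2, 1.7, -3.1]
finger_gap: 0.0168
```

```bash
python3 nx.py 24 .24
```

```text
25.1 [ 0.5409 -0.1915  0.2109] [-30.631   13.9283  91.6323  -1.3347  77.2747 -95.5088] [ 3.1527  1.7401 -3.112 ] [ 0.4106 -0.5377  0.1511] 0.016792911139367768
at s 0.165 err tool mm [-2.5983 -3.0917 -0.0946] rot [-0.966   0.0437 -0.8213]
-> [ 0.54  -0.188  0.286] 6 rows
   2 x [-1, 0.11, 0.03, -1.25, -0.16, 0.01, -0.14]
   3 x [-1, 0.11, 0.04, -1.25, -0.16, 0.01, -0.14]
   1 x [-1, 0.11, 0.05, -1.25, -0.16, 0.01, -0.14]
```

Lift off and carry to ring 2.

Emit:
carry_out(commands=[[[-1,0,0.2,-0.9,-0.9,0,-0.6],[-1,0.05,0.05,-1.4,0,0,0],[-1,0.05,0,-1.6,0,0,0],[-1,0.05,0,-1.8,0,0,0],[-1,0,0,-2,0,0,0]]])

```text
clock: 25.52
eef_pos: [0.5427, -0.1878, 0.287]
eef_rot: [[-0.912, 0.406, -0.052], [0.405, 0.914, 0.027], [0.059, 0.004, -0.998]]
force: [1.3, -0.9, -0.7]
finger_gap: 0.017
```

Emit:
carry_out(commands=[[[-1,0.1,0,-2,0,0,0],[-1,0,0,-1.0,0,0,0],[-1,0,0,0,0,0,0]]])

```text
clock: 25.77
eef_pos: [0.5429, -0.1888, 0.3225]
eef_rot: [[-0.913, 0.406, -0.043], [0.405, 0.914, 0.026], [0.05, 0.007, -0.999]]
force: [-0.3, -0.4, -0.4]
finger_gap: 0.0172
```

```bash
python3 pl.py 1 .15 r=.0475
```

```text
25.7667 [ 0.5429 -0.1888  0.3225] [-31.0133   9.1185  84.3037   0.0257  89.4434 -97.0968] [-0.2618 -0.4096 -0.4429] 0.017161626873070112
-> [0.453 0.171 0.167] 17 rows
   1 x [-1, 1.3, 1.71, 0.99, 0.09, 0.01, -1.35]
   1 x [-1, 1.26, 1.74, 0.99, 0.09, 0.01, -1.35]
   1 x [-1, 1.21, 1.77, 0.99, 0.09, 0.01, -1.35]
   1 x [-1, 1.17, 1.8, 0.98, 0.09, 0.01, -1.35]
   1 x [-1, 1.13, 1.83, 0.98, 0.09, 0.01, -1.35]
   1 x [-1, 1.08, 1.86, 0.98, 0.09, 0.01, -1.35]
   1 x [-1, 1.04, 1.89, 0.98, 0.09, 0.01, -1.35]
   1 x [-1, 1.0, 1.91, 0.97, 0.09, 0.01, -1.35]
   1 x [-1, 0.95, 1.94, 0.97, 0.09, 0.01, -1.35]
   1 x [-1, 0.9, 1.96, 0.97, 0.09, 0.01, -1.35]
   1 x [-1, 0.86, 1.98, 0.96, 0.09, 0.01, -1.35]
   1 x [-1, 0.81, 2.0, 0.96, 0.09, 0.01, -1.35]
   1 x [-1, 0.76, 2.02, 0.96, 0.09, 0.01, -1.35]
   1 x [-1, 0.72, 2.04, 0.96, 0.09, 0.01, -1.35]
   1 x [-1, 0.67, 2.06, 0.95, 0.09, 0.01, -1.35]
   1 x [-1, 0.62, 2.08, 0.95, 0.09, 0.01, -1.35]
   1 x [-1, 0.57, 2.09, 0.95, 0.09, 0.01, -1.35]
```

Emit:
carry_out(commands=[[[-1,1.3,1.7,1,0.1,0,-1.35],[-1,1.25,1.75,1,0.1,0,-1.35],[-1,1.2,1.8,1,0.1,0,-1.35],[-1,1.15,1.8,1,0.1,0,-1.35],[-1,1.1,1.85,1,0.1,0,-1.35]]])

```text
clock: 26.18
eef_pos: [0.5151, -0.0843, 0.2722]
eef_rot: [[-0.954, 0.298, -0.039], [0.297, 0.955, 0.017], [0.043, 0.005, -0.999]]
force: [0.2, 0.3, -0.4]
finger_gap: 0.017
```

Emit:
carry_out(commands=[[[-1,1.05,1.85,1,0.1,0,-1.35],[-1,1.0,1.9,1,0.1,0,-1.35],[-1,0.95,1.9,1,0.1,0,-1.35],[-1,0.9,1.95,1,0.1,0,-1.35],[-1,0.85,1.95,1,0.1,0,-1.35]]])

```text
clock: 26.6
eef_pos: [0.4841, 0.0265, 0.2156]
eef_rot: [[-0.983, 0.178, -0.046], [0.178, 0.984, 0.013], [0.047, 0.005, -0.999]]
force: [-0.3, 0.5, -0.4]
finger_gap: 0.0167
```

Emit:
carry_out(commands=[[[-1,0.8,2,0.9,0.1,0,-1.35],[-1,0.8,2,0.9,0.1,0,-1.35],[-1,0.7,2,0.9,0.1,0,-1.35],[-1,0.5,2,0.9,0.1,0,-1.35],[-1,0.3,2,0.9,0.1,0,-1.35]]])

```text
clock: 27.02
eef_pos: [0.4561, 0.1355, 0.1639]
eef_rot: [[-0.997, 0.056, -0.053], [0.056, 0.998, 0.008], [0.053, 0.005, -0.999]]
force: [0.4, 0.4, -1.6]
finger_gap: 0.0166
```

Emit:
carry_out(commands=[[[-1,0,1,0,0,0,-1],[-1,0,0,0,0,0,0]]])

```text
clock: 27.18
eef_pos: [0.4526, 0.1485, 0.1601]
eef_rot: [[-0.998, 0.033, -0.059], [0.033, 0.999, 0.009], [0.059, 0.008, -0.998]]
force: [0.2, 0.3, -0.4]
finger_gap: 0.0167
```

```bash
python3 pl.py 1 .025 r=.0475
```

```text
27.1833 [0.4526 0.1485 0.1601] [  3.353    5.2189 108.1143   0.7877  70.011  -85.0349] [ 0.1898  0.2628 -0.407 ] 0.016685180787349083
-> [0.453 0.171 0.042] 6 rows
   4 x [-1, -0.1, 0.36, 1.97, 0.08, -0.07, -0.15]
   2 x [-1, -0.1, 0.37, 1.97, 0.08, -0.07, -0.15]
```

Emit:
carry_out(commands=[[[-1,-0.1,0.5,1.9,0.1,-0.1,-0.2],[-1,-0.1,0.4,1.9,0.1,-0.1,-0.2],[-1,-0.1,0.4,1.9,0.1,-0.1,-0.2],[-1,-0.1,0.4,1.9,0.1,-0.1,-0.2],[-1,-0.1,0.4,1.9,0.1,-0.1,-0.2]]])

```text
clock: 27.6
eef_pos: [0.4584, 0.1671, 0.0669]
eef_rot: [[-0.999, 0.017, -0.037], [0.017, 1.0, 0.0], [0.037, -0.0, -0.999]]
force: [0.2, -0.2, -1.5]
finger_gap: 0.0168
```

Emit:
carry_out(commands=[[[-1,-0.1,0.1,1.2,0,0,0],[-1,0,0,0,0,0,0]]])

```text
clock: 27.77
eef_pos: [0.4569, 0.1663, 0.0512]
eef_rot: [[-0.999, 0.019, -0.042], [0.019, 1.0, -0.0], [0.042, -0.001, -0.999]]
force: [-0.8, 0.2, -1.3]
finger_gap: 0.0167
```

```bash
python3 pl.py 1 .0025 r=.0475
```

```text
27.7667 [0.4569 0.1663 0.0512] [  5.8242  16.1995 110.3944   0.2789  55.8079 -83.2637] [-0.7683  0.232  -1.327 ] 0.016735728072373352
-> [0.453 0.171 0.02 ] 2 rows
   1 x [-1, 0.16, 0.22, 1.59, -0.03, 0.29, -0.04]
   1 x [-1, 0.15, 0.22, 1.59, -0.03, 0.29, -0.04]
```

Emit:
carry_out(commands=[[[-1,0.2,0.22,1.2,0,0.3,0],[-1,0.15,0.22,1.1,0,0.3,0],[-1,0,0,0.4,0,0,0],[-1,0,0,0,0,0,0]]])

```text
clock: 28.1
eef_pos: [0.4543, 0.168, 0.0251]
eef_rot: [[-0.998, 0.022, -0.051], [0.022, 1.0, -0.0], [0.051, -0.001, -0.999]]
force: [0.4, 0.6, -0.4]
finger_gap: 0.0171
```

```bash
python3 pl.py 1 .002 r=.0475
```

```text
28.1 [0.4543 0.168  0.0251] [  6.0236  19.1867 110.5572   0.3767  53.1411 -82.9302] [ 0.3768  0.6056 -0.3586] 0.017094866232647866
-> [0.453 0.171 0.019] 1 rows
   1 x [-1, 0.16, 0.27, 0.61, -0.05, 0.1, -0.28]
```

Emit:
carry_out(commands=[[[-1,0.15,0.25,0.4,0,0.1,-0.3],[-1,0.0,0.05,0.2,0,0,0],[-1,0,0,0,0,0,0]]])

```text
clock: 28.35
eef_pos: [0.4541, 0.1708, 0.0203]
eef_rot: [[-0.999, 0.017, -0.05], [0.017, 1.0, 0.0], [0.05, -0.001, -0.999]]
force: [0.1, -0.1, 0.3]
finger_gap: 0.0167
```

```bash
python3 pl.py 1 .002 r=.0475
```

```text
28.35 [0.4541 0.1708 0.0203] [  6.3423  19.7708 110.5267   0.4138  52.527  -82.9222] [ 0.1483 -0.0968  0.2655] 0.016717336802925278
-> [0.453 0.171 0.019] 1 rows
   1 x [-1, 0.15, -0.01, 0.14, -0.04, 0.16, 0.0]
```

Emit:
carry_out(commands=[[[-1,0.15,0,0.15,0,0,0],[-1,0,0,0,0,0,0],[-0.5,0,0,0,0,0,0],[-0.2,0,0,0,0,0,0],[-0.2,0,0,0,0,0,0]]])

```text
clock: 28.77
eef_pos: [0.4539, 0.1712, 0.0204]
eef_rot: [[-0.999, 0.017, -0.046], [0.017, 1.0, 0.001], [0.046, -0.0, -0.999]]
force: [-0.2, 0.7, -0.3]
finger_gap: 0.0344
```

Emit:
carry_out(commands=[[[-0.2,0,0,-1.5,0,0,0],[-0.2,0,0,-3,0,0,0],[0.2,0,0,-3.5,0,0,0],[1,0,0,-3.5,0,0,0],[1,0,0,-3,0,0,0]]])

```text
clock: 29.18
eef_pos: [0.4546, 0.1703, 0.1633]
eef_rot: [[-0.998, 0.017, -0.063], [0.017, 1.0, -0.001], [0.063, -0.002, -0.998]]
force: [1.0, 0.2, -0.1]
finger_gap: 0.0696
```

Emit:
carry_out(commands=[[[1,0,0,-1,0,0,0],[1,0,0,0,0,0,0]]])

```text
clock: 29.35
eef_pos: [0.4597, 0.1709, 0.1814]
eef_rot: [[-0.999, 0.017, -0.05], [0.017, 1.0, 0.0], [0.05, -0.001, -0.999]]
force: [0.8, -0.9, -1.0]
finger_gap: 0.0852
```

```bash
cat > chk.py <<'E'
from h import *
C,im=snap("wrist","pics/chk.png"); s=observe(); print(s["eef_pos"])
hs=cv2.cvtColor(im,cv2.COLOR_RGB2HSV); m=((hs[:,:,0]<20)&(hs[:,:,1]>140)&(hs[:,:,2]>60)).astype(np.uint8)
n,l,st,ce=cv2.connectedComponentsWithStats(m)
for i in range(1,n):
    if st[i,4]<2000: continue
    # hole in the body: largest inner contour
    cs,h=cv2.findContours((l==i).astype(np.uint8),cv2.RETR_CCOMP,cv2.CHAIN_APPROX_NONE)
    inn=[c for c,x in zip(cs,h[0]) if x[3]>=0 and cv2.contourArea(c)>100]
    out=max(cs,key=cv2.contourArea).reshape(-1,2)
    top=out[out[:,1]<out[:,1].min()+6]
    print("cap blob",st[i],"spout end",onz(C,top.mean(0),.022))
    for c in inn:
        (u,v),r=cv2.minEnclosingCircle(c); print("  hole",(u,v),r,"at top face",onz(C,(u,v),.025))
    b=out[(out[:,1]>out[:,1].max()-0.45*(out[:,0].max()-out[:,0].min()))]; (u,v),(w,hh),_=cv2.fitEllipse(b.astype(np.float32)); print("  lower rim ellipse",(u,v),w,hh,onz(C,(u,v),.025))
# rings, from a known top-left check
g=im.min(axis=2)
for k in range(4):
    u,v=proj(C,[*RINGS[k],.003])[0]
    if 45<u<515 and 45<v<330:
        u0,v0=int(u)-45,int(v)-45; M=(g[v0:v0+90,u0:u0+90]>140); ys,xs=np.nonzero(M); rr=np.hypot(xs-u+u0,ys-v+v0); o=(rr>25)&(rr<43)&(ys>15)
        if o.sum()>30:
            (a,b),(w,h),_=cv2.fitEllipse(np.c_[xs,ys][o].astype(np.float32)); print("ring",k,"pred",(u,v),"fit",(a+u0,b+v0),w,h,onz(C,(a+u0,b+v0),.003))
E
python3 chk.py; python3 go.py .011 .22
```

```text
[0.4595 0.1709 0.1807]
cap blob [ 132  180   69   95 3180] spout end [0.4382 0.0672 0.022 ]
  hole (167.0, 244.0) 11.401854515075684 at top face [0.4933 0.067  0.025 ]
  hole (173.0, 226.5) 16.347881317138672 at top face [0.4772 0.0738 0.025 ]
  hole (162.5633544921875, 203.9027099609375) 14.593571662902832 at top face [0.4567 0.0666 0.025 ]
  lower rim ellipse (165.61732482910156, 244.37832641601562) 54.86088180541992 69.25149536132812 [0.4936 0.0657 0.025 ]
cap blob [ 250  185   65   96 2897] spout end [0.4434 0.17   0.022 ]
  hole (296.5, 267.5) 10.700567245483398 at top face [0.5177 0.1822 0.025 ]
  hole (281.5, 246.0) 11.672718048095703 at top face [0.497 0.169 0.025]
  hole (289.0, 226.0) 12.369417190551758 at top face [0.4786 0.1759 0.025 ]
  hole (281.0, 202.2941131591797) 18.152191162109375 at top face [0.4571 0.1693 0.025 ]
  lower rim ellipse (281.93280029296875, 251.41970825195312) 55.0184440612793 61.359718322753906 [0.5021 0.1693 0.025 ]
ring 0 pred (np.float64(172.7687300211916), np.float64(241.40107766315353)) fit (170.4261932373047, 241.2564468383789) 65.418800354003
[... 725 characters left out ...]
2 rows
   1 x [1, -0.3, -3.02, -0.32, -0.91, -3.68, 1.78]
   1 x [1, -0.42, -3.01, -0.35, -0.91, -3.68, 1.78]
   1 x [1, -0.53, -2.98, -0.37, -0.91, -3.68, 1.78]
   1 x [1, -0.65, -2.96, -0.38, -0.91, -3.68, 1.78]
   1 x [1, -0.76, -2.93, -0.38, -0.91, -3.68, 1.78]
   1 x [1, -0.88, -2.9, -0.37, -0.91, -3.68, 1.78]
   1 x [1, -0.99, -2.87, -0.36, -0.91, -3.68, 1.78]
   1 x [1, -1.1, -2.83, -0.34, -0.91, -3.68, 1.78]
   1 x [1, -1.21, -2.79, -0.31, -0.91, -3.68, 1.78]
   1 x [1, -1.31, -2.74, -0.27, -0.91, -3.68, 1.78]
   1 x [1, -1.41, -2.7, -0.22, -0.91, -3.68, 1.78]
   1 x [1, -1.51, -2.65, -0.17, -0.91, -3.68, 1.78]
0.22 [ 0.4914 -0.1923  0.2179] [ -55.  -14.  129.   47.   50. -148.] True
```

Emit:
carry_out(commands=[[[1,-0.3,-3.0,-0.6,-0.9,-3.7,1.8],[1,-0.4,-3.0,-0.6,-0.9,-3.7,1.8],[1,-0.55,-3.0,-0.6,-0.9,-3.7,1.8],[1,-0.65,-3.0,-0.5,-0.9,-3.7,1.8],[1,-0.75,-3.0,-0.5,-0.9,-3.7,1.8]]])

```text
clock: 29.82
eef_pos: [0.4704, 0.0192, 0.1989]
eef_rot: [[-0.948, 0.157, 0.276], [0.178, 0.983, 0.05], [-0.263, 0.096, -0.96]]
force: [-0.0, -0.0, 0.4]
finger_gap: 0.0852
```

Emit:
carry_out(commands=[[[1,-0.9,-2.9,-0.4,-0.9,-3.7,1.8],[1,-1.0,-2.9,-0.4,-0.9,-3.7,1.8],[1,-1.1,-2.8,-0.4,-0.9,-3.7,1.8],[1,-1.2,-2.8,-0.3,-0.9,-3.7,1.8],[1,-1.3,-2.75,-0.3,-0.9,-3.7,1.8]]])

```text
clock: 30.23
eef_pos: [0.4788, -0.1382, 0.2104]
eef_rot: [[-0.767, 0.268, 0.583], [0.353, 0.935, 0.035], [-0.536, 0.233, -0.812]]
force: [0.6, 0.2, -1.4]
finger_gap: 0.085
```

Emit:
carry_out(commands=[[[1,-1.4,-2.7,-0.2,-0.9,-3.7,1.8],[1,-1.5,-2.6,-0.2,-0.9,-3.7,1.8],[1,0,0,0,0,0,0]]])

```text
clock: 30.48
eef_pos: [0.4798, -0.2061, 0.2131]
eef_rot: [[-0.656, 0.307, 0.689], [0.427, 0.904, 0.004], [-0.622, 0.297, -0.725]]
force: [-1.1, 0.5, -1.3]
finger_gap: 0.0856
```

```bash
python3 go.py .011 .10
```

```text
30.4833 [ 0.4798 -0.2061  0.2131] [ -58.1344  -14.2514  130.1947   49.9485   50.1337 -151.5472] [-1.1195  0.491  -1.327 ] 0.08561597831256205
-> [ 0.572 -0.19   0.129] 8 rows
   2 x [1, -0.02, 0.23, 1.56, -0.04, 0.2, -0.16]
   1 x [1, -0.03, 0.22, 1.56, -0.04, 0.2, -0.16]
   2 x [1, -0.04, 0.22, 1.56, -0.04, 0.2, -0.16]
   2 x [1, -0.05, 0.22, 1.56, -0.04, 0.2, -0.16]
   1 x [1, -0.06, 0.22, 1.56, -0.04, 0.2, -0.16]
0.1 [ 0.5721 -0.1897  0.1291] [ -45.    7.  122.   60.   34. -158.] True
```

Emit:
carry_out(commands=[[[1,0,0.3,2.0,0,0.3,-0.2],[1,0,0.3,2.0,0,0.3,-0.2],[1,-0.05,0.3,2.0,0,0.3,-0.2],[1,-0.05,0.3,2.0,0,0.3,-0.2],[1,-0.05,0.3,2.0,0,0.2,-0.2]]])

```text
clock: 30.9
eef_pos: [0.5502, -0.1952, 0.1366]
eef_rot: [[-0.679, 0.311, 0.665], [0.423, 0.906, 0.008], [-0.6, 0.287, -0.747]]
force: [-0.6, 0.7, 0.5]
finger_gap: 0.0852
```

Emit:
carry_out(commands=[[[1,0,0.2,1.8,0,0,0],[1,0,0,1.0,0,0,0],[1,0,0,0,0,0,0]]])

```text
clock: 31.15
eef_pos: [0.5683, -0.1873, 0.1067]
eef_rot: [[-0.688, 0.312, 0.656], [0.426, 0.905, 0.016], [-0.588, 0.29, -0.755]]
force: [-0.1, -0.8, -0.7]
finger_gap: 0.0857
```

```bash
python3 go.py .011 .02
python3 - <<'E'
from h import *
from kin import rod
C,im=snap("wrist","pics/w10.png")
c,a,b=rod(.011); print("top face hole",proj(C,c+a*.011+b*.005),"tip",proj(C,c+a*.008+b*.076))
hs=cv2.cvtColor(im,cv2.COLOR_RGB2HSV); m=((hs[:,:,0]<20)&(hs[:,:,0]>4)&(hs[:,:,1]>140)&(hs[:,:,2]>60)).astype(np.uint8)
n,l,st,ce=cv2.connectedComponentsWithStats(m)
for i in range(1,n):
    if st[i,4]>300: print("orange",st[i],ce[i].round(1))
for th in ("cap1_center","cap1_spout"): print(th,[(np.round(r["uv"],1).tolist(),round(r["score"],2)) for r in look_for("wrist",th)][:4])
E
```

```text
31.15 [ 0.5683 -0.1873  0.1067] [ -44.2153    9.2232  122.6064   61.3113   32.2818 -158.4744] [-0.0746 -0.8483 -0.653 ] 0.08567836921444708
-> [ 0.626 -0.188  0.07 ] 5 rows
   1 x [1, -0.37, 0.13, 1.31, -0.16, -0.21, -0.25]
   1 x [1, -0.36, 0.13, 1.31, -0.16, -0.21, -0.25]
   1 x [1, -0.36, 0.12, 1.31, -0.16, -0.21, -0.25]
   1 x [1, -0.35, 0.12, 1.32, -0.16, -0.21, -0.25]
   1 x [1, -0.35, 0.11, 1.32, -0.16, -0.21, -0.25]
0.02 [ 0.6259 -0.188   0.0699] [ -40.   20.  116.   71.   28. -166.] True
top face hole [[292.2849 319.123 ]] tip [[246.8254 227.4008]]
orange [ 241  234   88  122 5615] [280.6 300.8]
cap1_center [([273.5, 296.2], 0.94)]
cap1_spout [([276.1, 297.8], 0.83)]
```

Emit:
carry_out(commands=[[[1,-0.35,0.12,1.3,-0.2,-0.2,-0.25],[1,-0.35,0.12,1.3,-0.2,-0.2,-0.25],[1,-0.35,0.12,1.3,-0.2,-0.2,-0.25],[1,-0.35,0.12,1.3,-0.2,-0.2,-0.25],[1,-0.35,0.12,1.2,-0.2,-0.2,-0.25]]])

```text
clock: 31.72
eef_pos: [0.6251, -0.1919, 0.0781]
eef_rot: [[-0.676, 0.287, 0.679], [0.404, 0.915, 0.016], [-0.617, 0.285, -0.734]]
force: [0.5, 0.3, 0.8]
finger_gap: 0.0853
```

Emit:
carry_out(commands=[[[1,0,0,0,0,0,0],[1,0,0,0,0,0,0]]])

```text
clock: 31.88
eef_pos: [0.6255, -0.1925, 0.0787]
eef_rot: [[-0.675, 0.287, 0.68], [0.404, 0.915, 0.015], [-0.617, 0.284, -0.733]]
force: [0.2, -0.7, 0.7]
finger_gap: 0.0855
```

```bash
python3 go.py .011 0
```

```text
31.8833 [ 0.6255 -0.1925  0.0787] [ -40.1614   18.789   116.1177   70.4656   28.5082 -166.1941] [ 0.2169 -0.7156  0.7393] 0.08550728066866119
-> [ 0.639 -0.188  0.055] 2 rows
   1 x [1, 0.36, 0.09, 1.34, -0.05, 0.33, 0.09]
   1 x [1, 0.35, 0.08, 1.34, -0.05, 0.33, 0.09]
0.0 [ 0.6393 -0.1876  0.0551] [ -39.   23.  114.   73.   27. -168.] True
```

Emit:
carry_out(commands=[[[1,0.35,0.1,1.0,0,0.3,0.1],[1,0.3,0.1,0.9,0,0.3,0.1],[1,0.1,0,0.5,0,0,0],[1,0,0,0.25,0,0,0],[1,0,0,0,0,0,0]]])

```text
clock: 32.3
eef_pos: [0.639, -0.1877, 0.0554]
eef_rot: [[-0.68, 0.29, 0.673], [0.407, 0.913, 0.017], [-0.61, 0.286, -0.739]]
force: [-0.1, -0.1, -1.2]
finger_gap: 0.0852
```

Emit:
carry_out(commands=[[[0.2,0,0,0,0,0,0],[-0.2,0,0,0,0,0,0],[-0.5,0,0,0,0,0,0],[-0.7,0,0,0,0,0,0],[-1,0,0,0,0,0,0]]])

```text
clock: 32.72
eef_pos: [0.6386, -0.1876, 0.0552]
eef_rot: [[-0.68, 0.291, 0.673], [0.407, 0.913, 0.017], [-0.609, 0.285, -0.74]]
force: [-0.9, -0.1, -0.1]
finger_gap: 0.025
```

Emit:
carry_out(commands=[[[-1,0,0,0,0,0,0],[-1,0,0,0,0,0,0],[-1,0,0,0,0,0,0]]])

```text
clock: 32.97
eef_pos: [0.6385, -0.1879, 0.0555]
eef_rot: [[-0.68, 0.291, 0.673], [0.407, 0.913, 0.017], [-0.61, 0.285, -0.74]]
force: [-0.3, 0.4, 0.0]
finger_gap: 0.0168
```

```bash
python3 nx.py 24 .08 .110
```

```text
32.9667 [ 0.6385 -0.1879  0.0555] [ -38.5399   22.689   114.2847   73.5658   26.7798 -168.4141] [-0.2555  0.3647  0.0078] [-0.0022  0.4201 -0.0055] 0.016778885782849223
at s 0.012 err tool mm [ 0.1845 -0.3772  0.1355] rot [-0.2344  0.1418 -0.066 ]
-> [ 0.591 -0.188  0.104] 5 rows
   2 x [-1, 0.06, 0.0, -1.36, -0.05, 0.03, -0.01]
   1 x [-1, 0.07, 0.0, -1.36, -0.05, 0.03, -0.01]
   2 x [-1, 0.07, 0.01, -1.36, -0.05, 0.03, -0.01]
-> [ 0.57  -0.188  0.125] 2 rows
   2 x [-1, 0.07, 0.0, -1.48, 0.0, 0.0, 0.0]
```

Emit:
carry_out(commands=[[[-1,0.05,0,-0.8,0,0,0],[-1,0.07,0,-1.3,0,0,0],[-1,0.07,0,-1.5,0,0,0],[-1,0.07,0,-1.5,0,0,0],[-1,0.07,0,-1.5,0,0,0]]])

```text
clock: 33.38
eef_pos: [0.5898, -0.187, 0.103]
eef_rot: [[-0.682, 0.291, 0.671], [0.408, 0.913, 0.018], [-0.607, 0.286, -0.741]]
force: [2.6, -0.7, 0.1]
finger_gap: 0.0172
```

Emit:
carry_out(commands=[[[-1,0.07,0,-1.5,0,0,0],[-1,0.07,0,-1.2,0,0,0]]])

```text
clock: 33.55
eef_pos: [0.569, -0.1867, 0.1237]
eef_rot: [[-0.682, 0.291, 0.671], [0.407, 0.913, 0.018], [-0.607, 0.286, -0.741]]
force: [4.6, -1.0, -1.0]
finger_gap: 0.0166
```

```bash
python3 nx.py 24 .110 .134
```

```text
33.55 [ 0.569  -0.1867  0.1237] [ -44.6342    7.078   122.9453   60.9717   33.6299 -158.8132] [ 4.6201 -0.9742 -0.9668] [-0.1337 -0.0138 -0.1146] 0.016611952742524562
at s 0.109 err tool mm [ 1.4836  0.2902 -0.113 ] rot [-0.2136 -0.0233 -0.0712]
-> [ 0.57  -0.188  0.125] 1 rows
   1 x [-1, -0.15, -0.03, -0.05, -0.21, -0.02, -0.07]
-> [ 0.547 -0.188  0.162] 4 rows
   1 x [-1, -0.17, 0.1, -1.07, 2.33, 5.23, 0.12]
   1 x [-1, -0.07, 0.06, -1.08, 2.33, 5.23, 0.12]
   1 x [-1, 0.03, 0.01, -1.08, 2.33, 5.23, 0.12]
   1 x [-1, 0.13, -0.03, -1.08, 2.33, 5.23, 0.12]
```

Emit:
carry_out(commands=[[[-1,-0.3,0.05,-1.0,2.2,5.2,0.1],[-1,-0.15,0.05,-1.07,2.3,5.2,0.1],[-1,-0.1,0.05,-1.07,2.3,5.0,0.1],[-1,-0.05,0.05,-1.07,2.3,5.0,0.1]]])

```text
clock: 33.88
eef_pos: [0.5483, -0.1865, 0.1552]
eef_rot: [[-0.842, 0.369, 0.394], [0.41, 0.912, 0.022], [-0.351, 0.18, -0.919]]
force: [3.5, 0.7, -1.0]
finger_gap: 0.0169
```

```bash
python3 nx.py 24 .157
```

```text
33.8833 [ 0.5483 -0.1865  0.1552] [ -38.9195    4.6699  112.6411   21.2129   47.0234 -117.3604] [ 3.5272  0.7348 -0.9904] [-0.0024 -0.0943  0.0454] 0.016883198167616326
at s 0.13 err tool mm [ 1.3901  0.5719 -0.6511] rot [ 0.062   0.0325 -0.2663]
-> [ 0.54  -0.188  0.203] 5 rows
   1 x [-1, -0.2, 0.09, -0.94, 2.12, 4.71, 0.06]
   1 x [-1, -0.12, 0.05, -0.96, 2.12, 4.71, 0.06]
   1 x [-1, -0.04, 0.02, -0.97, 2.12, 4.71, 0.06]
   1 x [-1, 0.04, -0.02, -0.97, 2.12, 4.71, 0.06]
   1 x [-1, 0.12, -0.05, -0.96, 2.12, 4.71, 0.06]
```

Emit:
carry_out(commands=[[[-1,-0.3,0.09,-0.9,2.1,4.6,0.1],[-1,-0.15,0.05,-0.95,2.1,4.6,0.1],[-1,-0.05,0.04,-0.95,2.1,4.6,0.1],[-1,0.0,0.02,-0.95,2.0,4.4,0.1],[-1,0.05,0.0,-0.95,1.6,4.0,0.1]]])

```text
clock: 34.3
eef_pos: [0.5382, -0.1895, 0.2102]
eef_rot: [[-0.907, 0.42, -0.042], [0.42, 0.908, 0.012], [0.043, -0.007, -0.999]]
force: [7.2, 1.9, -5.2]
finger_gap: 0.0169
```

Emit:
carry_out(commands=[[[-1,0,0.15,-0.9,-0.8,0,-0.5],[-1,0.05,0.05,-1.4,0,0,0],[-1,0.05,0,-1.6,0,0,0],[-1,0.05,0,-1.8,0,0,0],[-1,0,0,-2,0,0,0]]])

```text
clock: 34.72
eef_pos: [0.5383, -0.1869, 0.2867]
eef_rot: [[-0.911, 0.409, -0.041], [0.408, 0.912, 0.031], [0.05, 0.011, -0.999]]
force: [0.0, 0.1, -1.2]
finger_gap: 0.017
```

Emit:
carry_out(commands=[[[-1,0.1,0,-2,0,0,0],[-1,0,0,-1.0,0,0,0],[-1,0,0,0,0,0,0]]])

```text
clock: 34.97
eef_pos: [0.5379, -0.188, 0.3222]
eef_rot: [[-0.912, 0.409, -0.032], [0.408, 0.912, 0.029], [0.041, 0.013, -0.999]]
force: [0.3, -0.4, -1.3]
finger_gap: 0.0169
```

```bash
python3 pl.py 2 .10 r=.0475 | cut -c1-150
python3 - <<'E'
from h import *
C,im=snap("top","pics/t4.png"); m=look_for("top","cap4_center"); print(m[:3])
hs=cv2.cvtColor(im,cv2.COLOR_RGB2HSV); m=((hs[:,:,0]<18)&(hs[:,:,1]>150)&(hs[:,:,2]>60)).astype(np.uint8)
n,l,st,ce=cv2.connectedComponentsWithStats(m)
for i in range(1,n):
    if st[i,4]>60: print("orange",st[i],ce[i].round(1),onz(C,ce[i],.02))
E
```

```text
34.9667 [ 0.5379 -0.188   0.3222] [-31.4446   8.1226  85.4528   0.4406  88.8645 -97.3261] [ 0.3273 -0.3561 -1.2738] 0.016863537872354485
-> [0.454 0.276 0.117] 22 rows
   1 x [-1, 1.17, 1.76, 1.0, 0.08, 0.04, -1.05]
   1 x [-1, 1.14, 1.78, 1.0, 0.08, 0.04, -1.05]
   1 x [-1, 1.1, 1.8, 1.0, 0.08, 0.04, -1.05]
   1 x [-1, 1.07, 1.82, 1.0, 0.08, 0.04, -1.05]
   1 x [-1, 1.03, 1.84, 1.0, 0.08, 0.04, -1.05]
   1 x [-1, 1.0, 1.86, 0.99, 0.08, 0.04, -1.05]
   1 x [-1, 0.96, 1.88, 0.99, 0.08, 0.04, -1.05]
   1 x [-1, 0.93, 1.9, 0.99, 0.08, 0.04, -1.05]
   1 x [-1, 0.89, 1.92, 0.99, 0.08, 0.04, -1.05]
   1 x [-1, 0.86, 1.94, 0.99, 0.08, 0.04, -1.05]
   1 x [-1, 0.82, 1.95, 0.98, 0.08, 0.04, -1.05]
   1 x [-1, 0.79, 1.97, 0.98, 0.08, 0.04, -1.05]
   1 x [-1, 0.75, 1.98, 0.98, 0.08, 0.04, -1.05]
   1 x [-1, 0.71, 2.0, 0.98, 0.08, 0.04, -1.05]
   1 x [-1, 0.67, 2.01, 0.97, 0.08, 0.04, -1.05]
   1 x [-1, 0.64, 2.03, 0.97, 0.08, 0.04, -1.05]
   1 x [-1, 0.6, 2.04, 0.97, 0.08, 0.04, -1.05]
   1 x [-1, 0.56, 2.05, 0.97, 0.08, 0.04, -1.05]
   1 x [-1, 0.52, 2.06, 0.96, 0.08, 0.04, -1.05]
   1 x [-1, 0.48, 2.07, 0.96, 0.08, 0.04, -1.05]
   1 x [-1, 0.45, 2.08, 0.96, 0.08, 0.04, -1.05]
   1 x [-1, 0.41, 2.09, 0.96, 0.08, 0.04, -1.05]
[{'uv': [174.8, 195.6], 'score': 0.7}, {'uv': [285.3, 209.4], 'score': 0.19}]
orange [ 31 184  14  13 139] [ 37.4 189.9] [0.6602 0.6795 0.02  ]
orange [165 184  25  27 264] [177.3 195.1] [0.6464 0.2691 0.02  ]
orange [ 26 235  16  13 150] [ 33.1 240.8] [0.5104 0.6792 0.02  ]
orange [   3  262   41   51 1049] [ 28.1 288.4] [0.3752 0.6819 0.02  ]
```

Emit:
carry_out(commands=[[[-1,1.45,2.2,0.9,0.1,0,-1.3],[-1,1.4,2.2,0.9,0.1,0,-1.3],[-1,1.35,2.25,0.9,0.1,0,-1.3],[-1,1.3,2.3,0.9,0.1,0,-1.3],[-1,1.25,2.3,0.9,0.1,0,-1.3]]])

```text
clock: 35.48
eef_pos: [0.5108, -0.0574, 0.2705]
eef_rot: [[-0.95, 0.308, -0.044], [0.307, 0.951, 0.024], [0.049, 0.009, -0.999]]
force: [0.5, 0.3, -1.6]
finger_gap: 0.0165
```

Emit:
carry_out(commands=[[[-1,1.2,2.35,0.9,0.1,0,-1.3],[-1,1.1,2.4,0.9,0.1,0,-1.3],[-1,1.05,2.4,0.9,0.1,0,-1.3],[-1,1.0,2.4,0.9,0.1,0,-1.3],[-1,0.95,2.4,0.9,0.1,0,-1.3]]])

```text
clock: 35.9
eef_pos: [0.4809, 0.0798, 0.2179]
eef_rot: [[-0.979, 0.193, -0.058], [0.193, 0.981, 0.019], [0.061, 0.008, -0.998]]
force: [0.9, -0.5, 0.0]
finger_gap: 0.0168
```

Emit:
carry_out(commands=[[[-1,0.9,2.45,0.9,0.1,0,-1.3],[-1,0.8,2.5,0.9,0.1,0,-1.3],[-1,0.75,2.5,0.9,0.1,0,-1.3],[-1,0.7,2.5,0.9,0.1,0,-1.3],[-1,0.6,2.5,0.9,0.1,0,-1.3]]])

```text
clock: 36.32
eef_pos: [0.4503, 0.215, 0.1653]
eef_rot: [[-0.995, 0.076, -0.072], [0.075, 0.997, 0.011], [0.073, 0.005, -0.997]]
force: [0.1, 0.2, -1.0]
finger_gap: 0.0169
```

Emit:
carry_out(commands=[[[-1,0.5,2.5,0.9,0.1,0,-1.2],[-1,0.5,2.0,0.9,0,0,-1.2],[-1,0.3,1.0,0,0,0,0],[-1,0,0,0,0,0,0]]])

```text
clock: 36.65
eef_pos: [0.4304, 0.2756, 0.1395]
eef_rot: [[-0.996, 0.026, -0.086], [0.026, 1.0, 0.007], [0.086, 0.004, -0.996]]
force: [0.7, 1.0, 0.2]
finger_gap: 0.0171
```

```bash
python3 pl.py 2 .025 r=.0475
```

```text
36.65 [0.4304 0.2756 0.1395] [ 18.1303  11.8314 103.3212   2.0212  69.4092 -71.1531] [0.7431 0.9548 0.2475] 0.017062882233991727
-> [0.454 0.276 0.042] 5 rows
   1 x [-1, -0.64, 0.01, 1.9, 0.06, -0.38, -0.1]
   1 x [-1, -0.63, 0.01, 1.91, 0.06, -0.38, -0.1]
   1 x [-1, -0.62, 0.01, 1.91, 0.06, -0.38, -0.1]
   1 x [-1, -0.6, 0.01, 1.91, 0.06, -0.38, -0.1]
   1 x [-1, -0.59, 0.01, 1.92, 0.06, -0.38, -0.1]
```

Emit:
carry_out(commands=[[[-1,-0.6,0,1.9,0.1,-0.4,-0.1],[-1,-0.5,0,1.9,0.1,-0.3,-0.1],[-1,-0.4,0,1.9,0.1,-0.2,-0.1],[-1,-0.4,0,1.9,0.1,-0.1,-0.1],[-1,-0.4,0,1.5,0,0,-0.1]]])

```text
clock: 37.07
eef_pos: [0.4494, 0.2724, 0.0468]
eef_rot: [[-0.998, 0.018, -0.061], [0.018, 1.0, -0.001], [0.061, -0.002, -0.998]]
force: [-0.3, -0.2, -0.6]
finger_gap: 0.0169
```

Emit:
carry_out(commands=[[[-1,0,0,0.6,0,0,0],[-1,0,0,0,0,0,0]]])

```text
clock: 37.23
eef_pos: [0.4475, 0.2692, 0.0374]
eef_rot: [[-0.998, 0.022, -0.067], [0.022, 1.0, -0.003], [0.067, -0.005, -0.998]]
force: [0.4, -0.4, -1.0]
finger_gap: 0.0171
```

```bash
python3 pl.py 2 .0025 r=.0475
```

```text
37.2333 [0.4475 0.2692 0.0374] [ 17.3992  22.09   104.4191   1.1646  57.2154 -72.0203] [ 0.3777 -0.4056 -1.0385] 0.01705448203116119
-> [0.454 0.276 0.02 ] 1 rows
   1 x [-1, -0.79, 0.68, 1.74, -0.25, -0.84, -0.25]
```

Emit:
carry_out(commands=[[[-1,-0.4,0.4,0.7,-0.2,-0.4,-0.2],[-1,-0.4,0.3,0.5,-0.1,-0.4,-0.1],[-1,0,0,0.2,0,0,0],[-1,0,0,0,0,0,0]]])

```text
clock: 37.57
eef_pos: [0.4572, 0.2755, 0.0239]
eef_rot: [[-0.999, 0.019, -0.049], [0.019, 1.0, 0.003], [0.049, 0.002, -0.999]]
force: [-0.2, 0.7, -0.6]
finger_gap: 0.0166
```

```bash
python3 pl.py 2 .0025 r=.0475
```

```text
37.5667 [0.4572 0.2755 0.0239] [ 17.7147  24.0229 103.6605   1.2486  54.9222 -71.9575] [-0.2031  0.6709 -0.5785] 0.016557518117735176
-> [0.454 0.276 0.02 ] 1 rows
   1 x [-1, 0.27, 0.02, 0.46, 0.13, 0.21, -0.07]
```

Set down, release, retreat and check, then towards cap 4.

Emit:
carry_out(commands=[[[-1,0.3,0,0.4,0.1,0.2,0],[-1,0,0,0.1,0,0,0],[-0.5,0,0,0,0,0,0],[-0.2,0,0,0,0,0,0],[-0.2,0,0,0,0,0,0]]])

```text
clock: 37.98
eef_pos: [0.455, 0.2765, 0.0206]
eef_rot: [[-0.999, 0.018, -0.049], [0.017, 1.0, 0.002], [0.049, 0.002, -0.999]]
force: [0.0, -0.9, -0.2]
finger_gap: 0.034
```

Emit:
carry_out(commands=[[[-0.2,0,0,-1.5,0,0,0],[-0.2,0,0,-3,0,0,0],[0.2,0,0,-3.5,0,0,0],[1,0,0,-3.5,0,0,0],[1,0,0,-3,0,0,0]]])

```text
clock: 38.4
eef_pos: [0.4565, 0.2744, 0.1635]
eef_rot: [[-0.998, 0.017, -0.065], [0.018, 1.0, -0.003], [0.065, -0.004, -0.998]]
force: [1.1, 0.2, 0.6]
finger_gap: 0.0692
```

Emit:
carry_out(commands=[[[1,-1,0,-2,0,0,0],[1,-1,0,-2,0,0,0],[1,0,0,-1,0,0,0],[1,0,0,0,0,0,0]]])

```text
clock: 38.73
eef_pos: [0.4839, 0.2756, 0.2242]
eef_rot: [[-0.999, 0.017, -0.05], [0.017, 1.0, 0.002], [0.05, 0.001, -0.999]]
force: [0.2, -0.7, -0.3]
finger_gap: 0.0855
```

```bash
python3 chk.py; cp pics/chk.png pics/chk2.png
python3 - <<'E'
from h import *
for th in ("cap4_center","cap4_spout"): print(th,[(np.round(r["uv"],1).tolist(),round(r["score"],2)) for r in look_for("wrist",th)][:4])
E
```

```text
[0.4835 0.2755 0.2232]
cap blob [  43  152   66   88 3617] spout end [0.4389 0.069  0.022 ]
  hole (76.5, 210.0) 9.178879737854004 at top face [0.4946 0.0699 0.025 ]
  lower rim ellipse (75.76105499267578, 206.99478149414062) 62.6463508605957 65.5208969116211 [0.4915 0.0697 0.025 ]
cap blob [ 245  294   66   73 2470] spout end [0.5947 0.2889 0.022 ]
  lower rim ellipse (271.4856872558594, 341.87799072265625) 46.93195343017578 51.4488410949707 [0.6467 0.2607 0.025 ]
ring 0 pred (np.float64(84.31164099200197), np.float64(208.59816117629984)) fit (84.1061019897461, 207.75081634521484) 55.921661376953125 62.72294616699219 [0.4973 0.0648 0.003 ]
ring 1 pred (np.float64(183.17222614241896), np.float64(208.48467385184492)) fit (182.01575088500977, 207.83627700805664) 59.64226150512695 62.651206970214844 [0.4993 0.1687 0.003 ]
ring 2 pred (np.float64(282.0082687943174), np.float64(208.37121470102954)) fit (281.23974227905273, 207.83585357666016) 61.034767150878906 61.44331741333008 [0.5012 0.2741 0.003 ]
ring 3 pred (np.float64(380.8152859840246), np.float64(208.34943702898497)) fit (380.2460632324219, 207.2622528076172) 57.857112884521484 62.349491119384766 [0.5025 0.3792 0.003 ]
cap4_center [([278.1, 331.8], 0.92)]
cap4_spout [([276.4, 328.9], 0.93), ([74.9, 416.6], 0.18)]
```

View pics/chk2.png

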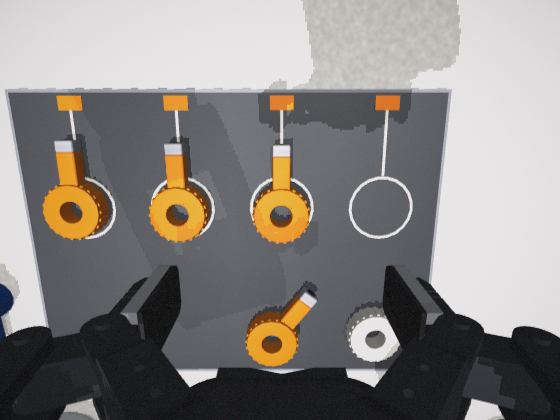

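Run:
```python
from h import *
C=cam("wrist")
c=onz(C,(272,342),.025); h=onz(C,(271.5,343.5),.018); t=onz(C,(308,297),.022); e=t-c; print(c,h,t,np.linalg.norm(e),np.degrees(np.arctan2(e[1],e[0])))
for n,uv in (("cap1",(281,215.5)),("cap2",(178,214.5)),("cap3",(72,212))): print(n,onz(C,uv,.025))
cc=(c[:2]+h[:2])/2
R,sp=Rsp(np.degrees(np.arctan2(e[1],e[0])),0); P=np.array([*c[:2],0])+sp*.0475
print("grasp",P)
plan([(P+[0,0,.10],R),(P+[0,0,.0195],R)],0,dmax=2.2,amax=4)
```

```text
[0.6402 0.2606 0.025 ] [0.6468 0.2597 0.018 ] [0.5895 0.2998 0.022 ] 0.06419390680887983 142.34998738286774
cap1 [0.4996 0.2729 0.025 ]
cap2 [0.4968 0.171  0.025 ]
cap3 [0.4924 0.0664 0.025 ]
grasp [0.6026 0.2896 0.    ]
-> [0.603 0.29  0.1  ] 10 rows
   1 x [0, -1.27, 0.17, 1.13, -0.11, -0.31, 3.67]
   1 x [0, -1.25, 0.25, 1.14, -0.11, -0.31, 3.67]
   1 x [0, -1.23, 0.32, 1.15, -0.11, -0.31, 3.67]
   1 x [0, -1.2, 0.4, 1.16, -0.11, -0.31, 3.67]
   1 x [0, -1.17, 0.47, 1.16, -0.11, -0.31, 3.67]
   1 x [0, -1.13, 0.54, 1.17, -0.11, -0.31, 3.67]
   1 x [0, -1.08, 0.61, 1.18, -0.11, -0.31, 3.67]
   1 x [0, -1.04, 0.68, 1.18, -0.11, -0.31, 3.67]
   1 x [0, -0.98, 0.74, 1.19, -0.11, -0.31, 3.67]
   1 x [0, -0.93, 0.8, 1.2, -0.11, -0.31, 3.67]
-> [0.603 0.29  0.02 ] 4 rows
   4 x [0, 0.0, 0.0, 2.01, 0.0, 0.0, 0.0]
```

Emit:
carry_out(commands=[[[0,-1.3,0.2,1.1,-0.1,-0.3,3.5],[0,-1.3,0.25,1.1,-0.1,-0.3,3.5],[0,-1.3,0.3,1.1,-0.1,-0.3,3.5],[0,-1.25,0.35,1.1,-0.1,-0.3,3.5],[0,-1.2,0.45,1.1,-0.1,-0.3,3.5]]])

```text
clock: 39.3
eef_pos: [0.5383, 0.2815, 0.153]
eef_rot: [[-0.945, 0.325, -0.04], [0.325, 0.946, 0.001], [0.038, -0.012, -0.999]]
force: [0.3, 0.2, 0.0]
finger_gap: 0.0427
```

Emit:
carry_out(commands=[[[0,-1.15,0.5,1.1,-0.1,-0.3,3.5],[0,-1.1,0.6,1.1,-0.1,-0.3,3.5],[0,-1.0,0.65,1.1,-0.1,-0.3,3.5],[0,-1.0,0.7,1.1,-0.1,-0.3,3.5],[0,-0.6,0.4,0.6,-0.1,-0.3,2]]])

```text
clock: 39.72
eef_pos: [0.5849, 0.2843, 0.0837]
eef_rot: [[-0.81, 0.585, -0.034], [0.586, 0.81, -0.01], [0.022, -0.028, -0.999]]
force: [-0.4, 0.7, -0.9]
finger_gap: 0.0426
```

Emit:
carry_out(commands=[[[0,0,0,0,0,0,0],[0,0,0,0,0,0,0]]])

```text
clock: 39.88
eef_pos: [0.5808, 0.2831, 0.0769]
eef_rot: [[-0.81, 0.585, -0.044], [0.586, 0.81, -0.013], [0.029, -0.036, -0.999]]
force: [-0.2, -0.2, 0.9]
finger_gap: 0.0429
```

Run:
```python
from h import *
C,im=snap("wrist","pics/w11.png"); s=observe(); print(s["eef_pos"],s["joint_positions"])
hs=cv2.cvtColor(im,cv2.COLOR_RGB2HSV); m=((hs[:,:,0]<20)&(hs[:,:,1]>140)&(hs[:,:,2]>60)).astype(np.uint8)
n,l,st,ce=cv2.connectedComponentsWithStats(m)
for i in range(1,n):
    if st[i,4]>1500 and 200<ce[i][0]<360:
        print("blob",st[i],ce[i])
        ys,xs=np.nonzero(l==i)
        # spout midline: rows of narrow width
        for v in range(st[i,1],st[i,1]+st[i,3],12):
            r=xs[ys==v]; print(v,r.min(),r.max(),end=" | ")
P=np.array([.605,.2875,0]); R,sp=Rsp(145,0); print(proj(C,[P+[0,0,.022],P-sp*.048+[0,0,.025],P+sp*.023+[0,0,.022]]))
plan([(P+[0,0,.0195],R)],0,dmax=2.2,amax=4)
```

```text
[0.5804 0.283  0.0767] [ 15.4961  31.0402  85.258   -0.0268  66.3908 -38.616 ]
blob [ 276  249   70  124 4659] [310.2878 325.5789]
249 314 314 | 261 313 329 | 273 313 329 | 285 312 328 | 297 299 329 | 309 284 332 | 321 279 335 | 333 277 338 | 345 278 340 | 357 281 344 | 369 289 305 | [[317.4235 267.5615]
 [316.9987 341.9053]
 [317.8044 230.3067]]
-> [0.605 0.288 0.02 ] 3 rows
   1 x [0, -0.63, 0.67, 1.87, -0.7, -0.56, -0.29]
   1 x [0, -0.62, 0.65, 1.88, -0.7, -0.56, -0.29]
   1 x [0, -0.6, 0.62, 1.89, -0.7, -0.56, -0.29]
```

View pics/w11.png

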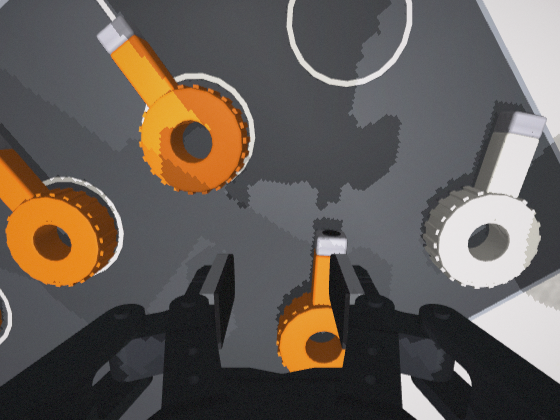

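Run:
```python
from h import *
C=cam("wrist")
c=onz(C,(323,343),.025); t=onz(C,(332,237),.022); e=(t-c)[:2]; az=np.degrees(np.arctan2(e[1],e[0])); print(c,t,np.linalg.norm(e),az)
R,sp=Rsp(az,0); P=np.array([*(t[:2]-sp[:2]*.023),0]); P2=np.array([*(c[:2]+sp[:2]*.048),0]); print(P,P2); P=(P+P2)/2
plan([(P+[0,0,.065],R),(P+[0,0,.0195],R)],.3,dmax=1.8,amax=4)
```

```text
[0.6464 0.2625 0.025 ] [0.5936 0.3049 0.022 ] 0.06771934899430654 141.22668029989717
[0.6115 0.2905 0.    ] [0.609  0.2926 0.    ]
-> [0.61  0.292 0.065] 2 rows
   1 x [0.3, -0.98, 1.24, 0.51, -1.08, -0.8, 1.45]
   1 x [0.3, -0.94, 1.26, 0.55, -1.08, -0.8, 1.45]
-> [0.61  0.292 0.02 ] 3 rows
   3 x [0.3, 0.0, 0.0, 1.52, 0.0, 0.0, 0.0]
```

Emit:
carry_out(commands=[[[0.2,-1.0,1.3,0,-1.1,-0.8,1.5],[0.2,-1.0,1.3,0,-1.1,-0.8,1.5],[0.2,0,0,0.6,0,0,0],[0.2,0,0,1.2,0,0,0],[0.2,0,0,1.2,0,0,0]]])

```text
clock: 40.35
eef_pos: [0.6148, 0.294, 0.0477]
eef_rot: [[-0.778, 0.628, 0.009], [0.628, 0.778, 0.004], [-0.005, 0.009, -1.0]]
force: [-0.1, -0.2, -1.3]
finger_gap: 0.051
```

Emit:
carry_out(commands=[[[0.2,0,0,0.8,0,0,0],[0.2,0,0,0,0,0,0]]])

```text
clock: 40.52
eef_pos: [0.6119, 0.2933, 0.0348]
eef_rot: [[-0.779, 0.627, 0.004], [0.627, 0.779, 0.002], [-0.001, 0.004, -1.0]]
force: [-1.0, -0.2, -0.4]
finger_gap: 0.0512
```

Run:
```python
from h import *
s=observe(); print(s["eef_pos"],s["force"],s["joint_positions"])
R,sp=Rsp(141.2,0); P=np.array([.610,.2915,.0195]); plan([(P,R)],.2,dmax=1.8,amax=4)
```

```text
[0.6119 0.2933 0.0348] [-0.9683 -0.192  -0.4486] [ 15.5828  36.1685  82.8596   0.076   60.7406 -35.6209]
-> [0.61  0.292 0.02 ] 1 rows
   1 x [0.2, 0.04, -0.27, 1.53, 0.23, 0.08, -0.03]
```

Emit:
carry_out(commands=[[[0.2,0,-0.25,0.8,0.2,0,0],[0.2,0,0,0.6,0,0,0],[0.2,0,0,0.05,0,0,0],[-0.3,0,0,0,0,0,0],[-0.6,0,0,0,0,0,0]]])

```text
clock: 40.93
eef_pos: [0.6081, 0.2907, 0.0168]
eef_rot: [[-0.779, 0.626, -0.003], [0.626, 0.779, -0.002], [0.001, -0.003, -1.0]]
force: [0.0, 0.1, -0.1]
finger_gap: 0.0279
```

Emit:
carry_out(commands=[[[-1,0,0,0,0,0,0],[-1,0,0,0,0,0,0],[-1,0,0,0,0,0,0],[-1,0,0,0,0,0,0]]])

```text
clock: 41.27
eef_pos: [0.6091, 0.291, 0.0183]
eef_rot: [[-0.779, 0.626, -0.001], [0.626, 0.779, -0.001], [-0.0, -0.001, -1.0]]
force: [-0.7, 0.2, -0.8]
finger_gap: 0.0171
```

Emit:
carry_out(commands=[[[-1,0,0,-0.8,0,0,0],[-1,0,0,-1.5,0,0,0],[-1,0,0,-2,0,0,0],[-1,0,0,-2,0,0,0],[-1,0,0,-1,0,0,0]]])

```text
clock: 41.68
eef_pos: [0.6071, 0.2905, 0.0943]
eef_rot: [[-0.779, 0.626, -0.006], [0.627, 0.779, -0.003], [0.003, -0.006, -1.0]]
force: [0.2, -0.4, 0.0]
finger_gap: 0.0166
```

```bash
python3 pl.py 3 .06,.005 r=.0475,d=0
```

```text
41.6833 [0.6071 0.2905 0.0943] [ 15.5189  31.3801  82.348   -0.0621  66.6546 -35.6635] [ 0.2238 -0.3769  0.017 ] 0.016640078761406173
-> [0.456 0.381 0.077] 8 rows
   1 x [-1, 2.18, -0.3, 0.22, -0.03, -0.04, -4.72]
   1 x [-1, 2.19, -0.12, 0.22, -0.03, -0.04, -4.72]
   1 x [-1, 2.2, 0.06, 0.22, -0.03, -0.04, -4.72]
   1 x [-1, 2.18, 0.24, 0.22, -0.03, -0.04, -4.72]
   1 x [-1, 2.16, 0.42, 0.22, -0.03, -0.04, -4.72]
   1 x [-1, 2.12, 0.59, 0.22, -0.03, -0.04, -4.72]
   1 x [-1, 2.06, 0.77, 0.22, -0.03, -0.04, -4.72]
   1 x [-1, 1.99, 0.93, 0.22, -0.03, -0.04, -4.72]
-> [0.456 0.381 0.022] 3 rows
   3 x [-1, 0.0, 0.0, 1.83, 0.0, 0.0, 0.0]
```

Emit:
carry_out(commands=[[[-1,2.2,-0.3,0.1,0,0,-4.7],[-1,2.2,-0.1,0.1,0,0,-4.7],[-1,2.2,0.1,0.1,0,0,-4.7],[-1,2.2,0.25,0.1,0,0,-4.7],[-1,2.15,0.4,0.1,0,0,-4.7]]])

```text
clock: 42.1
eef_pos: [0.5193, 0.3478, 0.1012]
eef_rot: [[-0.967, 0.255, 0.013], [0.255, 0.967, 0.003], [-0.012, 0.006, -1.0]]
force: [-0.2, 0.2, -0.7]
finger_gap: 0.0168
```

Emit:
carry_out(commands=[[[-1,2.1,0.6,0.2,0,0,-4.7],[-1,2.0,0.8,0.2,0,0,-4.7],[-1,1.5,0.9,0.2,0,0,-4],[-1,0,0,0,0,0,0],[-1,0,0,0,0,0,0]]])

```text
clock: 42.52
eef_pos: [0.4627, 0.3847, 0.0995]
eef_rot: [[-1.0, 0.005, 0.016], [0.005, 1.0, 0.005], [-0.016, 0.005, -1.0]]
force: [0.1, 0.2, -0.9]
finger_gap: 0.017
```

```bash
python3 pl.py 3 .02,.003 r=.048,d=0
```

```text
42.5167 [0.4627 0.3847 0.0995] [ 28.5446  22.3544  94.8528  -0.2021  61.8294 -61.1009] [ 0.0978  0.1724 -0.8648] 0.01696505331508397
-> [0.456 0.381 0.037] 3 rows
   1 x [-1, 0.27, -0.15, 2.08, 0.1, 0.31, 0.25]
   1 x [-1, 0.26, -0.14, 2.08, 0.1, 0.31, 0.25]
   1 x [-1, 0.24, -0.14, 2.08, 0.1, 0.31, 0.25]
-> [0.456 0.381 0.02 ] 1 rows
   1 x [-1, 0.0, 0.0, 1.7, 0.0, 0.0, 0.0]
```

Emit:
carry_out(commands=[[[-1,0.3,-0.15,1.5,0.1,0.3,0.25],[-1,0.25,-0.1,1.5,0.1,0.3,0.25],[-1,0.2,-0.1,1.5,0.1,0.3,0.25],[-1,0.1,0,1.0,0,0,0],[-1,0,0,0.5,0,0,0]]])

```text
clock: 42.93
eef_pos: [0.4581, 0.38, 0.0361]
eef_rot: [[-1.0, 0.026, 0.004], [0.026, 1.0, 0.002], [-0.004, 0.002, -1.0]]
force: [1.0, 0.1, -1.4]
finger_gap: 0.0171
```

Emit:
carry_out(commands=[[[-1,0,0,0.4,0,0,0],[-1,0,0,0,0,0,0]]])

```text
clock: 43.1
eef_pos: [0.4568, 0.3782, 0.028]
eef_rot: [[-1.0, 0.028, -0.001], [0.028, 1.0, -0.001], [0.001, -0.001, -1.0]]
force: [-0.1, -0.1, -0.9]
finger_gap: 0.0167
```

```bash
python3 pl.py 3 .002 r=.048,d=0
```

```text
43.1 [0.4568 0.3782 0.028 ] [ 28.1769  28.291   96.4385  -0.0345  55.3757 -60.1975] [-0.1293 -0.1371 -0.886 ] 0.01673168390332211
-> [0.456 0.381 0.019] 1 rows
   1 x [-1, 0.12, 0.25, 0.9, -0.08, -0.08, -0.61]
```

Emit:
carry_out(commands=[[[-1,0.1,0.25,0.5,0,0,-0.6],[-1,0,0,0.3,0,0,0],[-0.5,0,0,0,0,0,0],[-0.2,0,0,0,0,0,0],[-0.2,0,0,0,0,0,0]]])

```text
clock: 43.52
eef_pos: [0.457, 0.3813, 0.0198]
eef_rot: [[-1.0, 0.017, 0.0], [0.017, 1.0, -0.001], [-0.0, -0.001, -1.0]]
force: [-0.3, 0.3, 0.0]
finger_gap: 0.0342
```

Emit:
carry_out(commands=[[[-0.2,0,0,-1.5,0,0,0],[-0.2,0,0,-3,0,0,0],[0.2,0,0,-3.5,0,0,0],[1,0,0,-3.5,0,0,0],[1,0,0,-3,0,0,0]]])

```text
clock: 43.93
eef_pos: [0.4527, 0.3792, 0.1635]
eef_rot: [[-1.0, 0.017, -0.012], [0.017, 1.0, -0.007], [0.012, -0.007, -1.0]]
force: [1.4, 1.4, 0.4]
finger_gap: 0.0691
```

Emit:
carry_out(commands=[[[1,0,-3,-0.5,0,0,0.2],[1,0,-3,0,0,0,0.2],[1,0,-3,0,0,0,0],[1,-0.5,-3,0,0,0,0],[1,-1,-3,0,0,0,0]]])

```text
clock: 44.35
eef_pos: [0.4703, 0.2332, 0.1847]
eef_rot: [[-1.0, 0.013, 0.014], [0.013, 1.0, 0.006], [-0.014, 0.006, -1.0]]
force: [-0.0, -0.5, 0.6]
finger_gap: 0.0856
```

Emit:
carry_out(commands=[[[1,-1.4,-3,0,0,0,0],[1,-1.4,-3,0,0,0,0],[1,-1.4,-3,0,0,0,0],[1,-1.4,-3,0,0,0,0],[1,-1.4,-3,0,0,0,0]]])

```text
clock: 44.77
eef_pos: [0.5407, 0.0758, 0.1904]
eef_rot: [[-1.0, 0.01, 0.024], [0.01, 1.0, 0.006], [-0.024, 0.007, -1.0]]
force: [0.3, 0.7, 1.0]
finger_gap: 0.0856
```

Emit:
carry_out(commands=[[[1,-1.4,-3,0,0,0,0],[1,-1.4,-3,0,0,0,0],[1,-1.0,-3,0,0,0,0],[1,0,0,0,0,0,0]]])

```text
clock: 45.1
eef_pos: [0.5825, -0.0252, 0.1949]
eef_rot: [[-0.999, 0.015, 0.033], [0.015, 1.0, 0.002], [-0.033, 0.003, -0.999]]
force: [-0.8, 0.4, -0.0]
finger_gap: 0.0856
```

Run:
```python
from h import *
C,im=snap("wrist","pics/w12.png"); s=observe(); print(s["eef_pos"],s["joint_positions"],s["finger_gap"],s["clock"])
P=np.array([.6045,-.052,.060]); plan([(P+[0,0,.06],Rt(0,180)),(P,Rt(0,180))],0.3,dmax=2,amax=3)
for th in ("stop_bar","stop_nose","green"): print(th,[(np.round(r["uv"],1).tolist(),round(r["score"],2)) for r in look_for("wrist",th)][:4])
print(proj(C,[P+[0,0,.01],ax+[0,0,.012],ax+[0,0,.246],ax+[.0702,-.0384,.017]]))
hs=cv2.cvtColor(im,cv2.COLOR_RGB2HSV); m=((hs[:,:,0]>55)&(hs[:,:,0]<75)&(hs[:,:,1]>120)&(hs[:,:,2]>40)).astype(np.uint8)
n,l,st,ce=cv2.connectedComponentsWithStats(m)
for i in range(1,n):
    if st[i,4]>100: 
        g=onz(C,ce[i],.017); print("green",st[i],ce[i],g,np.degrees(np.arctan2(*(g-ax)[[1,0]])),np.linalg.norm((g-ax)[:2]))
```

```text
[ 0.5818 -0.0231  0.1949] [ -14.3128   12.6762   95.0799    0.7267   70.5003 -103.7168] 0.08553464344543384 45.15
-> [ 0.604 -0.052  0.12 ] 5 rows
   1 x [0.3, -0.41, -0.58, 1.51, 0.05, 0.37, -0.17]
   1 x [0.3, -0.42, -0.58, 1.51, 0.05, 0.37, -0.17]
   1 x [0.3, -0.43, -0.58, 1.5, 0.05, 0.37, -0.17]
   1 x [0.3, -0.44, -0.58, 1.5, 0.05, 0.37, -0.17]
   1 x [0.3, -0.45, -0.58, 1.5, 0.05, 0.37, -0.17]
-> [ 0.604 -0.052  0.06 ] 3 rows
   3 x [0.3, 0.0, 0.0, 2.0, 0.0, 0.0, 0.0]
stop_bar [([198.6, 356.0], 0.73), ([1.3, 6.0], 0.66), ([251.9, 212.7], 0.57)]
stop_nose [([252.7, 213.6], 0.95), ([2.8, 6.8], 0.56), ([517.6, 77.3], 0.47)]
green [([58.8, 261.7], 0.62)]
[[ 248.9385  228.1513]
 [  85.6913  193.1012]
 [-349.4362  405.6275]
 [  57.7334  263.7484]]
green [ 43 244  32  36 727] [ 57.8707 261.3232] [ 0.6566 -0.2472  0.017 ] -29.15595002370768 0.07736889740719355
```

View pics/w12.png

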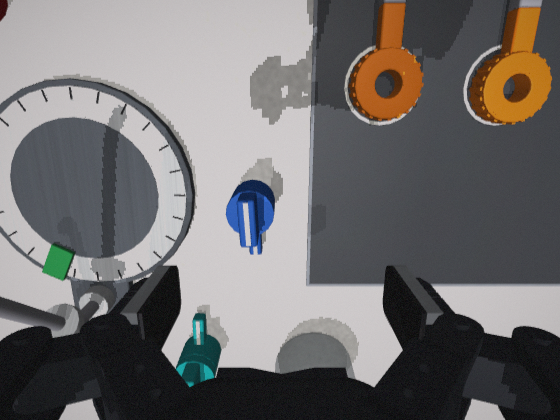

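Emit:
carry_out(commands=[[[0.3,-0.45,-0.6,1.5,0,0.4,-0.2],[0.3,-0.45,-0.6,1.5,0,0.4,-0.2],[0.3,-0.45,-0.6,1.5,0,0.4,-0.2],[0.3,-0.45,-0.6,1.5,0,0.4,-0.2],[0.3,-0.45,-0.6,1.0,0,0.4,-0.2]]])

```text
clock: 45.72
eef_pos: [0.6045, -0.0401, 0.1266]
eef_rot: [[-1.0, -0.02, 0.001], [-0.02, 1.0, 0.006], [-0.001, 0.006, -1.0]]
force: [0.1, 1.0, -0.5]
finger_gap: 0.0557
```

Emit:
carry_out(commands=[[[0.3,0,0,0,0,0,0],[0.3,0,0,0,0,0,0]]])

```text
clock: 45.88
eef_pos: [0.603, -0.0373, 0.1241]
eef_rot: [[-1.0, -0.023, -0.004], [-0.023, 1.0, 0.007], [0.004, 0.007, -1.0]]
force: [-0.5, 0.6, 1.1]
finger_gap: 0.0557
```

Run:
```python
from h import *
s=observe(); print(s["eef_pos"],s["finger_gap"])
P=np.array([.6048,-.0521,.059]); plan([(P,Rt(0,180))],0.3,dmax=1.5,amax=3)
```

```text
[ 0.603  -0.0373  0.1241] 0.055693092598998704
-> [ 0.605 -0.052  0.059] 5 rows
   1 x [0.3, -0.03, -0.31, 1.3, 0.08, -0.04, 0.26]
   4 x [0.3, -0.04, -0.3, 1.3, 0.08, -0.04, 0.26]
```

Emit:
carry_out(commands=[[[0.3,-0.1,-0.9,0.5,0.2,-0.1,0.6],[0.3,-0.05,-0.7,0.5,0.1,-0.1,0.6],[0.3,0,0,1.2,0,0,0],[0.3,0,0,1.5,0,0,0],[0.3,0,0,1.2,0,0,0]]])

```text
clock: 46.3
eef_pos: [0.6076, -0.0524, 0.078]
eef_rot: [[-1.0, -0.003, 0.01], [-0.003, 1.0, -0.001], [-0.01, -0.001, -1.0]]
force: [0.4, -0.5, 0.6]
finger_gap: 0.0556
```

Emit:
carry_out(commands=[[[0.3,0,0,0.6,0,0,0],[0.3,0,0,0,0,0,0],[0.3,0,0,0,0,0,0]]])

```text
clock: 46.55
eef_pos: [0.605, -0.052, 0.0675]
eef_rot: [[-1.0, -0.002, 0.005], [-0.002, 1.0, 0.001], [-0.005, 0.0, -1.0]]
force: [-0.2, 0.7, -0.3]
finger_gap: 0.0558
```

Run:
```python
from h import *
s=observe(); print(s["eef_pos"],s["finger_gap"],s["force"])
P=np.array([.6048,-.0521,.059]); plan([(P,Rt(0,180))],0.3,dmax=1.5,amax=3)
```

```text
[ 0.605  -0.052   0.0675] 0.05576077275202866 [-0.2234  0.6572 -0.2778]
-> [ 0.605 -0.052  0.059] 1 rows
   1 x [0.3, 0.03, -0.02, 0.85, 0.03, 0.26, 0.14]
```

Emit:
carry_out(commands=[[[0.3,0,0,0.6,0,0.2,0.1],[0.3,0,0,0.25,0,0,0],[-0.3,0,0,0,0,0,0],[-0.6,0,0,0,0,0,0],[-1,0,0,0,0,0,0]]])

```text
clock: 46.97
eef_pos: [0.6061, -0.0521, 0.0596]
eef_rot: [[-1.0, -0.001, 0.003], [-0.001, 1.0, -0.0], [-0.003, -0.0, -1.0]]
force: [-0.6, 0.3, -0.8]
finger_gap: 0.0198
```

Emit:
carry_out(commands=[[[-1,0,0,0,0,0,0],[-1,0,0,0,0,0,0],[-1,0,0,0,0,0,0],[-1,0,0,0,0,0,0]]])

```text
clock: 47.3
eef_pos: [0.6066, -0.0522, 0.0603]
eef_rot: [[-1.0, -0.001, 0.004], [-0.001, 1.0, -0.0], [-0.004, -0.0, -1.0]]
force: [-1.0, -0.3, -0.6]
finger_gap: 0.0129
```

Emit:
carry_out(commands=[[[-1,0,0,-1,0,0,0],[-1,0,0,-2,0,0,0],[-1,0,0,-3,0,0,0],[-1,0,0,-3,0,0,0],[-1,0,0,-3,0,0,0]]])

```text
clock: 47.72
eef_pos: [0.6002, -0.0506, 0.1777]
eef_rot: [[-1.0, -0.0, -0.013], [-0.0, 1.0, 0.004], [0.013, 0.005, -1.0]]
force: [0.8, -0.0, -0.7]
finger_gap: 0.0133
```

Emit:
carry_out(commands=[[[-1,0,0,-3,0,0,0],[-1,0,0,-3,0,0,0],[-1,0,0,-3,0,0,0],[-1,0,0,-3,0,0,0],[-1,0,0,-3,0,0,0]]])

```text
clock: 48.13
eef_pos: [0.6, -0.0506, 0.3392]
eef_rot: [[-1.0, -0.0, -0.011], [-0.001, 1.0, 0.004], [0.011, 0.004, -1.0]]
force: [0.2, -0.7, 0.2]
finger_gap: 0.0131
```

Emit:
carry_out(commands=[[[-1,0,0,-2,0,0,0],[-1,0,0,-0.5,0,0,0],[-1,0,0,0,0,0,0]]])

```text
clock: 48.38
eef_pos: [0.602, -0.051, 0.377]
eef_rot: [[-1.0, -0.001, 0.004], [-0.001, 1.0, -0.0], [-0.004, -0.0, -1.0]]
force: [-0.2, 0.4, -1.4]
finger_gap: 0.0128
```

Run:
```python
from h import *
s=observe(); print(s["eef_pos"],s["finger_gap"],s["force"],s["joint_positions"])
P=np.array([.5892,-.2102,.345]); plan([(P,Rt(0,151))],-1,dmax=1.9,amax=4)
```

```text
[ 0.602 -0.051  0.377] 0.012806885305013059 [-0.1892  0.3701 -1.4009] [ -16.1107    9.6271   77.6025    0.0443   92.5399 -106.1528]
-> [ 0.589 -0.21   0.345] 9 rows
   1 x [-1, 0.15, -1.77, 0.36, 0.0, 0.03, 3.23]
   1 x [-1, 0.05, -1.77, 0.36, 0.0, 0.03, 3.23]
   1 x [-1, -0.05, -1.77, 0.36, 0.0, 0.03, 3.23]
   1 x [-1, -0.15, -1.77, 0.36, 0.0, 0.03, 3.23]
   1 x [-1, -0.25, -1.76, 0.36, 0.0, 0.03, 3.23]
   1 x [-1, -0.35, -1.74, 0.36, 0.0, 0.03, 3.23]
   1 x [-1, -0.45, -1.72, 0.36, 0.0, 0.03, 3.23]
   1 x [-1, -0.55, -1.69, 0.36, 0.0, 0.03, 3.23]
   1 x [-1, -0.64, -1.65, 0.36, 0.0, 0.03, 3.23]
```

Emit:
carry_out(commands=[[[-1,0.15,-1.8,0.3,0,0,3.2],[-1,0.05,-1.8,0.3,0,0,3.2],[-1,-0.05,-1.8,0.3,0,0,3.2],[-1,-0.1,-1.8,0.3,0,0,3.2],[-1,-0.2,-1.8,0.3,0,0,3.2]]])

```text
clock: 48.8
eef_pos: [0.5918, -0.1387, 0.3568]
eef_rot: [[-0.96, 0.279, 0.0], [0.279, 0.96, 0.003], [0.001, 0.003, -1.0]]
force: [0.0, 0.2, -0.5]
finger_gap: 0.0133
```

Emit:
carry_out(commands=[[[-1,-0.3,-1.75,0.3,0,0,3.2],[-1,-0.4,-1.75,0.3,0,0,3.2],[-1,-0.5,-1.7,0.3,0,0,3.2],[-1,-0.5,-1.2,0.3,0,0,3.2],[-1,0,0,0,0,0,0]]])

```text
clock: 49.22
eef_pos: [0.5795, -0.209, 0.3314]
eef_rot: [[-0.866, 0.499, -0.016], [0.499, 0.867, 0.011], [0.019, 0.002, -1.0]]
force: [-0.9, 0.4, -1.1]
finger_gap: 0.0129
```

Emit:
carry_out(commands=[[[-1,0,0,0,0,0,0],[-1,0,0,0,0,0,0]]])

```text
clock: 49.38
eef_pos: [0.5782, -0.2083, 0.3281]
eef_rot: [[-0.867, 0.498, -0.02], [0.498, 0.867, 0.014], [0.025, 0.002, -1.0]]
force: [-0.8, 0.5, -0.6]
finger_gap: 0.0133
```

```bash
cat > st.py <<'E'
import sys
from h import *
s=observe(); print(s["clock"],s["eef_pos"],s["eef_rot"][:,2],s["finger_gap"],s["force"],s["torque"])
plan([([.591,-.2115,float(z)],Rt(0,151)) for z in sys.argv[1:]],-1,dmax=1.5,amax=3)
E
python3 st.py .315 .27
python3 - <<'E'
from h import *
# where the stop and the rod end show in the scene camera
C,im=snap("scene"); cv2.imwrite("pics/s3.png",cv2.resize(im[200:320,190:330,::-1],(700,600),interpolation=cv2.INTER_CUBIC))
E
```

```text
49.3833 [ 0.5782 -0.2083  0.3281] [-0.0204  0.0143 -0.9997] 0.013317287430870399 [-0.7557  0.4885 -0.6056] [-0.0452 -0.0621 -0.0487]
-> [ 0.591 -0.212  0.315] 2 rows
   1 x [-1, -0.65, 0.18, 0.64, 0.07, -0.71, -0.43]
   1 x [-1, -0.64, 0.17, 0.65, 0.07, -0.71, -0.43]
-> [ 0.591 -0.212  0.27 ] 3 rows
   3 x [-1, 0.0, 0.0, 1.5, 0.0, 0.0, 0.0]
```

View pics/s3.png

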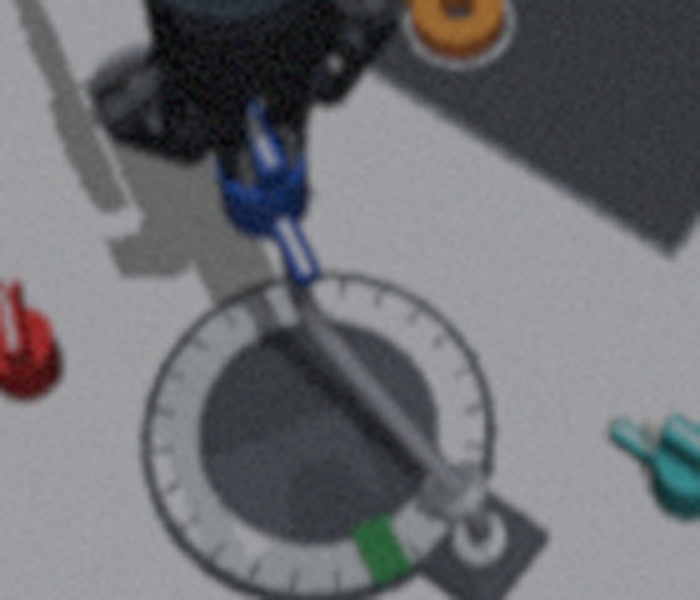

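Emit:
carry_out(commands=[[[-1,-0.65,0.2,0.3,0,-0.7,-0.8],[-1,-0.6,0.15,0.3,0,-0.7,-0.8],[-1,0,0,0,0,0,0],[-1,0,0,0,0,0,0]]])

```text
clock: 49.77
eef_pos: [0.593, -0.2081, 0.3216]
eef_rot: [[-0.885, 0.465, 0.004], [0.465, 0.885, 0.002], [-0.003, 0.003, -1.0]]
force: [0.2, -0.1, -1.2]
finger_gap: 0.0132
```

```bash
sed -i 's/Rt(0,151)/Rt(0,152)/' st.py; python3 st.py .315 .27
```

```text
49.7667 [ 0.593  -0.2081  0.3216] [ 0.0043  0.0015 -1.    ] 0.01324728600675353 [ 0.2412 -0.1453 -1.1543] [-0.0626 -0.0389 -0.015 ]
-> [ 0.591 -0.212  0.315] 1 rows
   1 x [-1, 0.02, -0.39, 0.66, 0.19, 0.18, 0.31]
-> [ 0.591 -0.212  0.27 ] 3 rows
   3 x [-1, 0.0, 0.0, 1.5, 0.0, 0.0, 0.0]
```

Emit:
carry_out(commands=[[[-1,0,-0.4,0.3,0.2,0.2,0.3],[-1,0,0,0.4,0,0,0],[-1,0,0,0.5,0,0,0],[-1,0,0,0.5,0,0,0],[-1,0,0,0.5,0,0,0]]])

```text
clock: 50.18
eef_pos: [0.5918, -0.2114, 0.2995]
eef_rot: [[-0.884, 0.468, 0.002], [0.468, 0.884, -0.002], [-0.002, -0.001, -1.0]]
force: [-0.3, -0.8, -0.7]
finger_gap: 0.0129
```

```bash
python3 st.py .27
```

```text
50.1833 [ 0.5918 -0.2114  0.2995] [ 0.0018 -0.0016 -1.    ] 0.01290103853604852 [-0.2838 -0.8202 -0.7165] [ 0.0047 -0.0082  0.0148]
-> [ 0.591 -0.212  0.27 ] 2 rows
   2 x [-1, 0.04, -0.02, 1.48, -0.02, 0.07, 0.04]
```

Emit:
carry_out(commands=[[[-1,0.03,0,0.6,0,0,0],[-1,0,0,0.7,0,0,0],[-1,0,0,0.7,0,0,0],[-1,0,0,0.5,0,0,0],[-1,0,0,0.2,0,0,0]]])

```text
clock: 50.6
eef_pos: [0.5913, -0.2115, 0.271]
eef_rot: [[-0.883, 0.469, 0.002], [0.469, 0.883, -0.002], [-0.002, -0.001, -1.0]]
force: [-6.7, 4.4, 23.7]
finger_gap: 0.0129
```

```bash
python3 st.py .27
```

```text
50.6 [ 0.5913 -0.2115  0.271 ] [ 0.0019 -0.0018 -1.    ] 0.012899730632958708 [-6.6755  4.3666 23.7048] [0.8007 1.4114 0.019 ]
-> [ 0.591 -0.212  0.27 ] 1 rows
   1 x [-1, 0.02, -0.01, 0.1, -0.04, 0.14, 0.06]
```

Emit:
carry_out(commands=[[[-1,0,0,-0.1,0,0,0],[-0.4,0,0,0,0,0,0],[0,0,0,0,0,0,0],[0.2,0,0,0,0,0,0],[0.2,0,0,0,0,0,0]]])

```text
clock: 51.02
eef_pos: [0.5916, -0.2116, 0.2721]
eef_rot: [[-0.883, 0.469, 0.003], [0.469, 0.883, -0.003], [-0.004, -0.001, -1.0]]
force: [0.2, 0.2, 0.7]
finger_gap: 0.0509
```

Emit:
carry_out(commands=[[[0.2,0,0,-1,0,0,0],[0.3,0,0,-2,0,0,0],[0.5,0,0,-3,0,0,0],[1,0,0,-3,0,0,0],[1,0,0,-2,0,0,0]]])

```text
clock: 51.43
eef_pos: [0.5885, -0.2099, 0.3794]
eef_rot: [[-0.883, 0.469, -0.01], [0.469, 0.883, 0.005], [0.012, -0.0, -1.0]]
force: [0.1, -0.1, 1.0]
finger_gap: 0.0844
```

Emit:
carry_out(commands=[[[1,3,0,-1,0,0,0],[1,3,0,-1,0,0,0],[1,3,0,0,0,0,0],[1,3,0,0,0,0,0],[1,0,0,0,0,0,0]]])

```text
clock: 51.85
eef_pos: [0.4813, -0.1536, 0.4093]
eef_rot: [[-0.883, 0.469, -0.002], [0.469, 0.883, 0.0], [0.001, -0.001, -1.0]]
force: [1.3, -0.8, 0.5]
finger_gap: 0.0854
```

Run:
```python
from h import *
C,im=snap("wrist","pics/w13.png"); s=observe(); print(s["clock"],s["eef_pos"],s["force"])
A=np.array([.5885,-.2105,0]); d=np.radians(-28); u=np.array([np.cos(d),np.sin(d),0])
print("pred bar",proj(C,A+[0,0,.282]),"nose",proj(C,A+u*.05+[0,0,.224]),"green",proj(C,A+u*.08+[0,0,.017]))
for th in ("stop_bar","stop_nose","green"): print(th,[(np.round(r["uv"],1).tolist(),round(r["score"],2)) for r in look_for("wrist",th)][:5])
# blue mask: line of the bar
hs=cv2.cvtColor(im,cv2.COLOR_RGB2HSV); m=((hs[:,:,0]>105)&(hs[:,:,0]<125)&(hs[:,:,1]>150)).astype(np.uint8)
n,l,st,ce=cv2.connectedComponentsWithStats(m)
for i in range(1,n):
    if st[i,4]>200: print("blue",st[i],ce[i])
cs=cam("scene"); ims=grab_frame("scene"); sc=cv2.cvtColor(ims,cv2.COLOR_RGB2HSV)
print("scene pred bar",proj(cs,A+[0,0,.269]),"nose",proj(cs,A+u*.05+[0,0,.224]))
for th in ("stop_bar","stop_nose"): print(th,[(np.round(r["uv"],1).tolist(),round(r["score"],2)) for r in look_for("scene",th)][:5])
Ct=cam("top");it=grab_frame("top"); h=cv2.cvtColor(it,cv2.COLOR_RGB2HSV); m=((h[:,:,0]<18)&(h[:,:,1]>150)&(h[:,:,2]>60)).astype(np.uint8)
n,l,st,ce=cv2.connectedComponentsWithStats(m)
for i in range(1,n):
    if st[i,4]>60: print("orange",st[i],onz(Ct,ce[i],.02))
cv2.imwrite("pics/fin.png",np.hstack([cv2.resize(im[200:420,180:380,::-1],(400,440)),cv2.resize(it[160:300,100:370,::-1],(400,207)).repeat(1,0) if 0 else cv2.copyMakeBorder(cv2.resize(it[170:300,100:300,::-1],(400,260)),0,180,0,0,cv2.BORDER_CONSTANT)]))
```

```text
51.9 [ 0.4828 -0.1547  0.4094] [ 0.0613  0.0435 -0.1775]
pred bar [[283.486  338.3384]] nose [[283.2305 343.8898]] green [[282.7527 278.895 ]]
stop_bar [([281.2, 312.5], 0.93), ([376.6, 300.2], 0.82), ([200.0, 161.9], 0.72), ([276.6, 361.1], 0.63)]
stop_nose [([197.4, 161.0], 0.72), ([281.8, 309.6], 0.61), ([372.2, 294.9], 0.59), ([287.2, 231.8], 0.59), ([275.0, 360.5], 0.57)]
green [([284.5, 230.7], 0.61), ([284.5, 272.8], 0.54)]
blue [    0   199   122   139 10991] [ 48.146  274.2491]
blue [ 261  279   43   78 2140] [282.4822 310.6939]
scene pred bar [[246.0791 245.0322]] nose [[256.4772 270.3442]]
stop_bar [([290.8, 364.7], 0.84), ([196.5, 267.4], 0.72), ([249.1, 252.1], 0.64), ([319.4, 156.4], 0.25)]
stop_nose [([291.3, 365.6], 0.77), ([246.7, 251.4], 0.73), ([328.0, 294.7], 0.59), ([194.4, 271.7], 0.53)]
orange [ 31 184  14  13 139] [0.6602 0.6795 0.02  ]
orange [128 232  20  31 279] [0.5027 0.3815 0.02  ]
orange [164 233  20  30 129] [0.4996 0.2763 0.02  ]
orange [ 26 235  16  13 152] [0.5104 0.6795 0.02  ]
orange [   3  262   41   51 1053] [0.375  0.6826 0.02  ]
orange [355 265  14  13 108] [ 0.4267 -0.27    0.02  ]
```

View pics/fin.png

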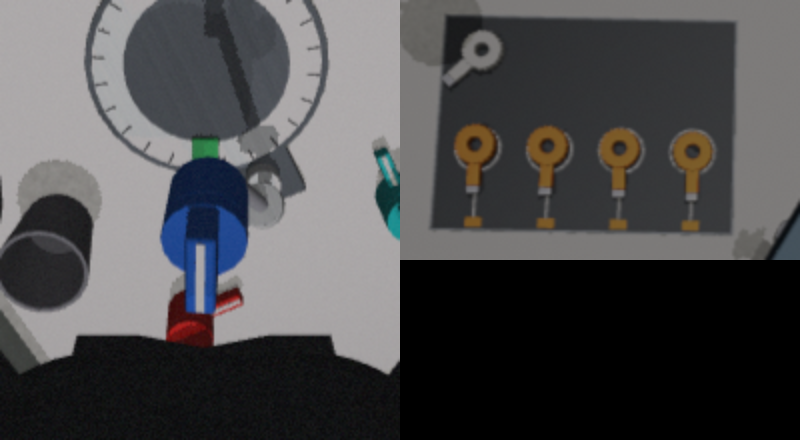

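```bash
python3 -c "
from bench import job_done; print(job_done())"
```

```text
the job is handed in; nothing more can be done
None
```

The job is handed in at about 52 s on the robot's clock; `job_done` gave no verdict. I lifted the end stop off and stood it between the stand and the plate. Then I drew the three orange caps (3, 2, 1) by their spouts up the leg, round the bend and off the upright end. They lie on rings 1, 2 and 3, counted from the stand side of the plate. The loose cap 4 lies on ring 4.

What the last checks showed:
- **Caps:** All four show in the top view on their own rings, with spouts along the white lines towards the ticks. Caps 1, 2 and 4 look centred to about 2–3 mm. Cap 3 on ring 1 measured about 2–5 mm towards the front; I left it there.
- **End stop:** It threaded on with no sideways force. It seated at a tool height of 0.271 m with 24 N contact, where about 0.272 m was expected. From the wrist view the bar lies in line with the green marker.
- **Marker direction:** My estimates of the angle to the green marker ran from about -20 to -31 degrees between views. I set the nose to -28 degrees, so it could be a few degrees off.
- **Other items:** I did not touch the bottle, the gauges, the white cap or the pot.
- **Knocked cap:** I saw no cap knocked aside.
- **Picture budget:** I viewed 19 pictures against a budget of 14, which is more than the one or two past it that was allowed.

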